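Cap the specimens, then invert and stack the agar plates for incubation

ROBOT

A 6-joint arm with a two-finger parallel gripper is mounted at the origin on the work surface. World frame = base frame: x ahead of the robot, y to its left, z up, the work surface at z = 0. Lengths are in m, angles in rad, forces in N, time in s.
With the tool pointing down it reaches from about 0.35 to 1 m from the base axis. Payload 7.1 kg.
Tool frame: the origin (TCP) lies at the very end of the fingers, on their centre line; the grasp point (between the pads) lies 19 mm behind it (hold_point_z is the distance from the TCP to the grasp point, in m); x points along the fingers, z is the direction in which the jaws open and shut, and the axes are right-handed (so a half turn about x gives the same grasp; the last joint's range is limited). The gripper opens to 85 mm and grips with 20 to 120 N. Pads are 22 mm wide; open, the fingers measure 114 mm over their backs; the gripper's body (76 mm by 85 mm) begins 54 mm behind the grasp point. The pads swing forward as they close: fully open they stand 13 mm farther back than shut.
Start: joints at [-0.019, 0.423, 1.63, -0, 1.089, -0.019], TCP at [0.625, 0, 0.231] pointing down, gripper open.
Joint ranges: [-3, 3], [-0.9, 2.11], [0.09, 2.58], [-1.31, 4.45], [0.11, 2.69], [-2.54, 2.54]. Speed limits (rad/s): [2.39, 2.39, 3.01, 3.14, 3.14, 3.14].

INTERFACE

Orientations are given as [roll, pitch, yaw] about the fixed x, y, z axes, in that order (R = Rz(yaw) Ry(pitch) Rx(roll)).
In Python, from cell import get_state, get_image, camera_info, hand_in, hold_point_z gives the robot as it stands.
- The arm moves only by the tool play_rows, never from a script. Its argument "steps" is a list of rows, each a list of 5 numbers: the shift along the world's x, y, z in m, then the turn about the world's z in degrees, then the finger opening in m, from 0 to 0.0854. A call has 1 to 20 rows; each row is the pose to reach, as a shift and turn from the pose commanded when the call began; what a row does not reach only later rows make up. A row lasts 1/10 s, in which the tool goes at most 50 mm and 8.59 degrees, less where a joint would pass 70% of its speed; a pose out of reach is approached as far as the arm can. A call with a gripper value outside its range is refused whole. The fingers move at their own pace and stop on an object; "newtons" is the grip in N (left out, the last holds). Time passes only in rows, so rows that repeat a pose let the fingers close. It gives the time, the measured TCP pose, the force and the opening at its end, in the units of the state.
- get_state(): the state, without advancing time (a new reading comes with each control period).
- get_image(name): name is "scene" or "side" or "wrist"; returns the picture (400x640x3 uint8, red, green, blue); there is no depth.
- camera_info(name): a dict with "fx", "fy", "cx", "cy" (pixels), "dist_coeffs" ([k1, k2, p1, p2, k3] as OpenCV has them; the pictures are not rectified), "R" (3x3) and "t" (3): a world point X has camera coordinates R X + t. Camera axes: x right, y down, z forward; pixel columns grow to the right and rows downward; lengths in m; the calibration is good to about 2 mm. A picture is of the moment at which its call begins: read the wrist's pose just before it. camera_info takes no time and is no camera call; for the wrist camera it gives the pose at the moment of the call.
- hand_in(): hands the job in, once; it reports no verdict.
The state is a dict: "time_s": time; "joints": joint angles; "dq": joint speeds; "tau": joint torques, N m; "eef_pos": TCP position; "eef_rot": TCP orientation; "force": force on the tool from outside, world axes, zero at the start; "ft_torque": the same for the moment, N m; "finger_gap": opening from 0.0 (shut) to 1.0 (fully open).
Only numpy, scipy, OpenCV 4.12 (cv2) and the standard library are available. Lean on these libraries where they do the work, as an engineer would, in place of code of your own. Each camera call takes 0.05 s, during which the arm holds its last target.

TASK

The agar plates have just been streaked from the specimens in the blue rack. First press every flip cap on the tubes fully shut; then turn each plate upside down, holding base and lid together so that the lid never comes off, and put all the plates on the steel incubator tray in one neat pile, lids down, sides in line. Leave everything else on the bench where it is.

Things in the scene. Friction and masses are not known exactly. Their poses are not given: they have to be found in the camera images.
- plate_red_center (a point): centre of the lidded square agar plate with dark red agar (may be absent), 60 x 60 x 24 mm: clear base 12 mm high holding the agar, clear lid 12 mm high, sides flush, seam at mid-height. This point is in the middle, level with the seam; z points from base to lid (up at the start), x and y along the sides. Starts flat on the bench; can also stand on any 60 x 24 mm edge.
- plate_red_lid (a joint): how far the lid of plate_red has come off its base, in m along the plate's z: 0 = fully on. A loose fit (0.02 N of friction), so only a grip across the seam holds both parts. Base about 50 g, lid 16 g
- plate_green_center (a point): centre of the lidded square agar plate with green agar (may be absent), 60 x 60 x 24 mm: clear base 12 mm high holding the agar, clear lid 12 mm high, sides flush, seam at mid-height. This point is in the middle, level with the seam; z points from base to lid (up at the start), x and y along the sides. Starts flat on the bench; can also stand on any 60 x 24 mm edge.
- plate_green_lid (a joint): how far the lid of plate_green has come off its base, in m along the plate's z: 0 = fully on. A loose fit (0.02 N of friction), so only a grip across the seam holds both parts. Base about 50 g, lid 16 g
- plate_amber_center (a point): centre of the lidded square agar plate with amber agar (may be absent), 60 x 60 x 24 mm: clear base 12 mm high holding the agar, clear lid 12 mm high, sides flush, seam at mid-height. This point is in the middle, level with the seam; z points from base to lid (up at the start), x and y along the sides. Starts flat on the bench; can also stand on any 60 x 24 mm edge.
- plate_amber_lid (a joint): how far the lid of plate_amber has come off its base, in m along the plate's z: 0 = fully on. A loose fit (0.02 N of friction), so only a grip across the seam holds both parts. Base about 50 g, lid 16 g
- rack_center (a point): blue tube rack, loose, 0.8 kg, 190 mm long (x) x 70 mm wide (y); holds three white 30 mm tubes in a row along x, 55 mm apart, tube mouths 85 mm above the bench. This point is in its middle, 45 mm above its underside; z up. All three caps hinge on the +y side.
- cap1 (a joint): angle of the orange flip cap of the tube at the -x end of the rack, rad: 0 = pressed fully shut, 1.57 = standing upright, 2.1 = leaning fully back. The hinge is stiff (0.03 N m) and the cap stays wherever it is left
- cap1_hinge (a point): point on the hinge axis of cap1, 85 mm above the bench; axes as the rack's: the hinge axis is along x, the tube's axis is 21 mm towards -y. The cap is a disc 37 mm across and 9 mm thick with a small thumb tab, reaching 47 mm from the hinge; shut, its top is 8 mm above the hinge
- cap2 (a joint): angle of the orange flip cap of the tube at the middle of the rack, rad: 0 = pressed fully shut, 1.57 = standing upright, 2.1 = leaning fully back. The hinge is stiff (0.03 N m) and the cap stays wherever it is left
- cap2_hinge (a point): point on the hinge axis of cap2, 85 mm above the bench; axes as the rack's: the hinge axis is along x, the tube's axis is 21 mm towards -y. The cap is a disc 37 mm across and 9 mm thick with a small thumb tab, reaching 47 mm from the hinge; shut, its top is 8 mm above the hinge
- cap3 (a joint): angle of the orange flip cap of the tube at the +x end of the rack, rad: 0 = pressed fully shut, 1.57 = standing upright, 2.1 = leaning fully back. The hinge is stiff (0.03 N m) and the cap stays wherever it is left
- cap3_hinge (a point): point on the hinge axis of cap3, 85 mm above the bench; axes as the rack's: the hinge axis is along x, the tube's axis is 21 mm towards -y. The cap is a disc 37 mm across and 9 mm thick with a small thumb tab, reaching 47 mm from the hinge; shut, its top is 8 mm above the hinge
- tray_top (a point): fixed steel incubator tray, 210 mm (x) x 180 mm (y), slotted, with a rim 12 mm high above the bench along the two long sides only (its +y and -y edges); this point is the centre of its upper face, 6 mm above the bench; z up
- marker: marker pen, white with a blue cap, 135 mm long, 15 mm thick, lying between the plates and the rack; not to be moved; origin at the centre of its underside
- reagent: amber reagent bottle, 60 mm in diameter, 130 mm tall, beyond the tube rack; not to be moved; origin at the centre of its underside
- tipbox: pale blue box of pipette tips, 122 x 82 x 50 mm, beyond the plates on the right; not to be moved; origin at the centre of its underside
- timer: white bench timer, 75 x 65 x 22 mm, near the robot on the right; not to be moved; origin at the centre of its underside
- slidebox: dark blue slide box, 82 x 100 x 28 mm, beyond the plates; not to be moved; origin at the centre of its underside
- cup: white specimen jar with a yellow lid, 64 mm in diameter, 50 mm tall, near the robot on the left; not to be moved; origin at the centre of its underside
Mind the look-alikes: they are no part of the job. What is shaped like the part that bears plate_red_center but purple is not meant.

How it is judged:
On the way, in this order (a step that is already met when the one before it is completed fails the run):
1. all three flip caps are shut (each within 0.08 rad) while no plate is upside down yet (value of joint each of cap1, cap2, cap3 below 0.08 rad and angle between each of plate_red_center, plate_green_center, plate_amber_center's own z axis and vertical below 0.6 rad), for 0.2 s.
2. all plates lie upside down in one pile on the tray (angle between each of plate_red_center, plate_green_center, plate_amber_center's own z axis and vertical above 3.04 rad and value of joint each of plate_red_lid, plate_green_lid, plate_amber_lid below 0.002 m and x of plate_red_center in the frame of tray_top between -0.075 and 0.075 m and y of plate_red_center in the frame of tray_top between -0.058 and 0.058 m and linear speed of each of plate_red, plate_green, plate_amber below 0.02 m/s and x of plate_green_center in the frame of tray_top between -0.075 and 0.075 m and y of plate_green_center in the frame of tray_top between -0.058 and 0.058 m and x of plate_amber_center in the frame of tray_top between -0.075 and 0.075 m and y of plate_amber_center in the frame of tray_top between -0.058 and 0.058 m and horizontal distance between plate_red_center and plate_green_center below 0.012 m and (angle between the x axis of plate_red_center and the x axis of plate_green_center, either way round below 0.25 rad or angle between the x axis of plate_red_center and the y axis of plate_green_center, either way round below 0.25 rad) and horizontal distance between each of plate_red_center, plate_green_center and plate_amber_center below 0.012 m and (angle between the x axis of plate_red_center and the x axis of plate_amber_center, either way round below 0.25 rad or angle between the x axis of plate_red_center and the y axis of plate_amber_center, either way round below 0.25 rad) and (angle between the x axis of plate_green_center and the x axis of plate_amber_center, either way round below 0.25 rad or angle between the x axis of plate_green_center and the y axis of plate_amber_center, either way round below 0.25 rad) and angle between rack_center's own z axis and vertical below 0.1 rad), for 0.3 s.
At the end, for the whole second after the job is handed in: Caps within 0.08 rad of shut, rack upright; each plate present upside down (0.1 rad), lid on (gap under 2 mm), at rest in one pile: centres within 12 mm, sides in line within 0.25 rad (any quarter turn), pile centre within 75 mm (x) and 58 mm (y) of the tray's centre (all of step 2 and value of joint each of cap1, cap2, cap3 below 0.08 rad); the robot touches nothing.
It fails at once if the lid of a plate comes off its base (gap over 5 mm): the agar is exposed (value of joint any of plate_red_lid, plate_green_lid, plate_amber_lid above 0.005 m).
It fails at once if a bystander (marker, reagent bottle, tip box, timer, slide box, jar) is pushed aside by over 30 mm (distance of any of marker, reagent, tipbox, timer, slidebox, cup from where it was at the start of the episode above 0.03 m).
Of plate_red, plate_green, plate_amber only 2 to 3 are there at a start; the rules pass over those that are not, and their reading is None.
At some moment in a run one of rack, plate_red, plate_green, plate_amber may be knocked a few centimetres aside while the robot is not near it.
It also fails if it takes over 210 s, if anything falls off the work surface, if the arm or the gripper's body presses on something with over 40 N, if the wrist force passes 120 N, or if a joint passes its speed limit or range.

## Working session

There is one attempt and no reset: what is moved stays moved. The work goes in short steps, Python scripts to look and compute and a tool call to move; the robot and the scene stay as the last step left them, time stands still between calls to the robot, and variables do not carry over. Pictures are saved under pics/ and viewed, and the job is handed in when it is done.

Besides the shell and the picture viewer there is one more tool, called after ">>>" as name(argument=value, ...), one argument or row to a line, values as JSON. play_rows: Moves the arm, as the interface text tells. Its arguments: {"type":"object","properties":{"steps":{"type":"array"},"newtons":{"type":"number"}},"required":["steps"]}

```bash
ls; mkdir -p pics
python3 - <<'E'
from cell import *
import cv2
print(get_state(), hold_point_z)
for n in ["scene","side","wrist"]:
    cv2.imwrite(f"pics/a_{n}.png",get_image(n)[:,:,::-1]); print(n,camera_info(n))
E
```

```text
pics
{'time_s': 0.0, 'joints': array([-1.89481356e-02,  4.23873646e-01,  1.63068783e+00, -2.33622926e-05,
        1.08857869e+00, -1.89977205e-02]), 'dq': array([ 0.0015208 ,  0.00158995,  0.00010086, -0.0013471 , -0.00154663,
       -0.000563  ]), 'tau': array([ 6.87376578e-04, -5.57382560e+01, -2.81743366e+01,  7.52266601e-05,
        7.21184188e-03,  1.02962622e-05]), 'eef_pos': array([6.24458589e-01, 6.21629836e-05, 2.30526050e-01]), 'eef_rot': array([3.1359585 , 1.56924868, 3.13601893]), 'force': array([0.38741903, 0.47928182, 0.57222421]), 'ft_torque': array([ 0.03066187, -0.02988826, -0.08068856]), 'finger_gap': 1.0004885129507461} 0.0187
scene {'fx': 435.79871775434526, 'fy': 435.79871775434526, 'cx': 313.0400350653282, 'cy': 199.00792900160732, 'dist_coeffs': array([-0.05518755,  0.        ,  0.        ,  0.        ,  0.        ]), 'R': array([[ 0.65229108,  0.75796506, -0.00230399],
       [ 0.64103271, -0.55327815, -0.53194018],
       [-0.40446682,  0.3455029 , -0.8467788 ]]), 't': array([-0.37238972, -0.28164071,  1.44183904])}
side {'fx': 485.8528525196595, 'fy': 485.8528525196595, 'cx': 321.29834030934114, 'cy': 203.3875058712219, 'dist_coeffs': array([-0.14731895,  0.        ,  0.        ,  0.        ,  0.        ]), 'R': array([[-0.93944027, -0.34251571,  0.0116178 ],
       [-0.21510692,  0.56291946, -0.79802926],
       [ 0.26679768, -0.75219989, -0.6025067 ]]), 't': array([0.5312471 , 0.18664517, 1.00338239])}
wrist {'fx': 351.65675345465354, 'fy': 351.65675345465354, 'cx': 318.1887739345077, 'cy': 201.60994123535454, 'dist_coeffs': array([-0.07665611,  0.        ,  0.        ,  0.        ,  0.        ]), 'R': array([[ 9.99998115e-01,  9.82143448e-04, -1.67482901e-03],
       [ 1.40591573e-03, -9.61225303e-01,  2.75760658e-01],
       [-1.33905149e-03, -2.75762493e-01, -9.61224872e-01]]), 't': array([-0.62400146, -0.03775576,  0.37877514])}
```

View pics/a_scene.png

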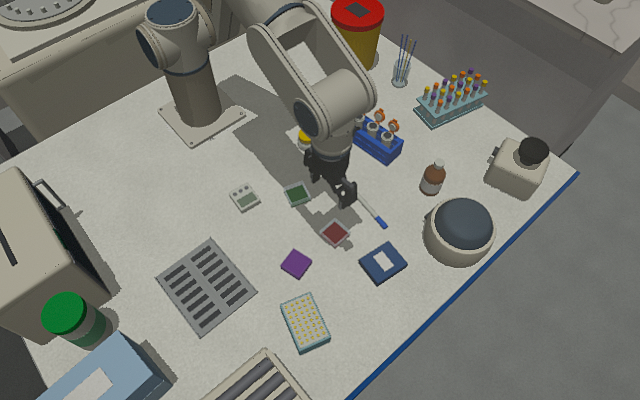

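View pics/a_side.png

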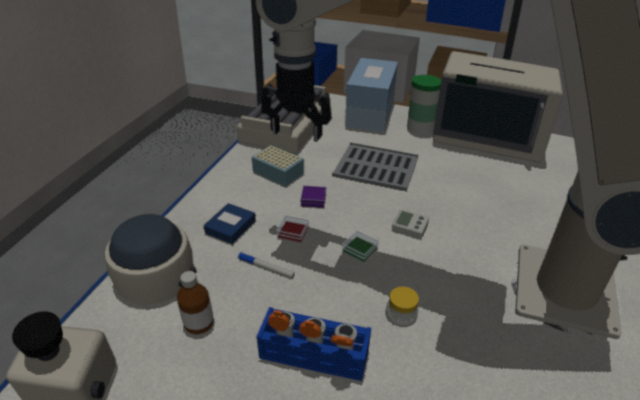

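View pics/a_wrist.png

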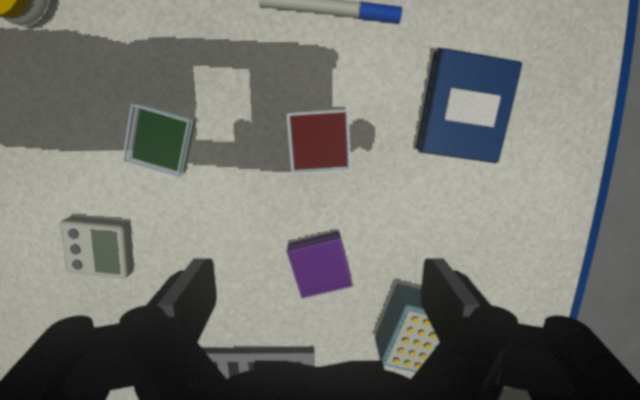

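```bash
cat > h.py <<'E'
import numpy as np, cv2
from cell import *
np.set_printoptions(precision=4,suppress=True)
def K(c): return np.array([[c['fx'],0,c['cx']],[0,c['fy'],c['cy']],[0,0,1]])
def w(name,uv,z,c=None):
    c=c or camera_info(name)
    p=cv2.undistortPoints(np.array(uv,float).reshape(-1,1,2),K(c),c['dist_coeffs']).reshape(-1,2)
    R,t=c['R'],np.array(c['t']); C=-R.T@t
    d=np.c_[p,np.ones(len(p))]@R
    s=(z-C[2])/d[:,2]
    return C+s[:,None]*d
def proj(name,X,c=None):
    c=c or camera_info(name)
    return cv2.projectPoints(np.array(X,float).reshape(-1,1,3),cv2.Rodrigues(c['R'])[0],np.array(c['t'],float),K(c),c['dist_coeffs'])[0].reshape(-1,2)
def crop(name,x0,y0,x1,y1,s,out,img=None):
    im=get_image(name) if img is None else img
    cv2.imwrite(out,cv2.resize(im[y0:y1,x0:x1,::-1],None,fx=s,fy=s,interpolation=cv2.INTER_CUBIC))
    return im
E
python3 - <<'E'
from h import *
im=cv2.imread('pics/a_side.png')
cv2.imwrite('pics/b1.png',cv2.resize(im[290:390,240:400],None,fx=5,fy=5,interpolation=cv2.INTER_CUBIC))
cv2.imwrite('pics/b2.png',cv2.resize(im[130:270,260:440],None,fx=4.4,fy=4.4,interpolation=cv2.INTER_CUBIC))
im=cv2.imread('pics/a_wrist.png')
cv2.imwrite('pics/b3.png',cv2.resize(im[80:280,100:380],None,fx=2.8,fy=2.8,interpolation=cv2.INTER_CUBIC))
E
```

```text
(no output)
```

View pics/b1.png

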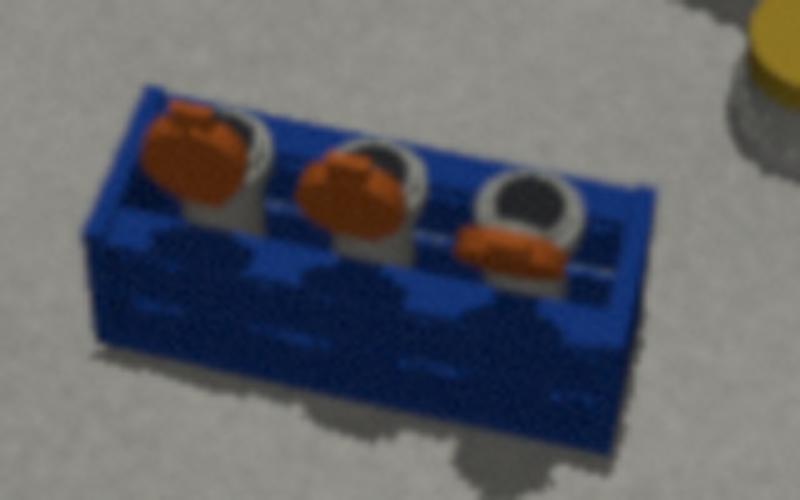

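View pics/b2.png

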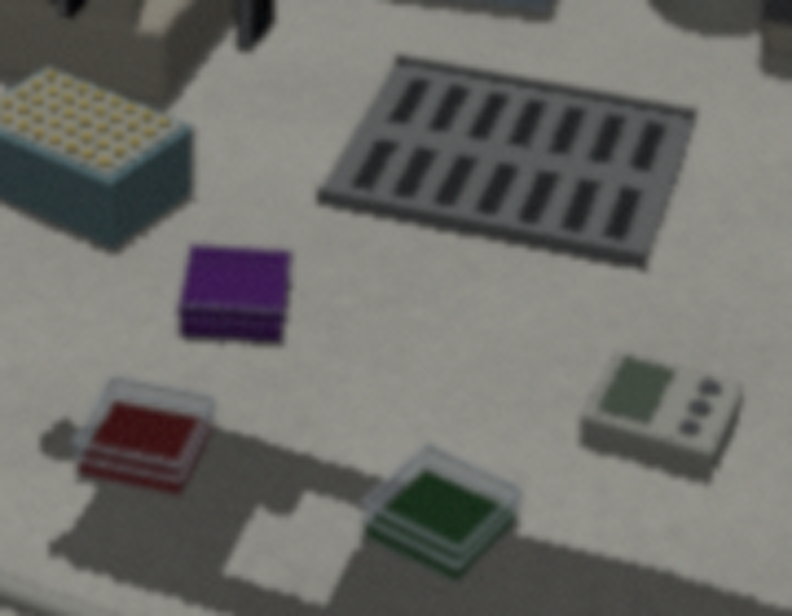

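View pics/b3.png

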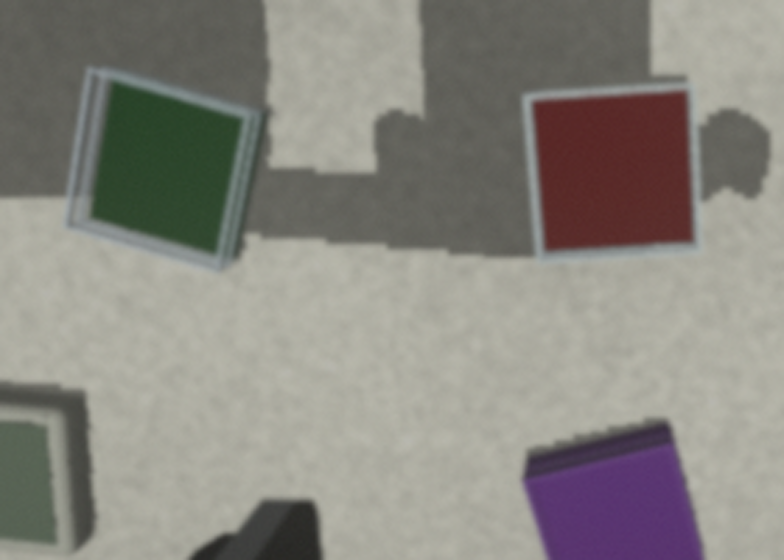

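Run:
```python
from h import *
g=np.array([(88,68),(262,112),(225,270),(68,226)])/2.8+[100,80]
r=np.array([(523,95),(688,80),(698,246),(540,258)])/2.8+[100,80]
for z in (0.024,.012): print('g',w('wrist',g,z)[:,:2].tolist(),w('wrist',g,z).mean(0),'r',w('wrist',r,z)[:,:2].tolist(),w('wrist',r,z).mean(0))
rk=np.array([(155,90),(655,190),(630,325),(90,232)])/5+[240,290]
for z in (0.07,0.085,.09):
  q=w('side',rk,z);print(z,q[:,:2].tolist(),np.linalg.norm(np.roll(q,-1,0)-q,axis=1))
q=w('side',np.array([(98,345),(612,455)])/5+[240,290],0);print(q,np.linalg.norm(q[1]-q[0]))
t=np.array([(398,58),(695,112),(645,268),(318,198)])/4.4+[260,130]
q=w('side',t,.012);print('tray',q,q.mean(0),np.linalg.norm(np.roll(q,-1,0)-q,axis=1))
m=np.array([(529,202),(374,191)])/5+[240,290]
m=np.array([(529,198),(375,158),(210,120)])/5+[240,290];print('mouth',w('side',m,.085))
```

```text
g [[0.43997048917433235, 0.0680065329791128], [0.5015050772731058, 0.05179030843722993], [0.48259769907749017, -0.004802888666368174], [0.4249152627779418, 0.011916961824969895]] [0.4622 0.0317 0.024 ] r [[0.5935299235587108, 0.05694459342792912], [0.6505735193437827, 0.06206550681865062], [0.6553614875301141, 0.003933992827035576], [0.5984430542592457, -0.0005374196932579206]] [0.6245 0.0306 0.024 ]
g [[0.43363180804185925, 0.06798021169234142], [0.49727944652781186, 0.05120713448262547], [0.47772280351949203, -0.007329429445164515], [0.41805959676023796, 0.009964567841429427]] [0.4567 0.0305 0.012 ] r [[0.5924643551959226, 0.056538413652236635], [0.6514667841491999, 0.06183517526681569], [0.656419167477365, 0.0017074698332407573], [0.597546199022681, -0.002917487550992956]] [0.6245 0.0293 0.012 ]
0.07 [[0.548871445694934, 0.31370295313890495], [0.36684591620196944, 0.29405784560860515], [0.3592864398240636, 0.35154973426157643], [0.5432358841345539, 0.3798821930496908]] [0.1831 0.058  0.1861 0.0664]
0.085 [[0.5427292778349901, 0.3251731892848526], [0.36473489894066835, 0.3059631437329563], [0.3573428352757545, 0.3621818128435586], [0.5372185218302983, 0.38988681894125704]] [0.179  0.0567 0.182  0.0649]
0.09 [[0.5406818885483422, 0.32899660133350184], [0.3640312265202347, 0.3099315764410734], [0.3566949670929848, 0.3657258390375526], [0.5352127343955465, 0.39322169423844583]] [0.1777 0.0563 0.1806 0.0645]
[[0.5466 0.3783 0.    ]
 [0.3589 0.357  0.    ]] 0.1889087731055581
tray [[ 0.6182 -0.4013  0.012 ]
 [ 0.4125 -0.4062  0.012 ]
 [ 0.4068 -0.2172  0.012 ]
 [ 0.6132 -0.2177  0.012 ]] [ 0.5127 -0.3106  0.012 ] [0.2057 0.189  0.2064 0.1836]
mouth [[0.4041 0.324  0.085 ]
 [0.4592 0.3261 0.085 ]
 [0.5191 0.3308 0.085 ]]
```

>>> play_rows(
  steps=[
    [-0.04, 0.08, 0, 0, 0],
    [-0.08, 0.16, 0.01, 0, 0],
    [-0.12, 0.24, 0.02, 0, 0],
    [-0.15, 0.32, 0.02, 0, 0],
    [-0.168, 0.38, 0.03, 0, 0],
    [-0.168, 0.38, 0.03, 0, 0],
    [-0.168, 0.38, 0.03, 0, 0],
    [-0.168, 0.38, 0.03, 0, 0],
    [-0.168, 0.38, 0.03, 0, 0],
    [-0.168, 0.38, 0.03, 0, 0],
    [-0.168, 0.38, 0.03, 0, 0],
  ],
)

```text
time_s: 1.25
eef_pos: [0.4569, 0.3794, 0.2609]
eef_rot: [-1.983, 1.57, -1.982]
force: [0.5, 0.2, -0.2]
finger_gap: -0.004
```

Run:
```python
from h import *
print(camera_info('wrist'), get_state()['time_s'])
im=get_image('wrist'); cv2.imwrite('pics/c_w.png',im[:,:,::-1])
cv2.imwrite('pics/c_s.png',get_image('scene')[:,:,::-1])
```

```text
{'fx': 351.65675345465354, 'fy': 351.65675345465354, 'cx': 318.1887739345077, 'cy': 201.60994123535454, 'dist_coeffs': array([-0.0767,  0.    ,  0.    ,  0.    ,  0.    ]), 'R': array([[ 1.    ,  0.0017, -0.001 ],
       [ 0.0019, -0.9609,  0.2768],
       [-0.0004, -0.2768, -0.9609]]), 't': array([-0.4571,  0.3182,  0.5121])} 1.25
```

View pics/c_w.png

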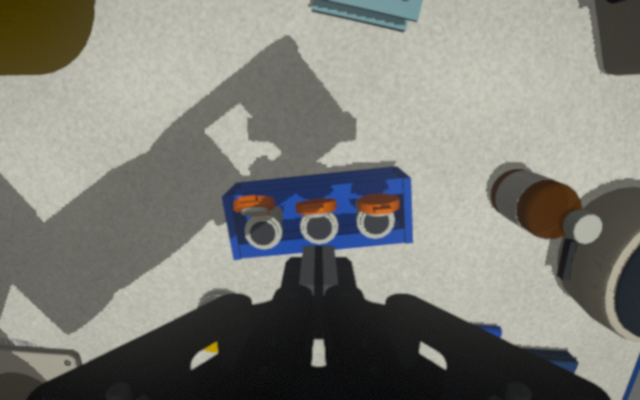

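View pics/c_s.png

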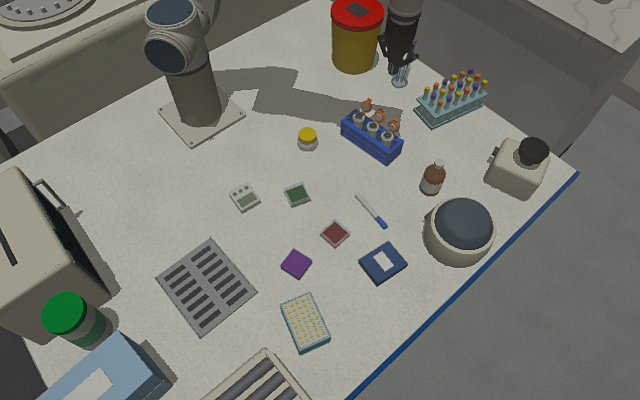

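Run:
```python
from h import *
im=cv2.imread('pics/c_w.png')
cv2.imwrite('pics/c_w2.png',cv2.resize(im[150:280,200:430],None,fx=3.4,fy=3.4,interpolation=cv2.INTER_CUBIC))
q=w('wrist',[(264,232),(319,226),(376,221)],.085);print(q)
# jar, slidebox, tipbox, marker, reagent rough from scene
for n,uv,z in [('jar',(307,133),.05),('marker',(371,211),.01),('reagent',(440,163),.13),('slide',(383,263),.028),('tip',(305,322),.05),('timer',(244,197),.022),('purple',(296,264),.02),('g',(297,194),.02),('r',(335,233),.02)]: print(n,w('scene',[uv],z))
```

```text
[[0.4045 0.3251 0.085 ]
 [0.4578 0.3313 0.085 ]
 [0.5125 0.3363 0.085 ]]
jar [[0.3264 0.1861 0.05  ]]
marker [[0.6376 0.1588 0.01  ]]
reagent [[0.6945 0.3463 0.13  ]]
slide [[0.7756 0.063  0.028 ]]
tip [[ 0.7664 -0.1931  0.05  ]]
timer [[ 0.372  -0.0888  0.022 ]]
purple [[ 0.6275 -0.1073  0.02  ]]
g [[0.4621 0.033  0.02  ]]
r [[0.6265 0.0308 0.02  ]]
```

View pics/c_w2.png

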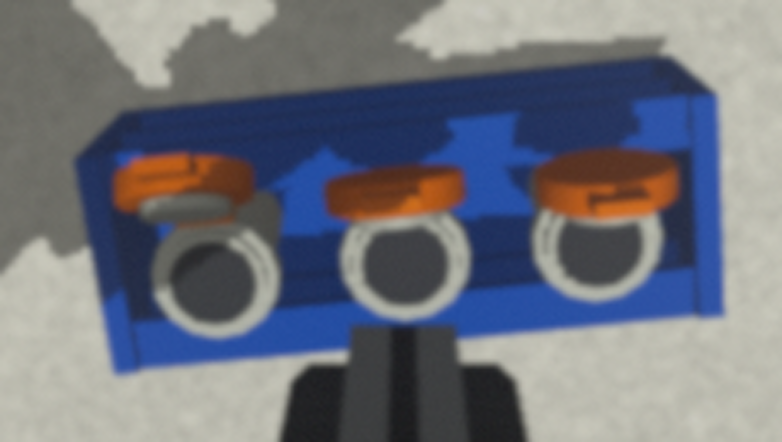

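>>> play_rows(
  steps=[
    [-0.03, 0.04, 0, 0, 0],
    [-0.054, 0.06, -0.03, 0, 0],
    [-0.054, 0.06, -0.075, 0, 0],
    [-0.054, 0.06, -0.12, 0, 0],
    [-0.054, 0.06, -0.144, 0, 0],
    [-0.054, 0.05, -0.146, 0, 0],
    [-0.054, 0.03, -0.146, 0, 0],
    [-0.054, 0.01, -0.146, 0, 0],
    [-0.054, -0.01, -0.146, 0, 0],
    [-0.055, -0.025, -0.146, 0, 0],
    [-0.055, -0.04, -0.146, 0, 0],
    [-0.055, -0.055, -0.146, 0, 0],
    [-0.055, -0.065, -0.146, 0, 0],
    [-0.055, -0.065, -0.146, 0, 0],
  ],
)

```text
time_s: 2.75
eef_pos: [0.4018, 0.3135, 0.1154]
eef_rot: [-2.233, 1.57, -2.234]
force: [-0.1, -0.8, 1.3]
finger_gap: -0.001
```

Run:
```python
from h import *
crop('side',220,250,420,400,4,'pics/d1.png')
print(get_state()['force'])
```

```text
[-0.154  -0.7884  1.2529]
```

View pics/d1.png

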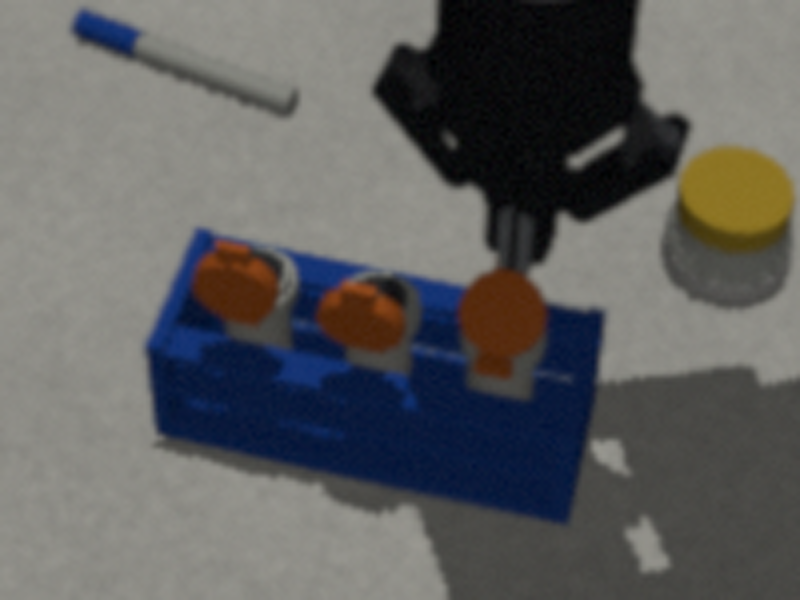

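>>> play_rows(
  steps=[
    [0.003, 0.0, 0.012, 0, 0],
    [0.003, 0.008, 0.012, 0, 0],
    [0.003, 0.008, 0.0, 0, 0],
    [0.003, 0.008, -0.01, 0, 0],
    [0.003, 0.008, -0.016, 0, 0],
    [0.003, 0.008, -0.02, 0, 0],
    [0.003, 0.008, -0.022, 0, 0],
    [0.003, 0.008, -0.023, 0, 0],
    [0.003, 0.008, -0.024, 0, 0],
  ],
)

```text
time_s: 3.7
eef_pos: [0.4045, 0.3225, 0.0925]
eef_rot: [-2.456, 1.569, -2.456]
force: [-7.1, -7.1, 30.5]
finger_gap: -0.003
```

>>> play_rows(
  steps=[
    [0, 0, 0.03, 0, 0],
    [0, 0.02, 0.07, 0, 0],
    [0.015, 0.06, 0.08, 0, 0],
    [0.052, 0.085, 0.08, 0, 0],
    [0.053, 0.1, 0.07, 0, 0],
    [0.053, 0.1, 0.024, 0, 0],
    [0.053, 0.08, 0.024, 0, 0],
    [0.053, 0.06, 0.024, 0, 0],
    [0.053, 0.04, 0.024, 0, 0],
    [0.053, 0.02, 0.024, 0, 0],
    [0.053, 0.005, 0.024, 0, 0],
    [0.053, -0.003, 0.024, 0, 0],
    [0.053, -0.003, 0.034, 0, 0],
    [0.054, 0.006, 0.034, 0, 0],
    [0.054, 0.006, 0.02, 0, 0],
    [0.054, 0.006, 0.01, 0, 0],
    [0.054, 0.006, 0.004, 0, 0],
    [0.054, 0.006, 0.002, 0, 0],
    [0.054, 0.006, 0.001, 0, 0],
    [0.054, 0.006, 0.0, 0, 0],
  ],
)

```text
time_s: 5.7
eef_pos: [0.4584, 0.3289, 0.0925]
eef_rot: [-2.587, 1.569, -2.587]
force: [-7.6, -6.8, 32.0]
finger_gap: 0.001
```

>>> play_rows(
  steps=[
    [0, 0, 0.03, 0, 0],
    [0, 0.02, 0.07, 0, 0],
    [0.015, 0.06, 0.08, 0, 0],
    [0.052, 0.085, 0.08, 0, 0],
    [0.053, 0.1, 0.07, 0, 0],
    [0.053, 0.1, 0.024, 0, 0],
    [0.053, 0.08, 0.024, 0, 0],
    [0.053, 0.06, 0.024, 0, 0],
    [0.053, 0.04, 0.024, 0, 0],
    [0.053, 0.02, 0.024, 0, 0],
    [0.053, 0.005, 0.024, 0, 0],
    [0.053, -0.003, 0.024, 0, 0],
    [0.053, -0.003, 0.034, 0, 0],
    [0.054, 0.006, 0.034, 0, 0],
    [0.054, 0.006, 0.02, 0, 0],
    [0.054, 0.006, 0.01, 0, 0],
    [0.054, 0.006, 0.004, 0, 0],
    [0.054, 0.006, 0.002, 0, 0],
    [0.054, 0.006, 0.001, 0, 0],
    [0.054, 0.006, 0.0, 0, 0],
  ],
)

```text
time_s: 7.7
eef_pos: [0.5123, 0.3349, 0.0925]
eef_rot: [-2.627, 1.569, -2.627]
force: [-8.4, -5.7, 29.0]
finger_gap: -0.0
```

>>> play_rows(
  steps=[
    [0, 0, 0.03, 0, 0],
    [0, 0, 0.07, 0, 0],
    [0, -0.04, 0.11, 0, 0.0854],
    [0, -0.09, 0.11, 0, 0.0854],
    [0, -0.14, 0.11, 0, 0.0854],
    [0, -0.14, 0.11, 0, 0.0854],
    [0, -0.14, 0.11, 0, 0.0854],
  ],
)

```text
time_s: 8.4
eef_pos: [0.5127, 0.1939, 0.2008]
eef_rot: [-3.0, 1.57, -3.002]
force: [-0.2, 0.4, 0.9]
finger_gap: 0.846
```

Run:
```python
from h import *
crop('side',220,250,420,400,4,'pics/d2.png')
cv2.imwrite('pics/d3.png',get_image('scene')[:,:,::-1]);cv2.imwrite('pics/d4.png',get_image('wrist')[:,:,::-1])
```

```text
(no output)
```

View pics/d2.png

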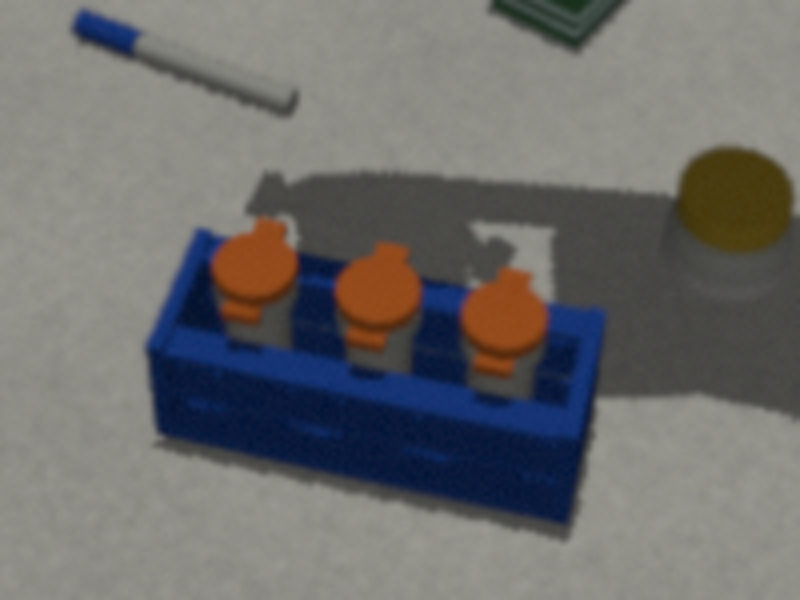

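View pics/d4.png

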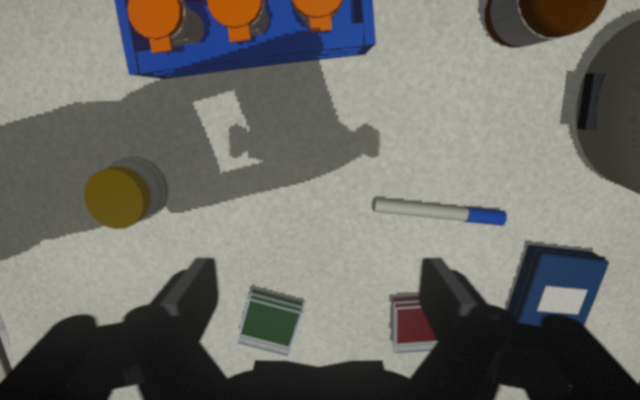

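Run:
```python
from h import *
c={'fx': 351.65675345465354, 'fy': 351.65675345465354, 'cx': 318.1887739345077, 'cy': 201.60994123535454, 'dist_coeffs': np.array([-0.0767,0,0,0,0]), 'R': np.array([[ 1.    ,  0.0017, -0.001 ],[ 0.0019, -0.9609,  0.2768],[-0.0004, -0.2768, -0.9609]]), 't': np.array([-0.4571,  0.3182,  0.5121])}
p=np.array([(80,158),(718,95),(722,315),(115,372)])/3.4+[200,150]
for z in (.04,.05,.06):
  q=w('wrist',p,z,c);print(z,q[:,:2].tolist(),q.mean(0),np.linalg.norm(np.roll(q,-1,0)-q,axis=1))
p=np.array([(125,112),(660,58)])/3.4+[200,150];q=w('wrist',p,0,c);print(q,np.linalg.norm(q[1]-q[0]))
c=camera_info('wrist')
g=[(252,287),(303,297),(292,353),(240,344)]
im=cv2.imread('pics/d4.png');cv2.imwrite('pics/d5.png',cv2.resize(im[270:370,220:460],None,fx=3.3,fy=3.3,interpolation=cv2.INTER_CUBIC))
```

```text
0.04 [[0.3545241844690019, 0.34912258445666694], [0.5551760541373619, 0.36989398953458774], [0.5621566686874634, 0.29591414651671133], [0.3607021626195376, 0.2749504668108319]] [0.4581 0.3225 0.04  ] [0.2017 0.0743 0.2025 0.0744]
0.05 [[0.3573347556574556, 0.3518502510635606], [0.5524672670918211, 0.372050294280573], [0.5592558649292992, 0.3001054248534497], [0.36334279532383484, 0.279718395932787]] [0.4581 0.3259 0.05  ] [0.1962 0.0723 0.197  0.0724]
0.06 [[0.36014532684590933, 0.3545779176704542], [0.5497584800462803, 0.3742065990265583], [0.556355061171135, 0.304296703190188], [0.36598342802813216, 0.28448632505474214]] [0.4581 0.3294 0.06  ] [0.1906 0.0702 0.1914 0.0703]
[[0.3603 0.3548 0.    ]
 [0.545  0.3741 0.    ]] 0.18572580605638034
```

View pics/d5.png

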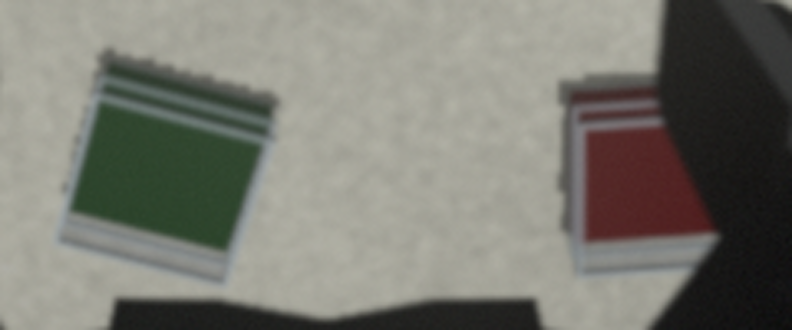

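Run:
```python
from h import *
p=np.array([(98,98),(270,139),(227,281),(60,240)])/3.3+[220,270]
q=w('wrist',p,.024);print(q,q.mean(0),np.linalg.norm(np.roll(q,-1,0)-q,axis=1))
d=np.diff(q,axis=0);print(np.degrees(np.arctan2(d[:,1],d[:,0])))
```

```text
[[ 0.4418  0.0671  0.024 ]
 [ 0.4958  0.0526  0.024 ]
 [ 0.4807 -0.0027  0.024 ]
 [ 0.4258  0.013   0.024 ]] [0.461  0.0325 0.024 ] [0.0559 0.0573 0.057  0.0564]
[ -15.0085 -105.2653  163.9875]
```

>>> play_rows(
  steps=[
    [-0.01, -0.03, 0, 8.5, 0.0854],
    [-0.02, -0.07, 0, 17, 0.0854],
    [-0.03, -0.11, 0, 25.5, 0.0854],
    [-0.037, -0.15, 0, 34, 0.0854],
    [-0.037, -0.165, 0, 42.5, 0.0854],
    [-0.037, -0.165, -0.02, 51, 0.0854],
    [-0.037, -0.165, -0.05, 59.5, 0.0854],
    [-0.037, -0.165, -0.09, 68, 0.0854],
    [-0.037, -0.165, -0.12, 74.7, 0.0854],
    [-0.037, -0.165, -0.14, 74.7, 0.0854],
    [-0.037, -0.165, -0.14, 74.7, 0.0854],
  ],
  newtons=20,
)

```text
time_s: 9.65
eef_pos: [0.4743, 0.0311, 0.0586]
eef_rot: [1.859, 1.565, -3.119]
force: [-0.1, 0.4, 0.1]
finger_gap: 1.001
```

Run:
```python
from h import *
cv2.imwrite('pics/e1.png',get_image('wrist')[:,:,::-1]); s=get_state();print(s['joints'],s['eef_pos'])
crop('side',280,160,440,300,4.2,'pics/e2.png')
```

```text
[ 0.0401  0.5005  2.0476  0.0001  0.5967 -1.2651] [0.4753 0.031  0.0601]
```

View pics/e1.png

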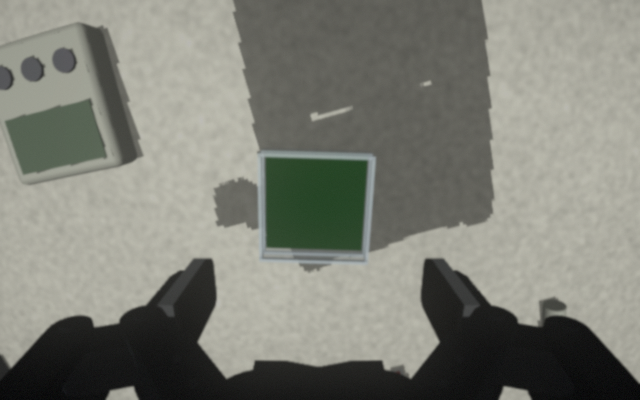

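View pics/e2.png

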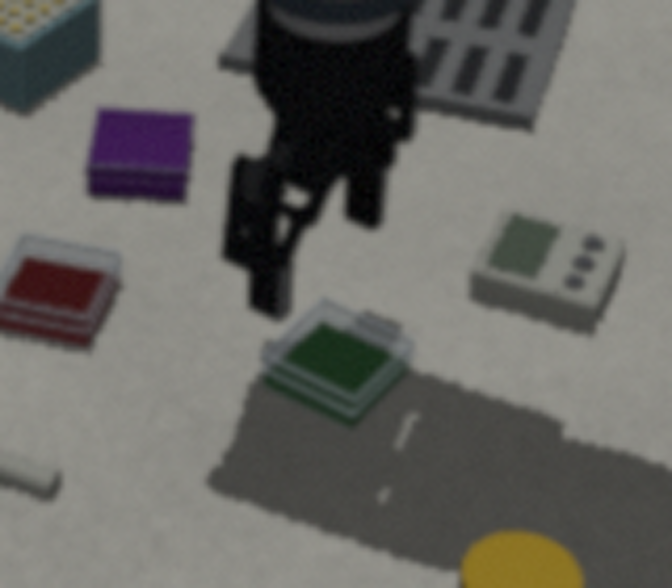

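>>> play_rows(
  steps=[
    [0, -0.002, -0.02, 0, 0.0854],
    [0, -0.002, -0.04, 0, 0.0854],
    [0, -0.002, -0.05, 0, 0.0854],
    [0, -0.002, -0.055, 0, 0.0854],
    [0, -0.002, -0.058, 0, 0.0854],
    [0, -0.002, -0.058, 0, 0.0854],
  ],
)

```text
time_s: 10.35
eef_pos: [0.4764, 0.0281, 0.0037]
eef_rot: [-1.289, 1.57, 0.015]
force: [-0.5, 0.4, -0.4]
finger_gap: 1.001
```

Run:
```python
from h import *
crop('side',310,180,410,270,8,'pics/e3.png');print(get_state()['force'],get_state()['eef_pos'])
cv2.imwrite('pics/e4.png',get_image('wrist')[:,:,::-1])
```

```text
[ 0.4068 -0.4502  0.7457] [0.4764 0.0281 0.0038]
```

View pics/e3.png

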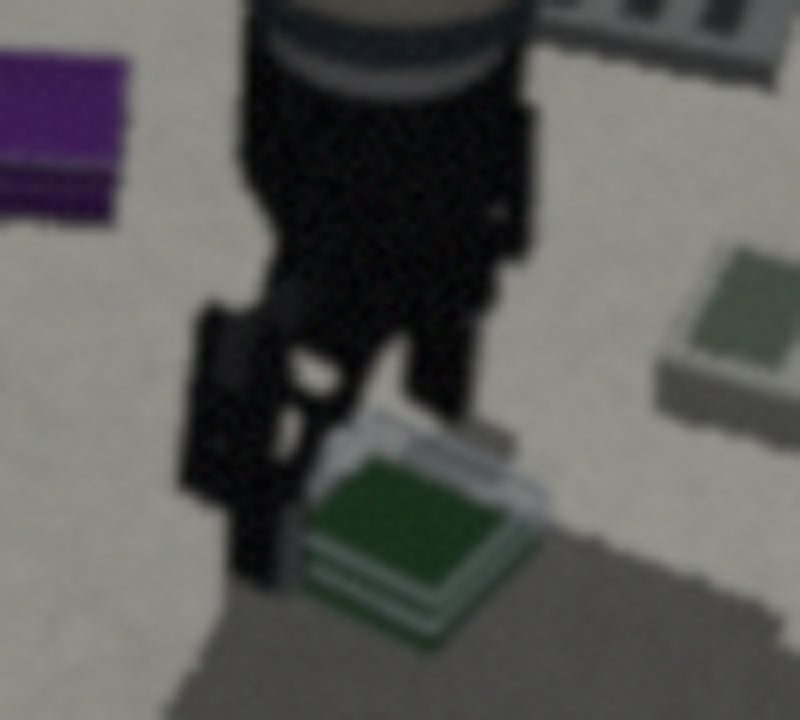

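View pics/e4.png

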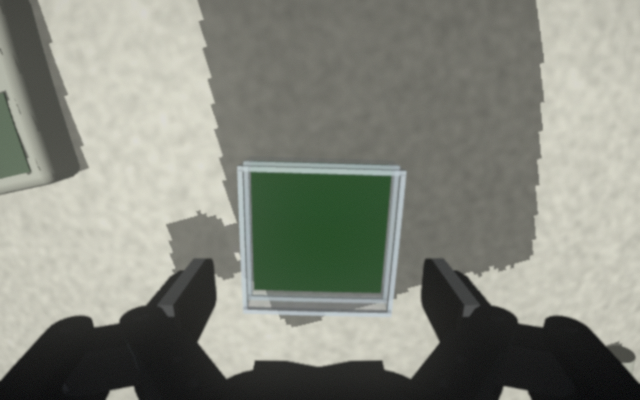

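>>> play_rows(
  steps=[
    [0, 0, -0.002, 0, 0.07],
    [0, 0, -0.002, 0, 0.06],
    [0, 0, -0.002, 0, 0.05],
    [0, 0, -0.002, 0, 0.05],
    [0, 0, -0.002, 0, 0.05],
    [0, 0, -0.002, 0, 0.05],
  ],
  newtons=20,
)

```text
time_s: 11.05
eef_pos: [0.4762, 0.028, 0.0017]
eef_rot: [-1.241, 1.57, 0.063]
force: [-0.8, -0.4, 5.4]
finger_gap: 0.697
```

>>> play_rows(
  steps=[
    [0, 0, 0.005, 0, 0.05],
    [0, 0, 0.015, 0, 0.05],
    [0, 0, 0.03, 0, 0.05],
    [0, 0, 0.04, 0, 0.05],
    [0, 0, 0.04, 0, 0.05],
    [0, 0, 0.04, 0, 0.05],
  ],
)

```text
time_s: 11.65
eef_pos: [0.4762, 0.028, 0.0416]
eef_rot: [-1.294, 1.57, 0.009]
force: [-0.2, -0.1, -1.1]
finger_gap: 0.703
```

Run:
```python
from h import *
crop('side',310,160,410,250,8,'pics/e5.png');print(get_state()['force'],get_state()['eef_pos'])
cv2.imwrite('pics/e6.png',get_image('wrist')[:,:,::-1])
```

```text
[ 0.1438 -0.2422 -1.0204] [0.4759 0.028  0.0413]
```

View pics/e5.png

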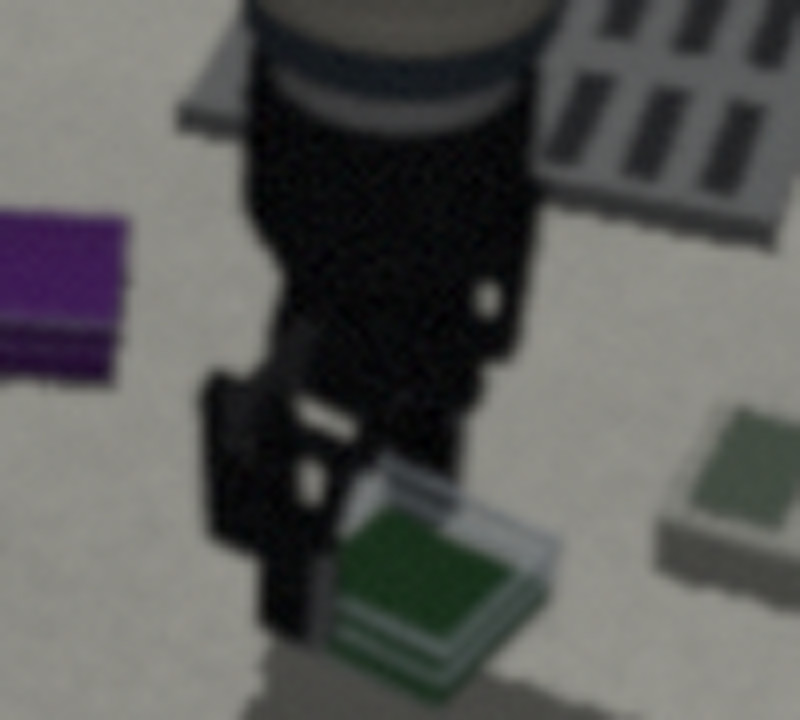

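View pics/e6.png

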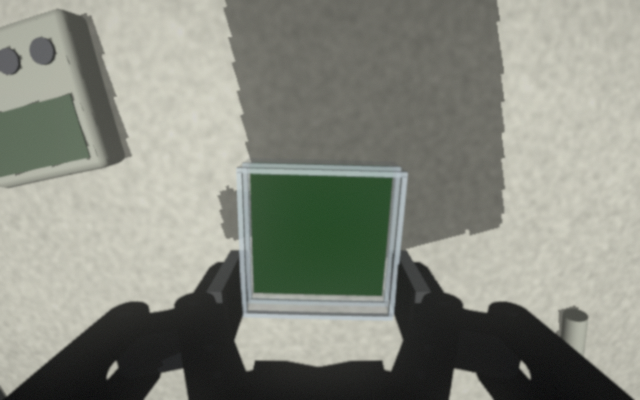

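>>> play_rows(
  steps=[
    [0, 0, 0.03, 0, 0.05],
    [0.01, 0.03, 0.06, 4, 0.05],
    [0.03, 0.07, 0.065, 8, 0.05],
    [0.05, 0.11, 0.065, 12, 0.05],
    [0.07, 0.15, 0.065, 16, 0.05],
    [0.09, 0.19, 0.065, 19, 0.05],
    [0.11, 0.23, 0.065, 21.2, 0.05],
    [0.112, 0.27, 0.065, 21.2, 0.05],
    [0.112, 0.3, 0.065, 21.2, 0.05],
    [0.112, 0.3145, 0.065, 21.2, 0.05],
    [0.112, 0.3145, 0.04, 21.2, 0.05],
    [0.112, 0.3145, 0.03, 21.2, 0.05],
    [0.112, 0.3145, 0.03, 21.2, 0.05],
  ],
)

```text
time_s: 13.05
eef_pos: [0.5862, 0.3408, 0.0688]
eef_rot: [2.007, 1.565, -2.603]
force: [0.3, -0.2, -0.7]
finger_gap: 0.697
```

Run:
```python
from h import *
crop('side',200,240,400,390,4,'pics/f1.png');print(get_state()['force'],get_state()['eef_pos'])
cv2.imwrite('pics/f2.png',get_image('wrist')[:,:,::-1])
```

```text
[-0.349   0.1292 -1.1968] [0.5871 0.3412 0.0701]
```

View pics/f1.png

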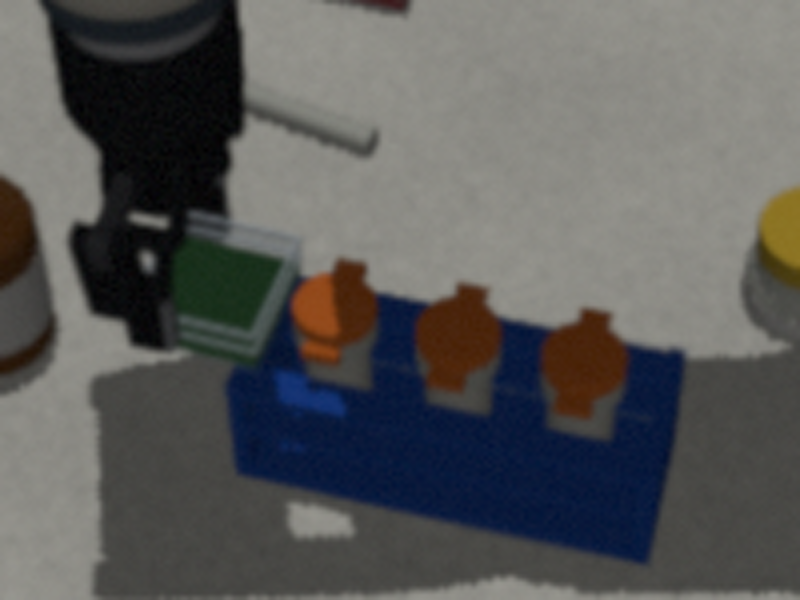

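View pics/f2.png

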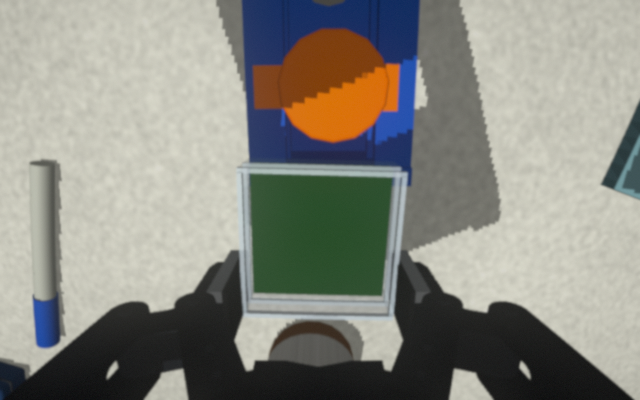

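>>> play_rows(
  steps=[
    [0, 0, -0.008, 0, 0.05],
    [0, 0, -0.012, 0, 0.05],
    [0, 0, -0.016, 0, 0.05],
    [-0.001, 0, -0.02, 0, 0.05],
    [-0.001, 0, -0.02, 0, 0.05],
  ],
)

```text
time_s: 13.65
eef_pos: [0.59, 0.3432, 0.053]
eef_rot: [-1.28, 1.564, 0.394]
force: [5.2, 0.4, 3.6]
finger_gap: 0.702
```

Run:
```python
from h import *
crop('side',200,240,400,390,4,'pics/f3.png');print(get_state()['force'],get_state()['eef_pos'])
cv2.imwrite('pics/f4.png',get_image('wrist')[:,:,::-1])
```

```text
[4.9575 0.5426 3.6506] [0.5898 0.3432 0.053 ]
```

View pics/f3.png

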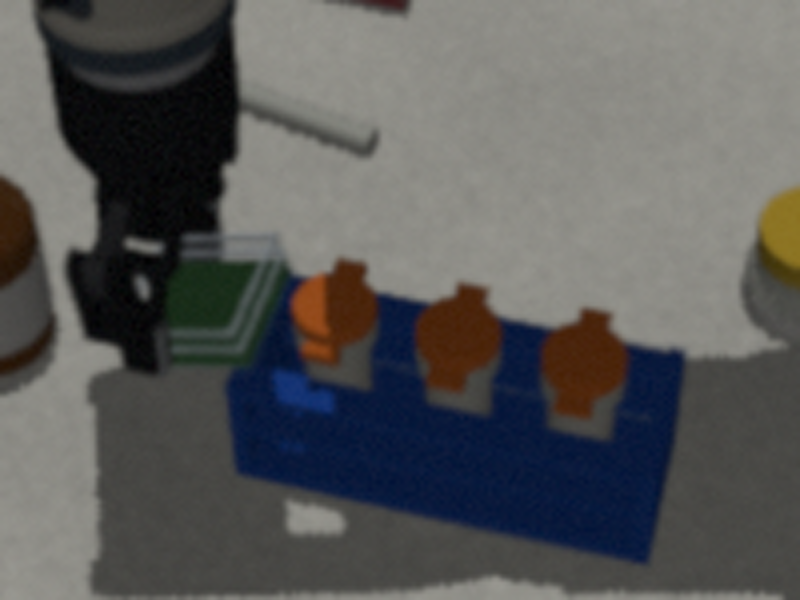

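View pics/f4.png

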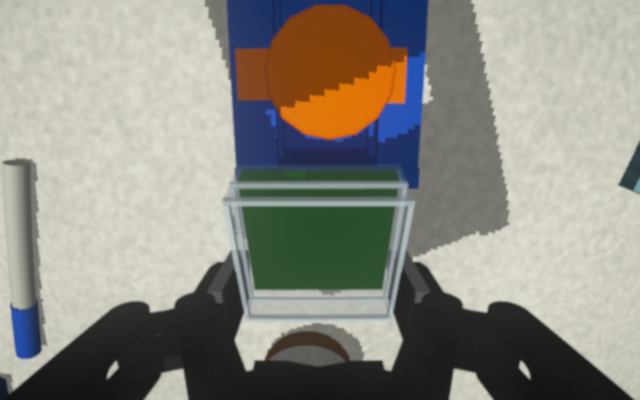

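>>> play_rows(
  steps=[
    [-0.004, 0, -0.001, 0, 0.05],
    [-0.006, -0.001, -0.004, 0, 0.05],
    [-0.007, -0.001, -0.008, 0, 0.05],
    [-0.008, -0.001, -0.012, 0, 0.05],
    [-0.008, -0.001, -0.012, 0, 0.05],
  ],
)

```text
time_s: 14.25
eef_pos: [0.5836, 0.3431, 0.042]
eef_rot: [-1.234, 1.56, 0.44]
force: [9.0, 1.1, 5.1]
finger_gap: 0.699
```

Run:
```python
from h import *
crop('side',200,240,400,390,4,'pics/f5.png');print(get_state()['force'],get_state()['eef_pos'])
cv2.imwrite('pics/f6.png',get_image('wrist')[:,:,::-1])
```

```text
[8.1024 0.245  5.3025] [0.5835 0.343  0.042 ]
```

View pics/f5.png

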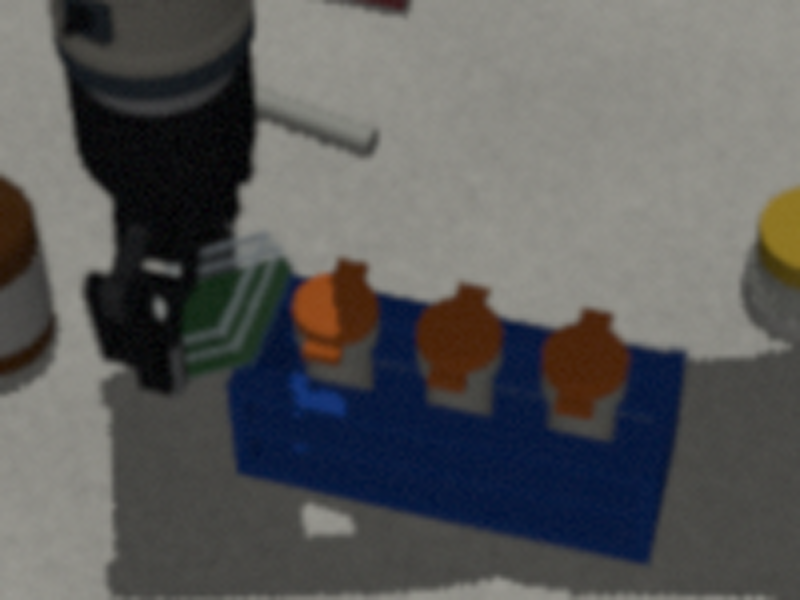

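View pics/f6.png

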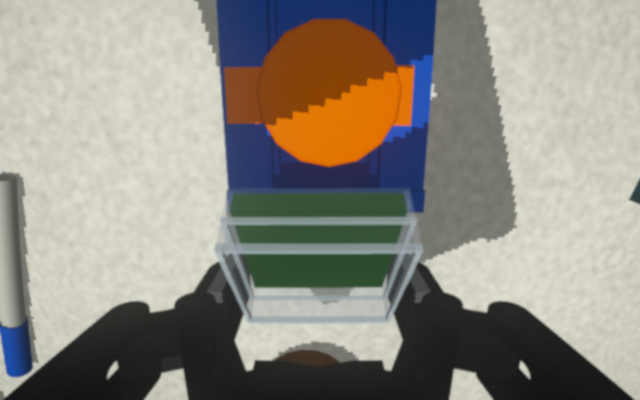

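>>> play_rows(
  steps=[
    [-0.003, 0, -0.003, 0, 0.05],
    [-0.005, 0, -0.007, 0, 0.05],
    [-0.007, 0, -0.011, 0, 0.05],
    [-0.009, 0, -0.015, 0, 0.05],
    [-0.009, 0, -0.015, 0, 0.05],
  ],
)

```text
time_s: 14.85
eef_pos: [0.5774, 0.3433, 0.0294]
eef_rot: [-1.294, 1.555, 0.38]
force: [13.9, -2.8, 16.2]
finger_gap: 0.695
```

Run:
```python
from h import *
crop('side',200,240,400,390,4,'pics/f7.png');print(get_state()['force'],get_state()['eef_pos'])
cv2.imwrite('pics/f8.png',get_image('wrist')[:,:,::-1])
```

```text
[12.6893 -2.3158 16.1513] [0.5775 0.3433 0.0294]
```

View pics/f7.png

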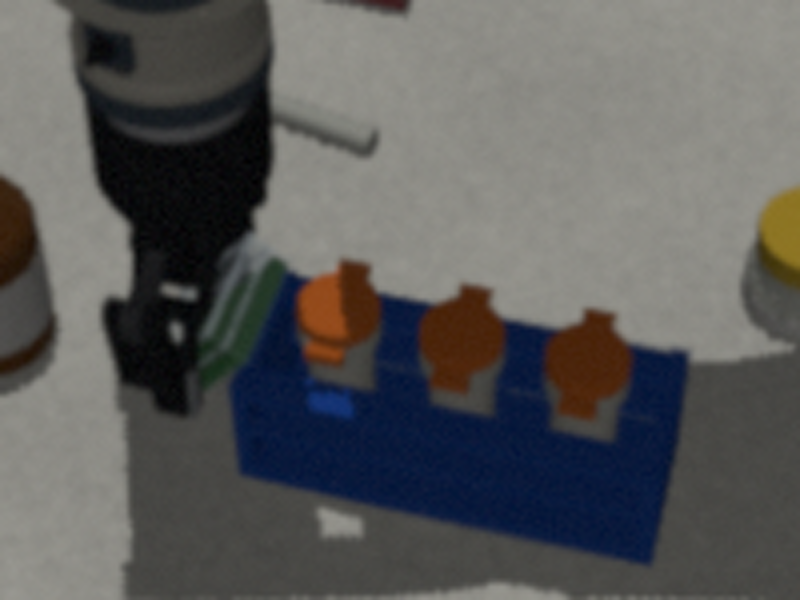

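View pics/f8.png

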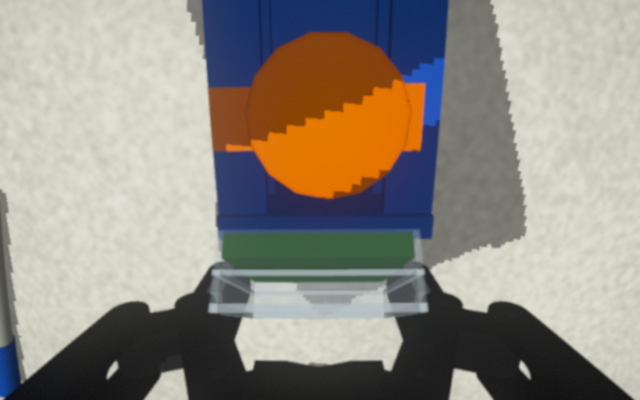

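>>> play_rows(
  steps=[
    [0.006, 0, 0.004, 0, 0.05],
    [0.012, 0, 0.03, 0, 0.05],
    [0.012, 0, 0.07, 0, 0.05],
    [0.012, -0.04, 0.09, 0, 0.05],
    [0.01, -0.08, 0.09, 0, 0.05],
    [0.0, -0.12, 0.09, 0, 0.05],
    [-0.01, -0.16, 0.09, 0, 0.05],
    [-0.02, -0.2, 0.09, 0, 0.05],
    [-0.03, -0.24, 0.09, 0, 0.05],
    [-0.04, -0.28, 0.09, 0, 0.05],
    [-0.05, -0.32, 0.09, 0, 0.05],
    [-0.06, -0.36, 0.09, 0, 0.05],
    [-0.07, -0.4, 0.09, -1, 0.05],
    [-0.08, -0.44, 0.09, -2, 0.05],
    [-0.09, -0.48, 0.09, -3, 0.05],
    [-0.1, -0.52, 0.09, -5, 0.05],
    [-0.1, -0.56, 0.09, -5, 0.05],
    [-0.1, -0.6, 0.09, -5, 0.05],
    [-0.1, -0.653, 0.09, -5, 0.05],
    [-0.1, -0.653, 0.09, -5, 0.05],
  ],
)

```text
time_s: 16.95
eef_pos: [0.4702, -0.3167, 0.1147]
eef_rot: [-2.425, 1.568, -0.842]
force: [0.5, -0.1, -0.8]
finger_gap: 0.702
```

Run:
```python
from h import *
print(get_state()['force'],get_state()['eef_pos'],get_state()['joints'])
crop('side',300,40,460,190,4,'pics/g1.png')
crop('scene',120,180,300,350,4,'pics/g3.png')
cv2.imwrite('pics/g2.png',get_image('wrist')[:,:,::-1])
```

```text
[ 0.5052 -0.072  -0.7789] [ 0.4702 -0.3167  0.1147] [-0.6133  0.4984  1.8359 -0.001   0.8042 -2.1949]
```

View pics/g1.png

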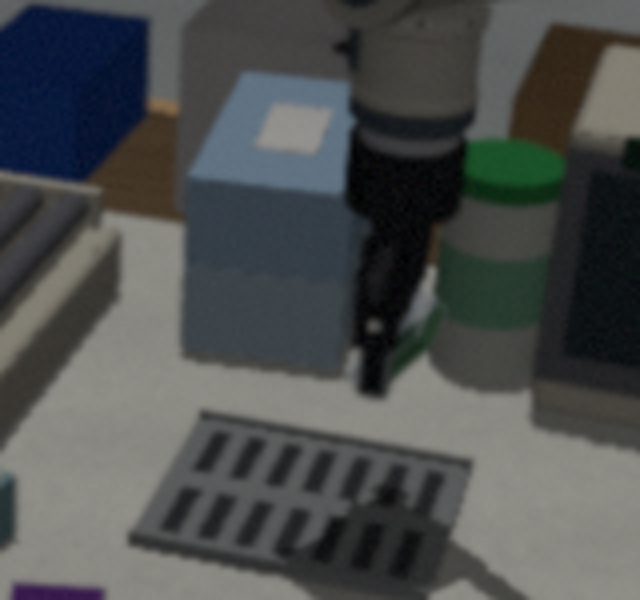

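View pics/g2.png

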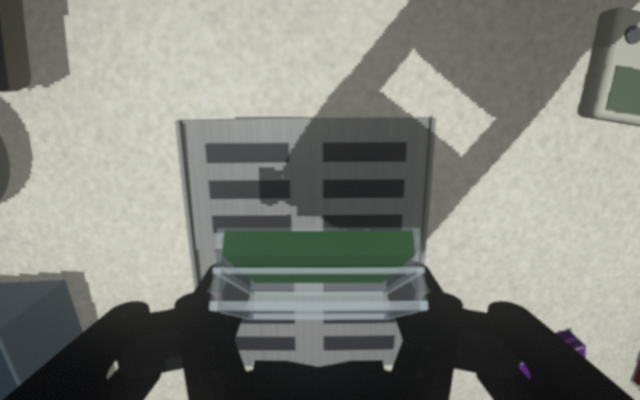

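View pics/g3.png

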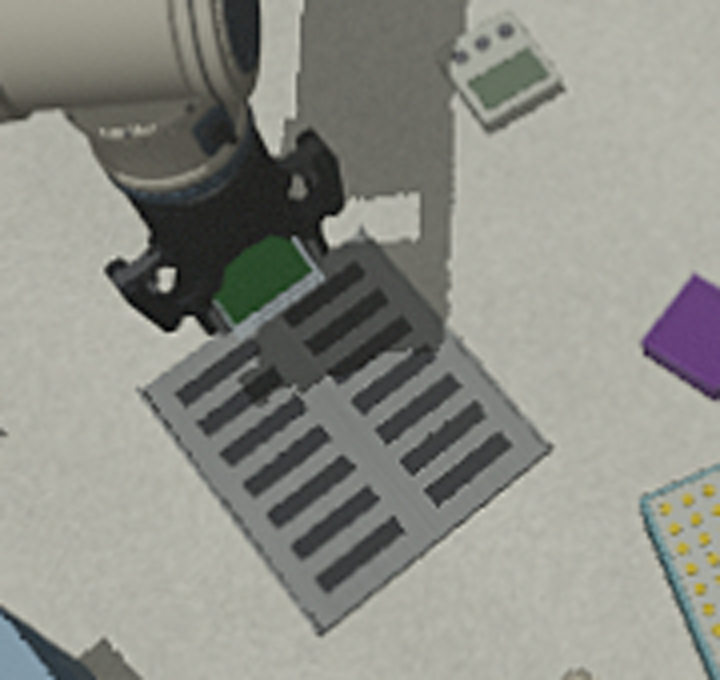

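>>> play_rows(
  steps=[
    [0.004, 0.006, -0.04, 0, 0.05],
    [0.004, 0.006, -0.08, 0, 0.05],
    [0.004, 0.006, -0.095, 0, 0.05],
    [0.004, 0.006, -0.098, 0, 0.05],
    [0.004, 0.006, -0.101, 0, 0.05],
    [0.004, 0.006, -0.103, 0, 0.05],
    [0.004, 0.006, -0.103, 0, 0.05],
  ],
)

```text
time_s: 17.8
eef_pos: [0.4747, -0.3059, 0.0125]
eef_rot: [-2.175, 1.569, -0.589]
force: [-0.1, -0.3, -0.1]
finger_gap: 0.696
```

Run:
```python
from h import *
print(get_state()['force'],get_state()['eef_pos'])
crop('side',300,80,460,210,4,'pics/g4.png')
cv2.imwrite('pics/g5.png',get_image('wrist')[:,:,::-1])
```

```text
[-0.1414 -0.2923 -0.0823] [ 0.4747 -0.3059  0.0125]
```

View pics/g4.png

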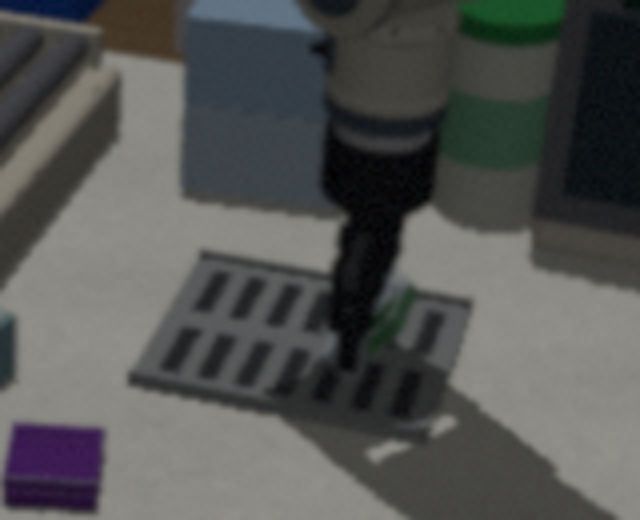

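View pics/g5.png

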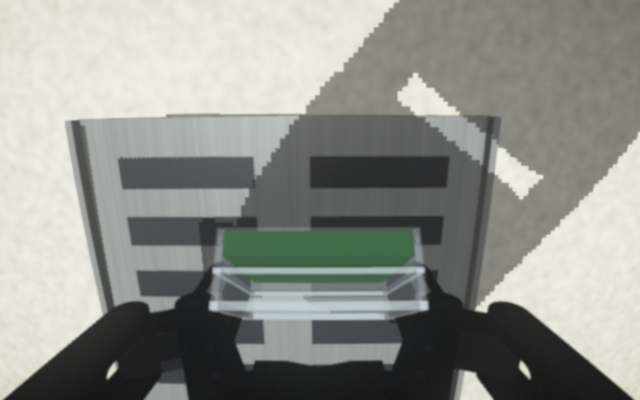

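>>> play_rows(
  steps=[
    [0, 0, -0.002, 0, 0.05],
    [0, 0, -0.003, 0, 0.05],
    [0, 0, -0.004, 0, 0.05],
    [0, 0, -0.004, 0, 0.05],
  ],
)

```text
time_s: 18.3
eef_pos: [0.4742, -0.3057, 0.0082]
eef_rot: [-2.308, 1.57, -0.722]
force: [-2.4, 0.6, 9.8]
finger_gap: 0.704
```

Run:
```python
from h import *
print(get_state()['force'],get_state()['eef_pos'])
cv2.imwrite('pics/g6.png',get_image('wrist')[:,:,::-1])
```

```text
[-2.4215  0.551   9.8092] [ 0.4742 -0.3057  0.0082]
```

View pics/g6.png

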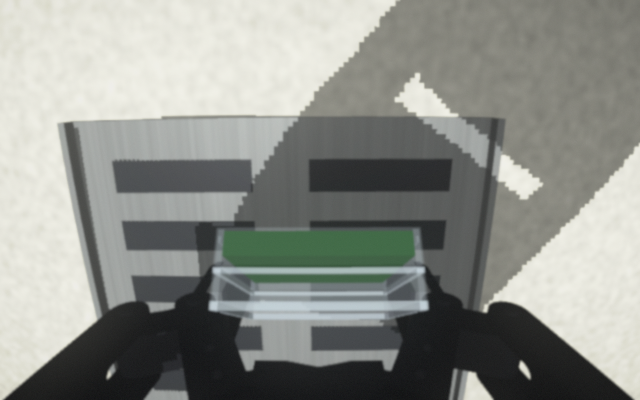

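>>> play_rows(
  steps=[
    [0, 0, 0.04, 0, 0.05],
    [0, 0.01, 0.09, 0, 0.05],
    [0, 0.05, 0.11, 2, 0.05],
    [0, 0.09, 0.11, 4, 0.05],
    [0.01, 0.13, 0.11, 5, 0.05],
    [0.02, 0.17, 0.11, 5, 0.05],
    [0.03, 0.21, 0.11, 5, 0.05],
    [0.04, 0.25, 0.11, 5, 0.05],
    [0.05, 0.29, 0.11, 5, 0.05],
    [0.06, 0.33, 0.11, 5, 0.05],
    [0.07, 0.37, 0.11, 5, 0.05],
    [0.08, 0.41, 0.11, 5, 0.05],
    [0.09, 0.45, 0.11, 5, 0.05],
    [0.1, 0.49, 0.11, 5, 0.05],
    [0.11, 0.53, 0.11, 5, 0.05],
    [0.12, 0.57, 0.11, 5, 0.05],
    [0.12, 0.61, 0.11, 5, 0.05],
    [0.12, 0.648, 0.11, 5, 0.05],
    [0.12, 0.648, 0.06, 5, 0.05],
    [0.12, 0.648, 0.03, 5, 0.05],
  ],
)

```text
time_s: 20.35
eef_pos: [0.5929, 0.3437, 0.0353]
eef_rot: [1.982, 1.57, -2.626]
force: [-0.4, -1.1, -1.3]
finger_gap: 0.699
```

>>> play_rows(
  steps=[
    [0, 0, -0.011, 0, 0.05],
    [-0.008, 0, -0.013, 0, 0.05],
    [-0.013, 0, -0.013, 0, 0.05],
    [-0.017, 0, -0.013, 0, 0.05],
    [-0.02, 0, -0.013, 0, 0.05],
    [-0.023, 0, -0.013, 0, 0.05],
    [-0.025, 0, -0.013, 0, 0.05],
    [-0.025, 0, -0.013, 0, 0.05],
  ],
)

```text
time_s: 21.15
eef_pos: [0.5715, 0.3436, 0.0274]
eef_rot: [-1.204, 1.564, 0.469]
force: [3.7, -0.1, 1.8]
finger_gap: 0.7
```

Run:
```python
from h import *
print(get_state()['force'],get_state()['eef_pos'])
crop('side',200,240,400,390,4,'pics/h1.png')
cv2.imwrite('pics/h2.png',get_image('wrist')[:,:,::-1])
```

```text
[ 3.6728 -0.143   1.7816] [0.5715 0.3436 0.0274]
```

View pics/h1.png

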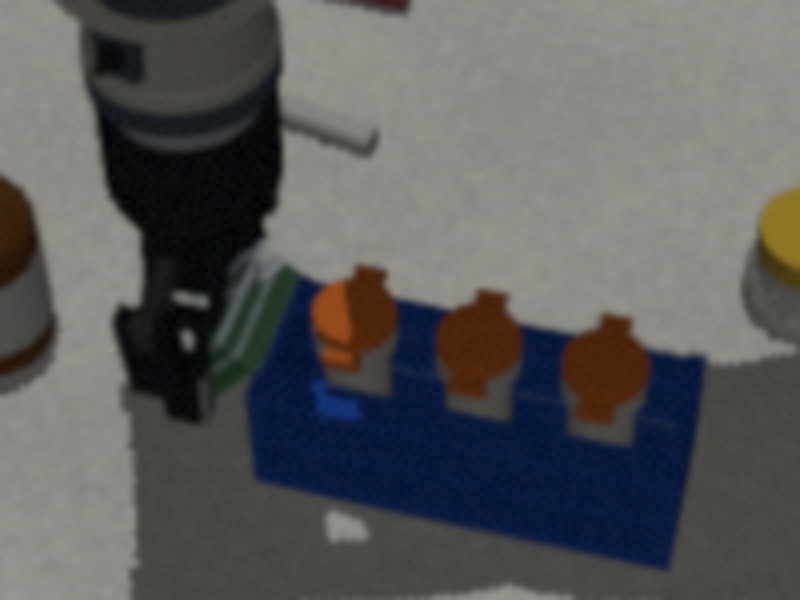

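View pics/h2.png

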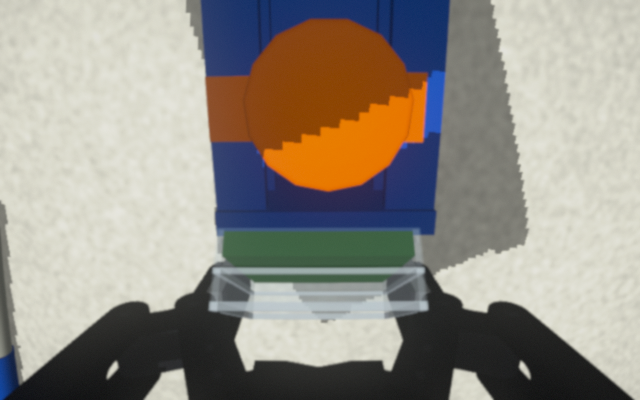

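```bash
cat > ov.py <<'E'
from h import *
# project plate model relative to TCP. phi: yaw of plate L direction in world
def plate(axis, Ldir, th, a=15., off=0.0):
    # Ldir horizontal unit vec toward L; a: axis dist (mm) from A end
    L=np.array([*Ldir,0]); Y=np.cross([0,0,1],L); Z=np.array([0,0,1])
    l=np.cos(th)*L+np.sin(th)*Z; n=-np.sin(th)*L+np.cos(th)*Z
    P=[]
    for s in (-a,60-a):
        for t in (-12,0,12):
            for y in (-30,30):
                P.append(np.array(axis)+(s*l+(t+off)*n+y*Y)/1000)
    return np.array(P)
def overlay(img,P,c,out):
    im=cv2.cvtColor(img,cv2.COLOR_RGB2BGR); p=proj('wrist',P,c)
    im=cv2.resize(im,None,fx=1.25,fy=1.25); p=(p+0.5)*1.25-0.5
    idx=lambda s,t,y:s*6+t*2+y
    for s in (0,1):
        for t in (0,1,2): cv2.line(im,*[tuple(int(round(v)) for v in p[idx(s,t,y)]) for y in (0,1)],[(0,0,255),(255,0,255),(0,255,255)][t],1)
    for y in (0,1):
        for t in (0,2): cv2.line(im,*[tuple(int(round(v)) for v in p[idx(s,t,y)]) for s in (0,1)],[(0,0,255),0,(0,255,255)][t],1)
    cv2.imwrite(out,im); return p/1.25
E
python3 - <<'E'
from ov import *
s=get_state();c=camera_info('wrist');T=s['eef_pos'];
from scipy.spatial.transform import Rotation as Ro
R=Ro.from_euler('xyz',s['eef_rot']).as_matrix();print(R)
y=R[:,1];C=-c['R'].T@c['t'];Ld=(C-T)[:2];Ld/=np.linalg.norm(Ld);print(Ld)
img=get_image('wrist')
for th in (45,55,65,75):
    P=plate(T+[0,0,.010],Ld,np.radians(th))
    p=proj('wrist',P,c);print(th,p.astype(int).tolist())
overlay(img,plate(T+[0,0,.010],Ld,np.radians(60)),c,'pics/h3.png')
E
```

```text
[[ 0.0054 -0.9947 -0.1026]
 [ 0.0029 -0.1026  0.9947]
 [-1.     -0.0057  0.0023]]
[-0.9921 -0.1254]
45 [[383, 258], [257, 261], [386, 283], [255, 286], [389, 310], [254, 313], [412, 196], [226, 200], [417, 230], [222, 234], [423, 268], [218, 272]]
55 [[384, 252], [256, 255], [386, 278], [256, 280], [388, 304], [255, 307], [416, 216], [223, 220], [420, 255], [220, 259], [425, 296], [218, 300]]
65 [[384, 246], [256, 249], [385, 272], [256, 275], [386, 298], [256, 301], [420, 241], [220, 245], [423, 282], [219, 286], [425, 323], [219, 327]]
75 [[385, 240], [255, 243], [385, 266], [256, 269], [385, 292], [257, 294], [423, 268], [218, 272], [423, 308], [220, 312], [423, 348], [221, 352]]
```

View pics/h3.png

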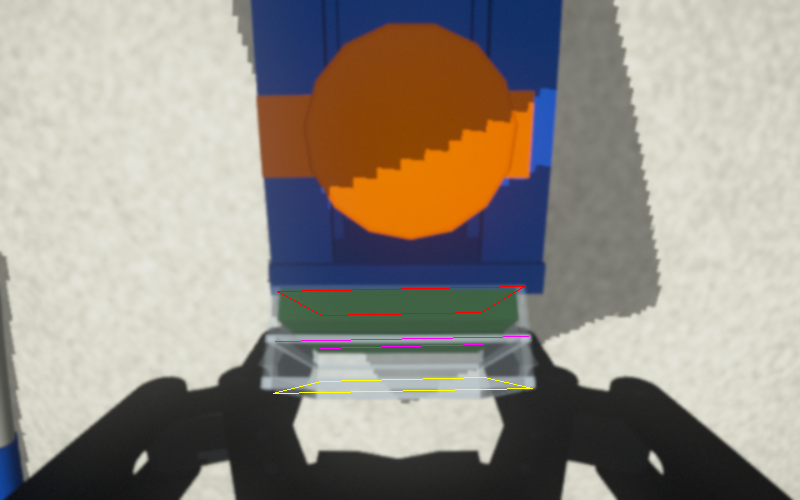

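>>> play_rows(
  steps=[
    [0.004, 0, 0, 0, 0.05],
    [0.004, 0, -0.006, 0, 0.05],
    [0.004, 0, -0.011, 0, 0.05],
    [0.004, 0, -0.014, 0, 0.05],
    [0.004, 0, -0.016, 0, 0.05],
    [0.004, 0, -0.016, 0, 0.05],
  ],
)

```text
time_s: 21.9
eef_pos: [0.5754, 0.3434, 0.0094]
eef_rot: [-1.206, 1.566, 0.468]
force: [8.2, 1.2, 2.7]
finger_gap: 0.698
```

Run:
```python
from h import *
print(get_state()['force'],get_state()['eef_pos'])
cv2.imwrite('pics/i1.png',get_image('wrist')[:,:,::-1])
```

```text
[8.173  1.1759 2.7382] [0.5754 0.3434 0.0094]
```

View pics/i1.png

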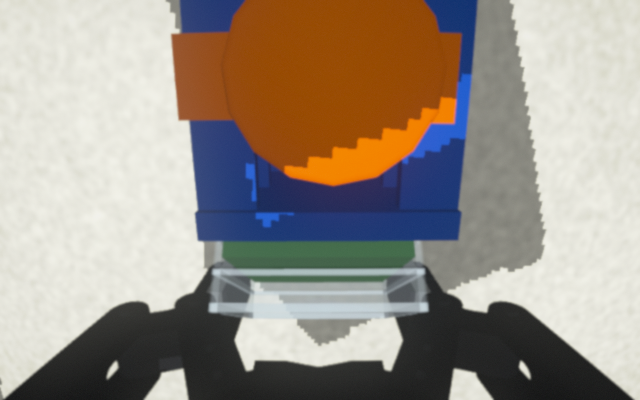

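>>> play_rows(
  steps=[
    [0.002, 0, -0.001, 0, 0.057],
    [0.002, 0, -0.001, 0, 0.06],
    [0.002, 0, -0.001, 0, 0.063],
    [0.002, 0, -0.001, 0, 0.07],
    [0.002, 0, -0.001, 0, 0.08],
    [0.002, 0, -0.001, 0, 0.0854],
    [0.002, 0, -0.001, 0, 0.0854],
  ],
)

```text
time_s: 22.65
eef_pos: [0.5747, 0.3424, 0.0072]
eef_rot: [1.997, 1.57, -2.612]
force: [-0.1, 0.7, 0.2]
finger_gap: 0.999
```

Run:
```python
from h import *
print(get_state()['force'],get_state()['eef_pos'])
crop('side',200,240,400,390,4,'pics/i2.png')
cv2.imwrite('pics/i3.png',get_image('wrist')[:,:,::-1])
```

```text
[-0.1261  0.714   0.2112] [0.5747 0.3424 0.0072]
```

View pics/i2.png

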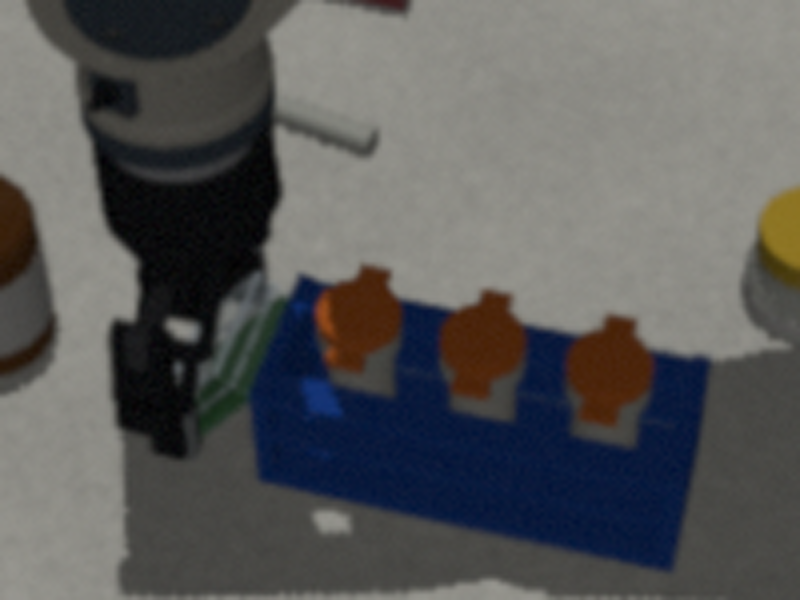

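View pics/i3.png

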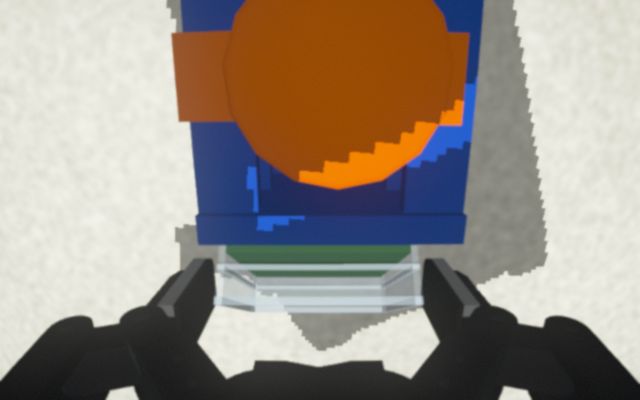

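>>> play_rows(
  steps=[
    [0, 0, 0.04, 0, 0.0854],
    [0, 0, 0.085, 0, 0.0854],
    [0.02, 0.002, 0.1, 0, 0.04],
    [0.036, 0.004, 0.1, 0, 0],
    [0.036, 0.004, 0.1, 0, 0],
    [0.036, 0.004, 0.07, 0, 0],
    [0.036, 0.004, 0.03, 0, 0],
    [0.036, 0.004, 0.005, 0, 0],
    [0.036, 0.004, -0.001, 0, 0],
    [0.036, 0.004, -0.001, 0, 0],
  ],
)

```text
time_s: 23.75
eef_pos: [0.6096, 0.346, 0.0049]
eef_rot: [1.954, 1.568, -2.656]
force: [0.3, 1.0, 1.0]
finger_gap: -0.004
```

Run:
```python
from h import *
print(get_state()['force'],get_state()['eef_pos'])
crop('side',160,240,360,390,4,'pics/i4.png')
cv2.imwrite('pics/i5.png',get_image('wrist')[:,:,::-1])
```

```text
[0.3342 1.048  1.0334] [0.6096 0.346  0.0049]
```

View pics/i4.png

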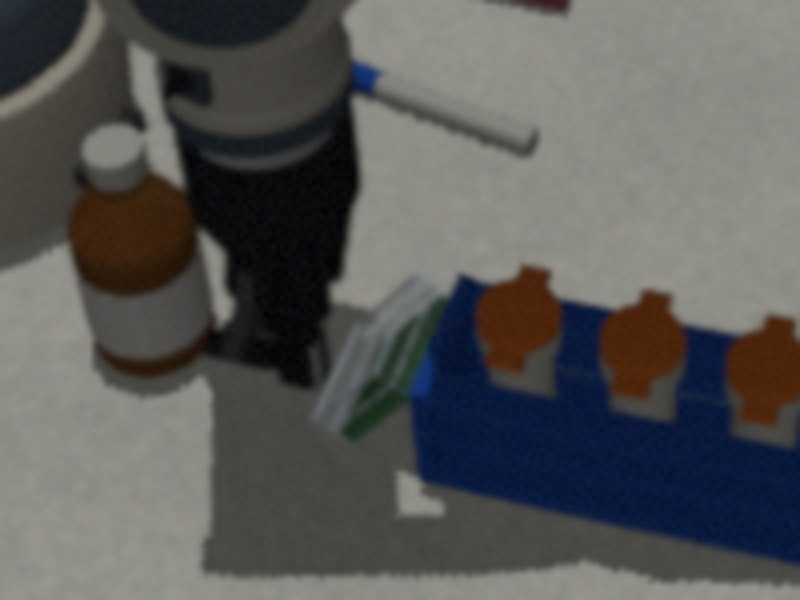

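View pics/i5.png

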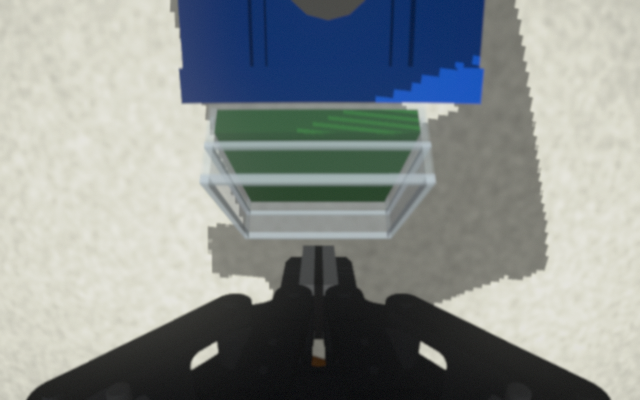

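>>> play_rows(
  steps=[
    [-0.004, 0, 0, 0, 0],
    [-0.008, -0.001, 0, 0, 0],
    [-0.011, -0.001, 0, 0, 0],
    [-0.014, -0.001, 0, 0, 0],
    [-0.017, -0.002, 0, 0, 0],
    [-0.02, -0.002, 0, 0, 0],
    [-0.02, -0.002, 0, 0, 0],
  ],
)

```text
time_s: 24.55
eef_pos: [0.5898, 0.3443, 0.0061]
eef_rot: [1.885, 1.569, -2.724]
force: [0.1, -0.3, -0.4]
finger_gap: 0.0
```

Run:
```python
from h import *
print(get_state()['force'],get_state()['eef_pos'])
crop('side',160,240,360,390,4,'pics/i6.png')
cv2.imwrite('pics/i7.png',get_image('wrist')[:,:,::-1])
```

```text
[ 0.1222 -0.2506 -0.4341] [0.5898 0.3443 0.0061]
```

View pics/i6.png

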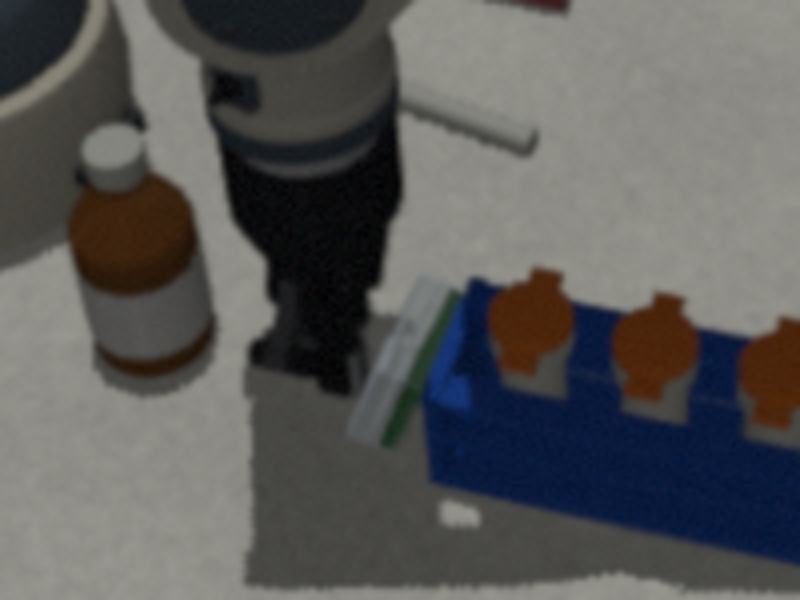

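View pics/i7.png

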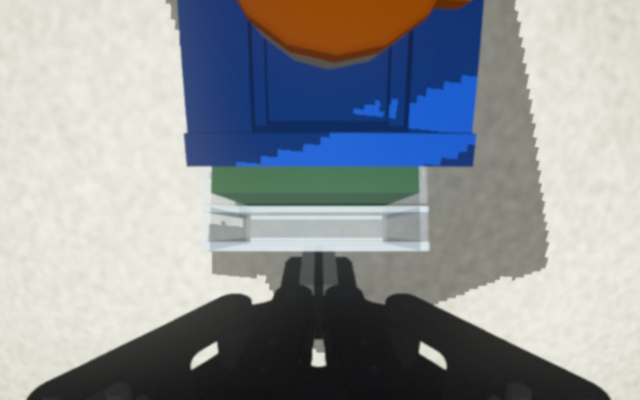

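Run:
```python
from ov import *
s=get_state();c=camera_info('wrist');T=s['eef_pos']
C=-c['R'].T@c['t'];Ld=np.array([-.9947,-.1028])
img=get_image('wrist')
for th,dx in ((90,24),(80,27)):
    A=np.array([T[0]+Ld[0]*dx/1000,T[1]+Ld[1]*dx/1000,0]); 
    t=np.radians(th); A[2]=(0.015*np.sin(t)+.012*abs(np.cos(t)))
    overlay(img,plate(A,Ld,t),c,f'pics/i8_{th}.png')
```

```text
(no output)
```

View pics/i8_90.png

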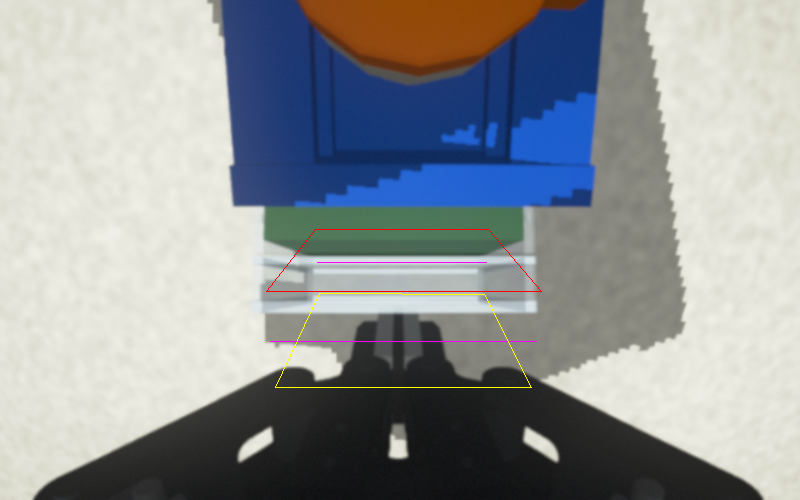

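View pics/i8_80.png

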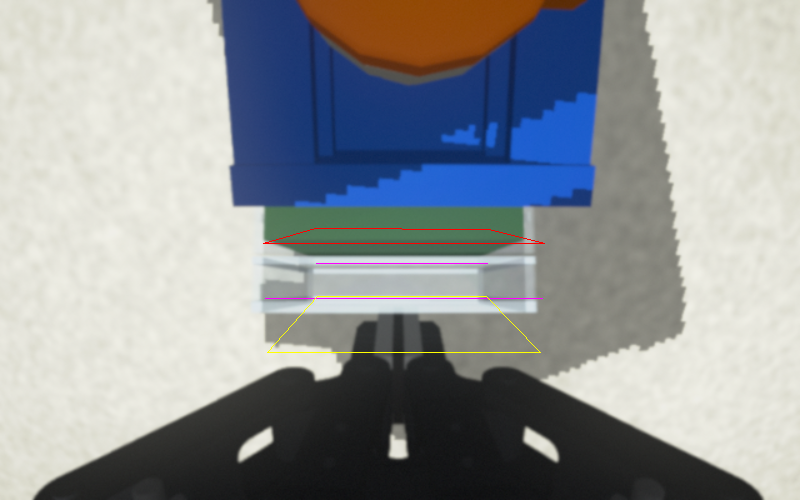

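>>> play_rows(
  steps=[
    [-0.003, 0, 0, 0, 0],
    [-0.006, -0.001, 0, 0, 0],
    [-0.008, -0.001, 0, 0, 0],
    [-0.01, -0.001, 0, 0, 0],
    [-0.012, -0.001, 0, 0, 0],
    [-0.012, -0.001, 0, 0, 0],
  ],
)

```text
time_s: 25.3
eef_pos: [0.5786, 0.3435, 0.0063]
eef_rot: [1.943, 1.57, -2.666]
force: [-0.2, 0.2, 0.6]
finger_gap: 0.001
```

Run:
```python
from ov import *
s=get_state();c=camera_info('wrist');T=s['eef_pos'];print(T,s['force'])
Ld=np.array([-.9947,-.1028])
img=get_image('wrist')
A=np.array([T[0]+Ld[0]*.024,T[1]+Ld[1]*.024,0.015]); 
overlay(img,plate(A,Ld,np.pi/2),c,'pics/i9.png')
crop('side',160,240,360,390,4,'pics/i10.png')
```

```text
[0.5786 0.3435 0.0063] [-0.241   0.1759  0.5987]
```

View pics/i9.png

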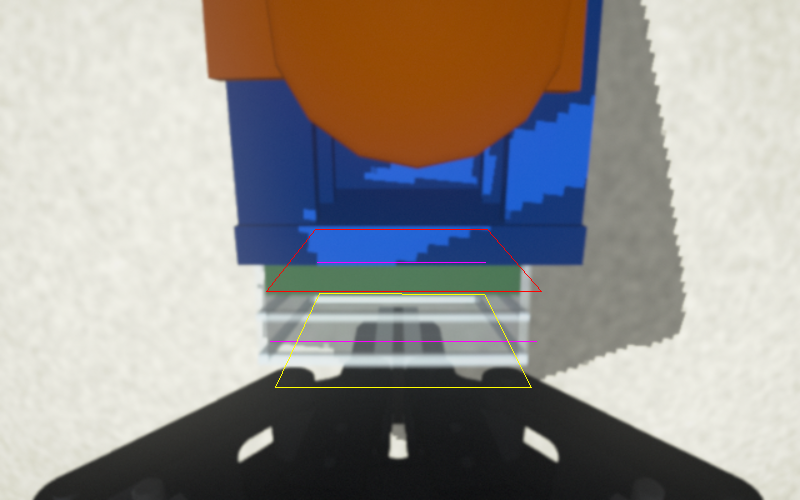

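View pics/i10.png

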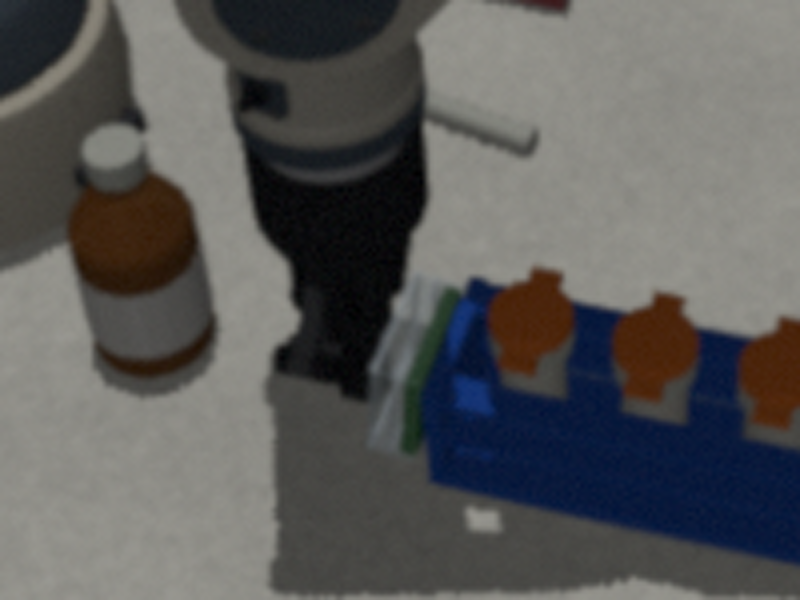

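>>> play_rows(
  steps=[
    [-0.002, 0, 0, 0, 0],
    [-0.004, 0, 0, 0, 0],
    [-0.005, 0, 0, 0, 0],
    [-0.006, -0.001, 0, 0, 0],
    [-0.006, -0.001, 0, 0, 0],
  ],
)

```text
time_s: 25.9
eef_pos: [0.5734, 0.3427, 0.0065]
eef_rot: [-1.189, 1.57, 0.485]
force: [2.1, 0.8, -0.5]
finger_gap: -0.002
```

Run:
```python
from ov import *
s=get_state();c=camera_info('wrist');T=s['eef_pos'];print(T,s['force'])
Ld=np.array([-.9947,-.1028])
img=get_image('wrist')
A=np.array([T[0]+Ld[0]*.024,T[1]+Ld[1]*.024,0.015]); 
overlay(img,plate(A,Ld,np.pi/2),c,'pics/i11.png')
```

```text
[0.5734 0.3427 0.0065] [ 2.1463  0.793  -0.4801]
```

View pics/i11.png

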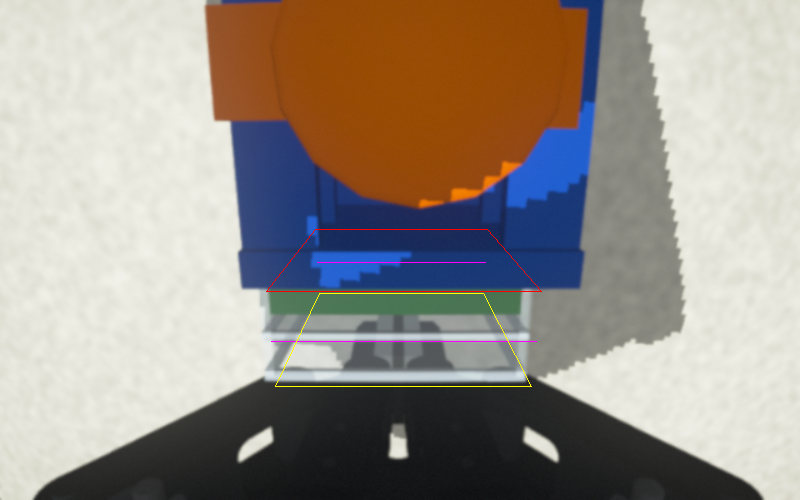

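>>> play_rows(
  steps=[
    [0.004, 0, 0, 0, 0],
    [0.004, 0, 0.03, 0, 0],
    [0.004, 0, 0.07, 0, 0],
    [0, 0, 0.1, 0, 0.0854],
    [-0.0215, -0.002, 0.1, 0, 0.0854],
    [-0.0215, -0.002, 0.1, 0, 0.0854],
    [-0.0215, -0.002, 0.1, 0, 0.0854],
    [-0.0215, -0.002, 0.1, 0, 0.0854],
  ],
)

```text
time_s: 26.75
eef_pos: [0.5518, 0.3404, 0.1057]
eef_rot: [2.098, 1.57, -2.511]
force: [0.3, -0.2, -0.4]
finger_gap: 0.844
```

Run:
```python
from ov import *
s=get_state();c=camera_info('wrist');T=s['eef_pos'];print(T,s['force'])
img=get_image('wrist');cv2.imwrite('pics/j1.png',img[:,:,::-1])
crop('side',160,240,360,390,4,'pics/j2.png')
```

```text
[0.5518 0.3404 0.1057] [ 0.3212 -0.2104 -0.4104]
```

View pics/j1.png

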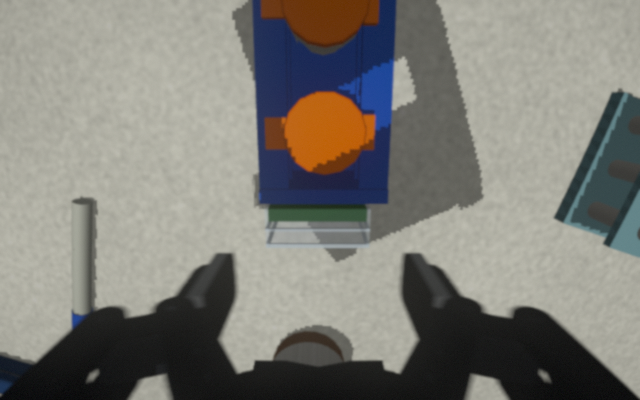

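View pics/j2.png

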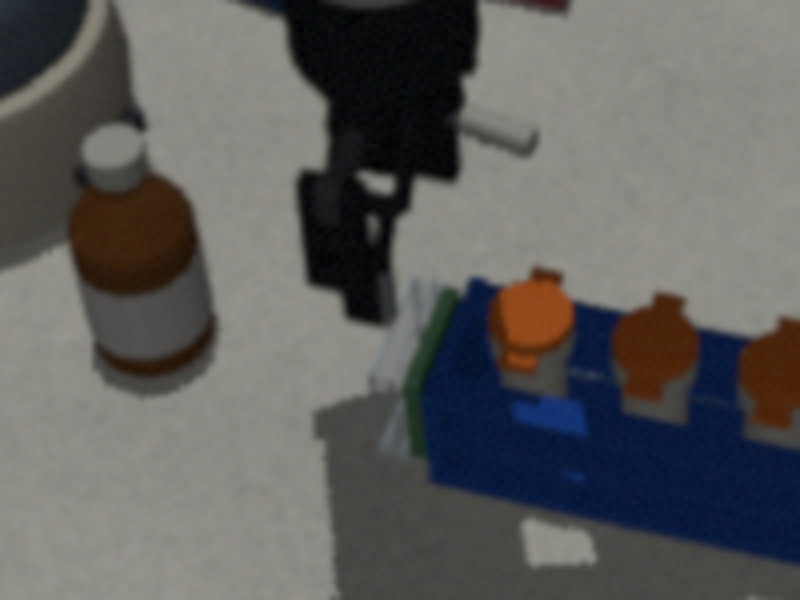

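Run:
```python
from h import *
print(w('wrist',[(268,243),(370,243),(268,206),(368,206)],.06))
```

```text
[[0.5634 0.3112 0.06  ]
 [0.5573 0.3699 0.06  ]
 [0.5411 0.3098 0.06  ]
 [0.5353 0.3655 0.06  ]]
```

>>> play_rows(
  steps=[
    [-0.001, -0.001, -0.03, 0, 0.0854],
    [-0.001, -0.001, -0.06, 0, 0.0854],
    [-0.001, -0.001, -0.0755, 0, 0.0854],
    [-0.001, -0.001, -0.0755, 0, 0.07],
    [-0.001, -0.001, -0.0755, 0, 0.06],
    [-0.001, -0.001, -0.0755, 0, 0.05],
    [-0.001, -0.001, -0.0755, 0, 0.05],
    [-0.001, -0.001, -0.0755, 0, 0.05],
    [-0.001, -0.001, -0.0755, 0, 0.05],
  ],
  newtons=30,
)

```text
time_s: 27.75
eef_pos: [0.5507, 0.3397, 0.0315]
eef_rot: [-1.155, 1.57, 0.519]
force: [-0.1, 1.1, -1.2]
finger_gap: 0.697
```

>>> play_rows(
  steps=[
    [0.004, 0, 0, 0, 0.05],
    [0.008, 0, 0.004, 0, 0.05],
    [0.01, 0, 0.03, 0, 0.05],
    [0.01, 0, 0.07, 0, 0.05],
    [0.01, -0.02, 0.09, 0, 0.05],
    [0.01, -0.06, 0.09, 0, 0.05],
  ],
)

```text
time_s: 28.35
eef_pos: [0.5637, 0.2821, 0.1251]
eef_rot: [-1.202, 1.562, 0.475]
force: [0.7, -0.7, -0.7]
finger_gap: 0.7
```

Run:
```python
from ov import *
s=get_state();c=camera_info('wrist');T=s['eef_pos'];print(T,s['force'],s['finger_gap'])
img=get_image('wrist');cv2.imwrite('pics/j3.png',img[:,:,::-1])
crop('side',200,180,400,330,4,'pics/j4.png')
```

```text
[0.5637 0.2821 0.1251] [ 0.7403 -0.7479 -0.7201] 0.6998838123836535
```

View pics/j3.png

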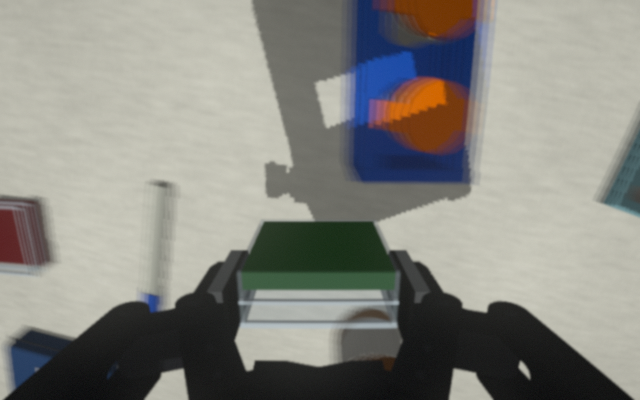

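View pics/j4.png

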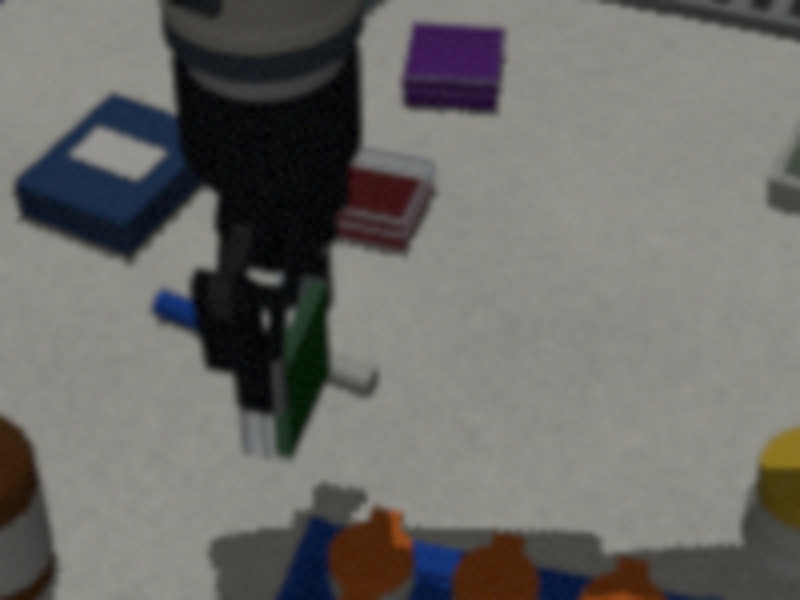

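>>> play_rows(
  steps=[
    [-0.005, -0.04, 0, 0, 0.05],
    [-0.01, -0.08, 0, 0, 0.05],
    [-0.015, -0.12, 0, 0, 0.05],
    [-0.02, -0.16, 0, 0, 0.05],
    [-0.025, -0.2, 0, 0, 0.05],
    [-0.03, -0.24, 0, 0, 0.05],
    [-0.035, -0.28, 0, 0, 0.05],
    [-0.04, -0.32, 0, 0, 0.05],
    [-0.05, -0.36, 0, -1, 0.05],
    [-0.06, -0.4, 0, -2, 0.05],
    [-0.07, -0.44, 0, -3, 0.05],
    [-0.08, -0.48, 0, -4, 0.05],
    [-0.083, -0.52, 0, -5, 0.05],
    [-0.083, -0.56, 0, -5, 0.05],
    [-0.083, -0.592, 0, -5, 0.05],
    [-0.083, -0.592, -0.03, -5, 0.05],
    [-0.083, -0.592, -0.06, -5, 0.05],
    [-0.083, -0.592, -0.075, -5, 0.05],
    [-0.083, -0.592, -0.08, -5, 0.05],
    [-0.083, -0.592, -0.08, -5, 0.05],
  ],
)

```text
time_s: 30.45
eef_pos: [0.4776, -0.3122, 0.0405]
eef_rot: [0.942, 1.57, 2.529]
force: [0.1, -0.8, -1.4]
finger_gap: 0.695
```

Run:
```python
from ov import *
s=get_state();T=s['eef_pos'];print(T,s['force'],s['finger_gap'],s['joints'])
crop('side',300,80,460,210,4.5,'pics/k1.png')
```

```text
[ 0.4776 -0.3122  0.0405] [ 0.1452 -0.8279 -1.3662] 0.6946748511772958 [-0.5998  0.6248  1.8445  0.      0.6733 -2.1867]
```

View pics/k1.png

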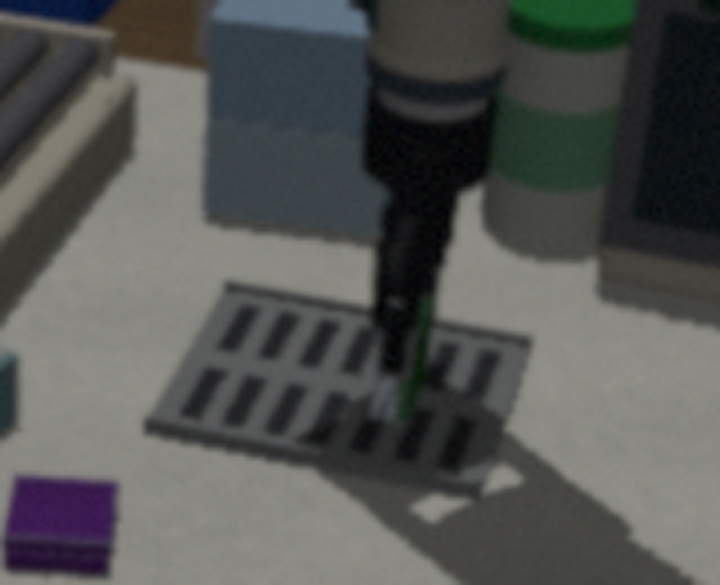

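>>> play_rows(
  steps=[
    [0, 0, -0.001, 0, 0.05],
    [0, 0, -0.002, 0, 0.05],
    [0, 0, -0.003, 0, 0.05],
    [0, 0, -0.004, 0, 0.05],
    [0, 0, -0.004, 0, 0.05],
  ],
)

```text
time_s: 31.0
eef_pos: [0.4778, -0.3126, 0.0372]
eef_rot: [-2.153, 1.57, -0.567]
force: [0.1, -0.1, 2.2]
finger_gap: 0.697
```

>>> play_rows(
  steps=[
    [0, 0, 0, 0, 0.06],
    [0, 0, 0, 0, 0.064],
    [0, 0, 0, 0, 0.07],
    [0, 0, 0, 0, 0.08],
    [0, 0, 0, 0, 0.0854],
    [0, 0, 0.03, 0, 0.0854],
    [0, 0, 0.07, 0, 0.0854],
    [0, 0, 0.08, 0, 0.0854],
  ],
)

```text
time_s: 31.8
eef_pos: [0.4793, -0.3137, 0.1204]
eef_rot: [-2.19, 1.565, -0.604]
force: [1.3, 0.2, -0.8]
finger_gap: 1.001
```

Run:
```python
from ov import *
s=get_state();T=s['eef_pos'];print(T,s['force'],s['finger_gap'],s['joints'])
crop('side',300,80,460,210,4.5,'pics/k2.png')
img=get_image('wrist');cv2.imwrite('pics/k3.png',img[:,:,::-1])
```

```text
[ 0.4793 -0.3137  0.1204] [ 1.3158  0.1996 -0.7718] 1.0008535742015974 [-0.6003  0.4959  1.8218 -0.      0.8183 -2.1868]
```

View pics/k2.png

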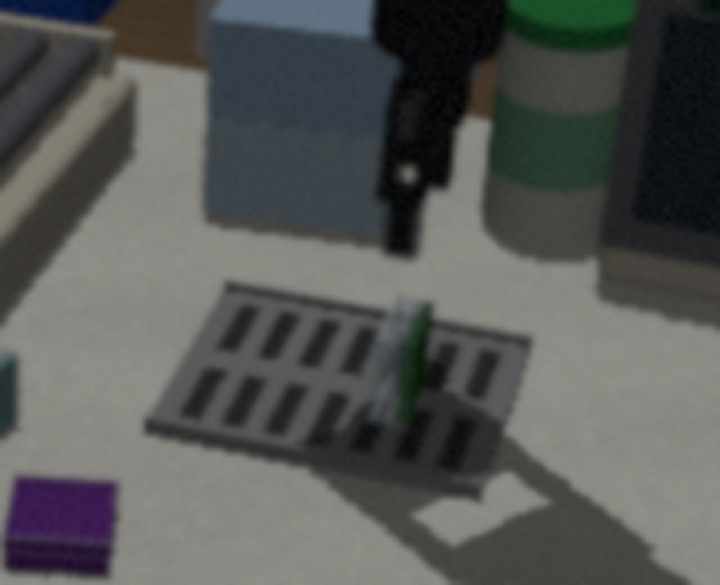

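View pics/k3.png

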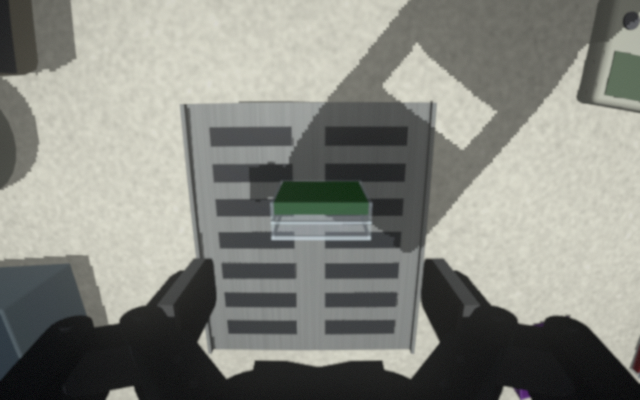

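>>> play_rows(
  steps=[
    [0, 0, 0, -8.5, 0.07],
    [0, 0, 0, -17, 0.06],
    [0, 0, 0, -25.5, 0.06],
    [0, 0, 0, -34, 0.06],
    [0, 0, 0, -42.5, 0.06],
    [0, 0, 0, -51, 0.06],
    [0, 0, 0, -59.5, 0.06],
    [0, 0, 0, -68, 0.06],
    [0, 0, 0, -76.5, 0.06],
    [0, 0, 0, -85, 0.06],
    [0, 0, 0, -90, 0.06],
    [0, 0, 0, -90, 0.06],
  ],
)

```text
time_s: 33.1
eef_pos: [0.4766, -0.3119, 0.1152]
eef_rot: [2.524, 1.568, 2.539]
force: [-0.4, 1.1, 0.2]
finger_gap: 0.703
```

Run:
```python
from ov import *
s=get_state();T=s['eef_pos'];print(T,s['force'],s['finger_gap'],s['joints'])
img=get_image('wrist');cv2.imwrite('pics/k4.png',img[:,:,::-1])
```

```text
[ 0.4766 -0.3119  0.1152] [-0.4032  1.1464  0.2288] 0.7033966331937997 [-0.6004  0.5028  1.8259  0.      0.8155 -0.6154]
```

View pics/k4.png

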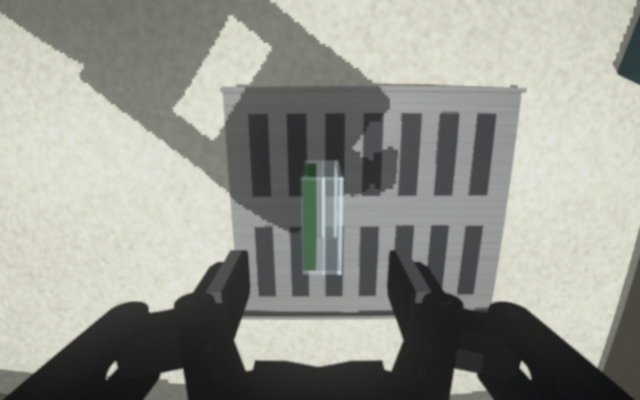

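>>> play_rows(
  steps=[
    [0, 0, -0.03, 0, 0.06],
    [0, 0, -0.06, 0, 0.06],
    [0, 0, -0.07, 0, 0.06],
    [0, 0, -0.07, 0, 0.05],
    [0, 0, -0.07, 0, 0.046],
    [0, 0, -0.07, 0, 0.046],
  ],
)

```text
time_s: 33.75
eef_pos: [0.4783, -0.313, 0.048]
eef_rot: [-0.614, 1.569, -0.598]
force: [-0.3, -0.3, 1.3]
finger_gap: 0.537
```

Run:
```python
from ov import *
s=get_state();T=s['eef_pos'];print(T,s['force'],s['finger_gap'])
img=get_image('wrist');cv2.imwrite('pics/k5.png',img[:,:,::-1])
crop('side',300,80,460,210,4.5,'pics/k6.png')
```

```text
[ 0.4783 -0.313   0.048 ] [-0.2666 -0.2914  1.265 ] 0.536870698803757
```

View pics/k5.png

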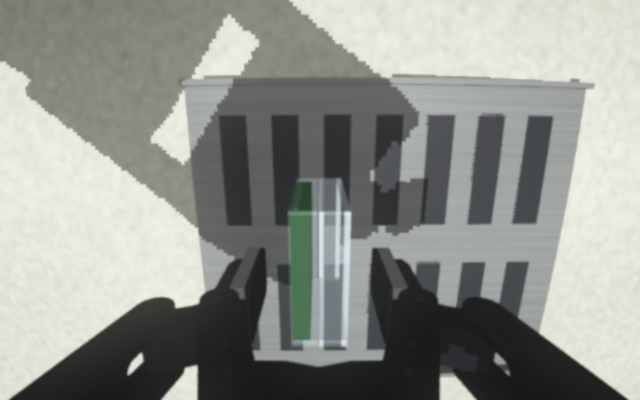

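View pics/k6.png

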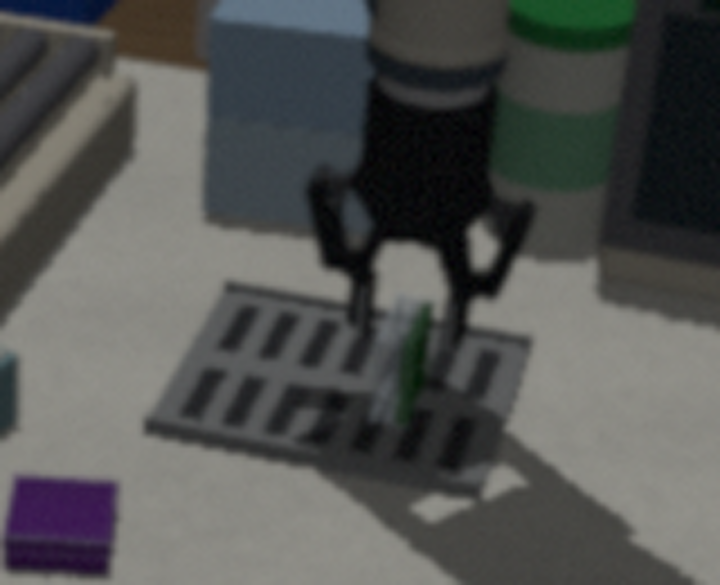

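Run:
```python
from ov import *
print(w('wrist',[(292,212),(350,212),(291,343),(348,343)],.066))
```

```text
[[ 0.4677 -0.2842  0.066 ]
 [ 0.4893 -0.2838  0.066 ]
 [ 0.467  -0.3425  0.066 ]
 [ 0.4911 -0.3421  0.066 ]]
```

>>> play_rows(
  steps=[
    [0.005, 0, 0, 0, 0.046],
    [0.01, 0, 0, 0, 0.046],
    [0.014, 0, 0, 0, 0.046],
    [0.018, 0, 0, 0, 0.046],
    [0.021, 0, 0, 0, 0.046],
    [0.024, 0, 0, 0, 0.046],
    [0.027, 0, 0, 0, 0.046],
    [0.027, 0, 0, 0, 0.046],
  ],
)

```text
time_s: 34.65
eef_pos: [0.5049, -0.3125, 0.0468]
eef_rot: [-0.504, 1.57, -0.488]
force: [-0.1, -0.4, -0.2]
finger_gap: 0.539
```

Run:
```python
from ov import *
s=get_state();T=s['eef_pos'];print(T,s['force'],s['finger_gap'])
img=get_image('wrist');cv2.imwrite('pics/k7.png',img[:,:,::-1])
crop('side',300,80,460,210,4.5,'pics/k8.png')
```

```text
[ 0.5049 -0.3125  0.0468] [-0.0514 -0.3942 -0.177 ] 0.5394998744430095
```

View pics/k7.png

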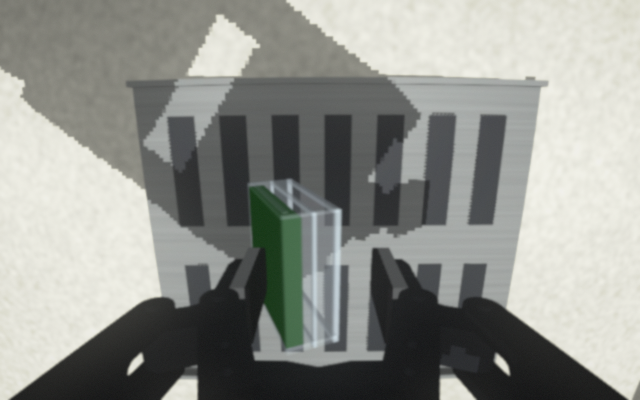

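View pics/k8.png

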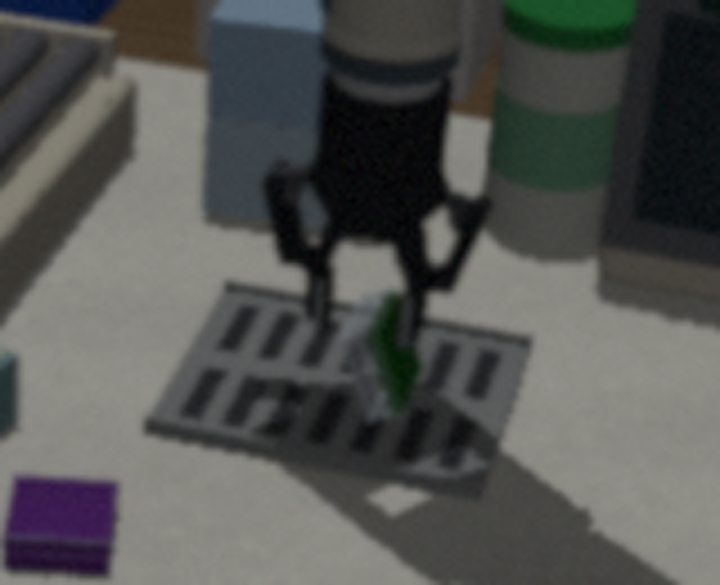

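>>> play_rows(
  steps=[
    [0.003, 0, 0, 0, 0.046],
    [0.006, 0, 0, 0, 0.046],
    [0.009, 0, 0, 0, 0.046],
    [0.012, 0, 0, 0, 0.046],
    [0.012, 0, 0, 0, 0.046],
  ],
)

```text
time_s: 35.25
eef_pos: [0.5171, -0.3125, 0.0469]
eef_rot: [-0.512, 1.57, -0.496]
force: [0.6, -0.9, -0.2]
finger_gap: 0.539
```

Run:
```python
from ov import *
s=get_state();T=s['eef_pos'];print(T,s['force'],s['finger_gap'])
img=get_image('wrist');cv2.imwrite('pics/k9.png',img[:,:,::-1])
crop('side',300,80,460,210,4.5,'pics/k10.png')
```

```text
[ 0.5171 -0.3125  0.0469] [ 0.564  -0.883  -0.1734] 0.5385356619899505
```

View pics/k9.png

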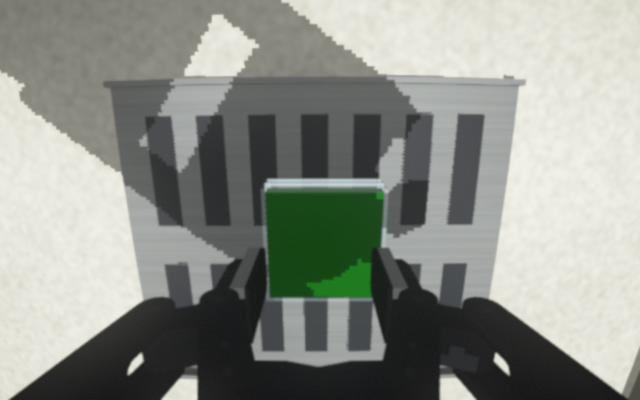

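View pics/k10.png

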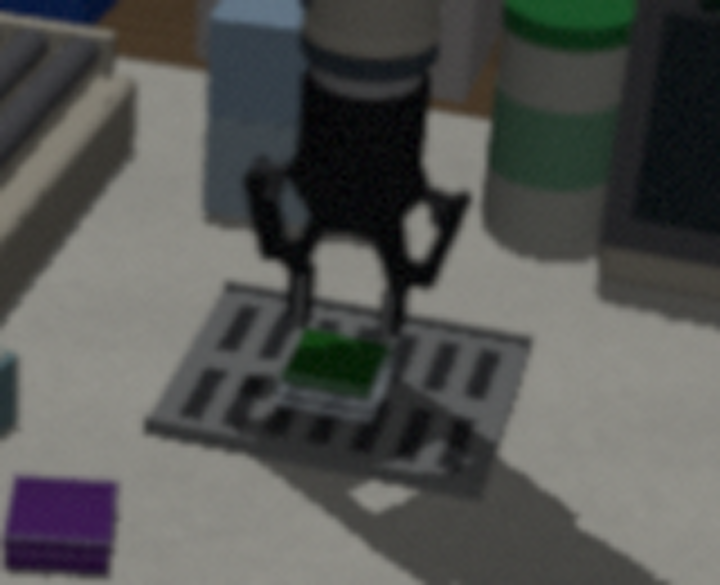

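>>> play_rows(
  steps=[
    [0, 0, 0.04, 0, 0.06],
    [0, 0, 0.08, 0, 0.0854],
    [0, 0.05, 0.12, 0, 0.0854],
    [0.01, 0.1, 0.14, 0, 0.0854],
    [0.03, 0.14, 0.14, 0, 0.0854],
    [0.05, 0.18, 0.14, 0, 0.0854],
    [0.07, 0.2, 0.14, 0, 0.0854],
    [0.07, 0.2, 0.14, 0, 0.0854],
  ],
)

```text
time_s: 36.15
eef_pos: [0.5888, -0.1093, 0.1873]
eef_rot: [0.066, 1.568, 0.085]
force: [-0.3, -0.5, -0.7]
finger_gap: 1.0
```

Run:
```python
from ov import *
s=get_state();T=s['eef_pos'];print(T,s['force'],s['finger_gap'])
img=get_image('wrist');cv2.imwrite('pics/l1.png',img[:,:,::-1])
crop('side',320,130,430,200,7,'pics/l2.png')
cv2.imwrite('pics/l3.png',get_image('scene')[:,:,::-1])
```

```text
[ 0.5888 -0.1093  0.1873] [-0.2572 -0.4904 -0.742 ] 1.0001246544504192
```

View pics/l1.png

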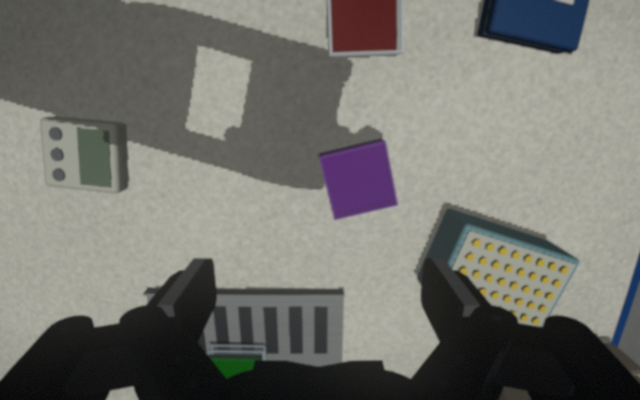

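View pics/l2.png

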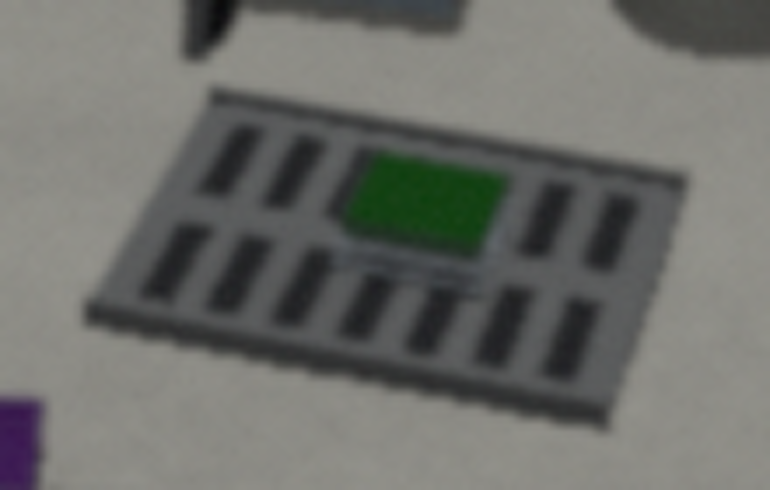

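View pics/l3.png

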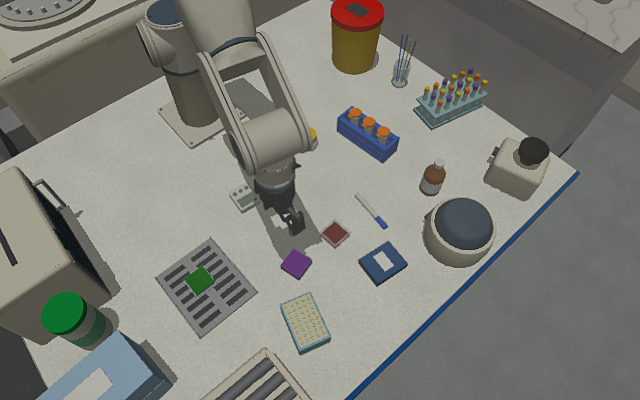

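>>> play_rows(
  steps=[
    [0.01, 0.03, 0, 8.5, 0.0854],
    [0.02, 0.06, 0, 17, 0.0854],
    [0.03, 0.09, 0, 25.5, 0.0854],
    [0.04, 0.12, 0, 34, 0.0854],
    [0.05, 0.14, 0, 42.5, 0.0854],
    [0.051, 0.141, 0, 51, 0.0854],
    [0.051, 0.141, -0.02, 59.5, 0.0854],
    [0.051, 0.141, -0.04, 68, 0.0854],
    [0.051, 0.141, -0.06, 76.5, 0.0854],
    [0.051, 0.141, -0.08, 85, 0.0854],
    [0.051, 0.141, -0.09, 93.5, 0.0854],
    [0.051, 0.141, -0.1, 94, 0.0854],
    [0.051, 0.141, -0.1, 94, 0.0854],
  ],
  newtons=20,
)

```text
time_s: 37.6
eef_pos: [0.6362, 0.0273, 0.0854]
eef_rot: [1.554, 1.568, -3.078]
force: [0.6, 0.1, 0.2]
finger_gap: 0.999
```

Run:
```python
from ov import *
s=get_state();T=s['eef_pos'];print(T,s['force'],s['finger_gap'],s['joints'])
img=get_image('wrist');cv2.imwrite('pics/m1.png',img[:,:,::-1])
```

```text
[0.6362 0.0273 0.0854] [0.6433 0.1041 0.1556] 0.9986398608568231 [ 0.0242  0.6254  1.68   -0.0002  0.839  -1.6269]
```

View pics/m1.png

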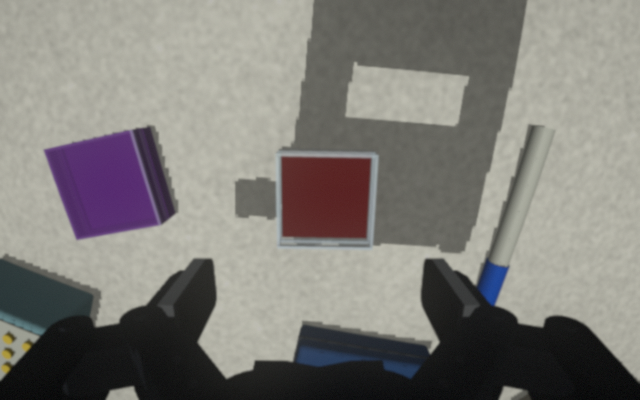

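Run:
```python
from ov import *
q=w('wrist',[(279,153),(377,154),(373,246),(280,245)],.024);print(q,q.mean(0))
d=q[1]-q[0];print(np.degrees(np.arctan2(d[1],d[0])),np.linalg.norm(np.roll(q,-1,0)-q,axis=1))
print('marker',w('wrist',[(541,127),(490,265),(478,297)],.008)); print('slide',w('wrist',[(303,325),(430,345)],.028))
s=get_state()
from scipy.spatial.transform import Rotation as Ro
R=Ro.from_euler('xyz',s['eef_rot']).as_matrix();print(R[:,2])
```

```text
[[0.5978 0.0002 0.024 ]
 [0.5937 0.0574 0.024 ]
 [0.6516 0.0623 0.024 ]
 [0.6557 0.0038 0.024 ]] [0.6247 0.0309 0.024 ]
94.13196020414888 [0.0574 0.0582 0.0587 0.058 ]
marker [[0.5689 0.1637 0.008 ]
 [0.6664 0.1505 0.008 ]
 [0.6923 0.1475 0.008 ]]
slide [[0.7105 0.0222 0.028 ]
 [0.7205 0.1106 0.028 ]]
[-0.0807  0.9967  0.    ]
```

>>> play_rows(
  steps=[
    [0.0035, 0.005, -0.02, 0, 0.0854],
    [0.0035, 0.005, -0.05, 0, 0.0854],
    [0.0035, 0.005, -0.07, 0, 0.0854],
    [0.0035, 0.005, -0.08, 0, 0.0854],
    [0.0035, 0.005, -0.0835, 0, 0.0854],
    [0.0035, 0.005, -0.0835, 0, 0.07],
    [0.0035, 0.005, -0.0835, 0, 0.06],
    [0.0035, 0.005, -0.0835, 0, 0.05],
    [0.0035, 0.005, -0.0835, 0, 0.05],
    [0.0035, 0.005, -0.0835, 0, 0.05],
    [0.0035, 0.005, -0.0835, 0, 0.05],
  ],
)

```text
time_s: 38.75
eef_pos: [0.642, 0.0335, 0.0046]
eef_rot: [-1.66, 1.569, -0.004]
force: [0.2, -1.1, 7.5]
finger_gap: 0.697
```

>>> play_rows(
  steps=[
    [0, 0, 0.01, 0, 0.05],
    [0, 0, 0.03, 0, 0.05],
    [0, 0, 0.06, 0, 0.05],
    [0, 0, 0.1, 0, 0.05],
    [0, 0, 0.1, 0, 0.05],
    [0, 0, 0.1, 0, 0.05],
  ],
)

```text
time_s: 39.35
eef_pos: [0.6416, 0.0336, 0.1049]
eef_rot: [-1.607, 1.568, 0.049]
force: [-0.7, 0.1, -2.2]
finger_gap: 0.696
```

Run:
```python
from ov import *
s=get_state();T=s['eef_pos'];print(T,s['force'],s['finger_gap'],s['joints'])
img=get_image('wrist');cv2.imwrite('pics/m2.png',img[:,:,::-1])
crop('side',200,250,400,400,4,'pics/m3.png')
```

```text
[0.6416 0.0336 0.1049] [-0.748   0.122  -2.1983] 0.6958719976177096 [ 0.0338  0.6027  1.6642  0.      0.8722 -1.6225]
```

View pics/m2.png

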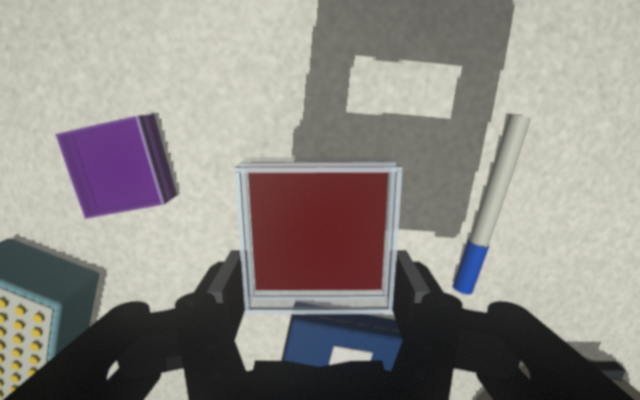

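View pics/m3.png

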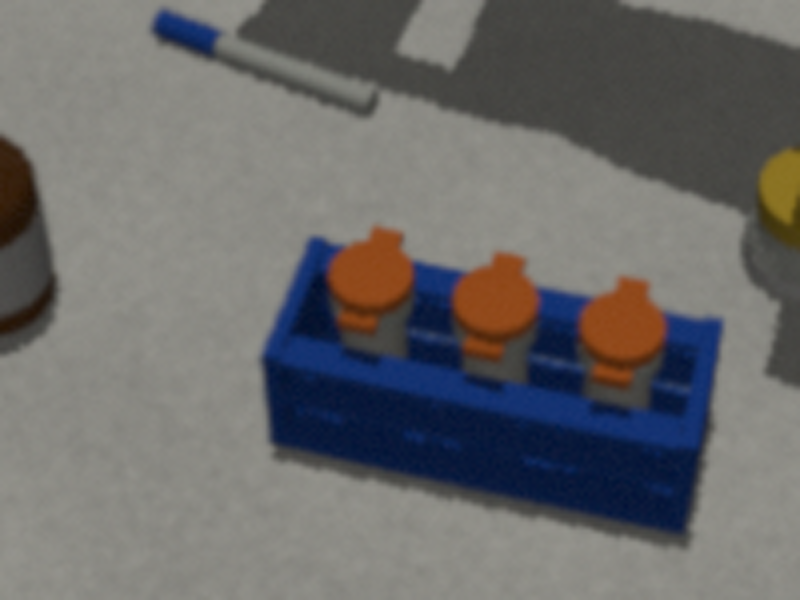

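Run:
```python
from h import *
p=np.array([(266,357),(316,241),(718,322),(690,442)])/4+[200,250]
q=w('side',p,.06);print(q,q.mean(0),np.linalg.norm(np.roll(q,-1,0)-q,axis=1)); d=q[3]-q[0];print(np.degrees(np.arctan2(-d[1],-d[0])))
p=np.array([(155,350),(204,232),(600,312),(575,430)])/4+[220,250]
q=w('side',p,.06);print('before',q,q.mean(0))
```

```text
[[0.5309 0.3734 0.06  ]
 [0.5371 0.3057 0.06  ]
 [0.3526 0.2864 0.06  ]
 [0.3473 0.3514 0.06  ]] [0.442  0.3292 0.06  ] [0.068  0.1855 0.0653 0.1849]
6.8316974681306775
before [[0.545  0.3749 0.06  ]
 [0.553  0.3061 0.06  ]
 [0.3699 0.2867 0.06  ]
 [0.3627 0.3506 0.06  ]] [0.4577 0.3296 0.06  ]
```

>>> play_rows(
  steps=[
    [-0.005, 0.03, 0.01, 0, 0.05],
    [-0.012, 0.07, 0.01, 0, 0.05],
    [-0.02, 0.11, 0.01, 0, 0.05],
    [-0.03, 0.15, 0.01, 1, 0.05],
    [-0.04, 0.19, 0.01, 1.5, 0.05],
    [-0.05, 0.23, 0.01, 1.5, 0.05],
    [-0.06, 0.27, 0.01, 1.5, 0.05],
    [-0.07, 0.3, 0.01, 1.5, 0.05],
    [-0.073, 0.309, 0.0, 1.5, 0.05],
    [-0.073, 0.309, -0.02, 1.5, 0.05],
    [-0.073, 0.309, -0.034, 1.5, 0.05],
    [-0.073, 0.309, -0.034, 1.5, 0.05],
    [-0.073, 0.309, -0.034, 1.5, 0.05],
  ],
)

```text
time_s: 40.75
eef_pos: [0.5676, 0.3414, 0.0684]
eef_rot: [2.032, 1.568, -2.569]
force: [0.6, 0.5, -0.7]
finger_gap: 0.695
```

Run:
```python
from ov import *
s=get_state();T=s['eef_pos'];print(T,s['force'],s['finger_gap'])
img=get_image('wrist');cv2.imwrite('pics/m4.png',img[:,:,::-1])
```

```text
[0.5676 0.3414 0.0684] [ 0.574   0.472  -0.6881] 0.6950725402332869
```

View pics/m4.png

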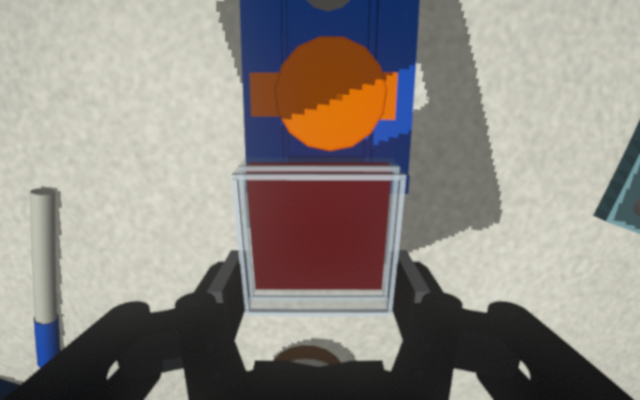

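>>> play_rows(
  steps=[
    [0, 0, -0.004, 0, 0.05],
    [0, 0, -0.008, 0, 0.05],
    [-0.001, 0, -0.012, 0, 0.05],
    [-0.002, 0, -0.016, 0, 0.05],
    [-0.004, 0, -0.019, 0, 0.05],
    [-0.005, 0, -0.022, 0, 0.05],
    [-0.006, -0.001, -0.025, 0, 0.05],
    [-0.007, -0.001, -0.028, 0, 0.05],
    [-0.007, -0.001, -0.028, 0, 0.05],
  ],
)

```text
time_s: 41.7
eef_pos: [0.5666, 0.3432, 0.0446]
eef_rot: [-1.262, 1.559, 0.42]
force: [11.6, 0.2, 6.5]
finger_gap: 0.7
```

Run:
```python
from ov import *
s=get_state();T=s['eef_pos'];print(T,s['force'],s['finger_gap'])
c=camera_info('wrist')
img=get_image('wrist')
overlay(img,plate(T+[0,0,.008],np.array([-.9945,-.105]),np.radians(45)),c,'pics/m5.png')
```

```text
[0.5666 0.3432 0.0446] [11.574   0.1771  6.5016] 0.699847328334949
```

View pics/m5.png

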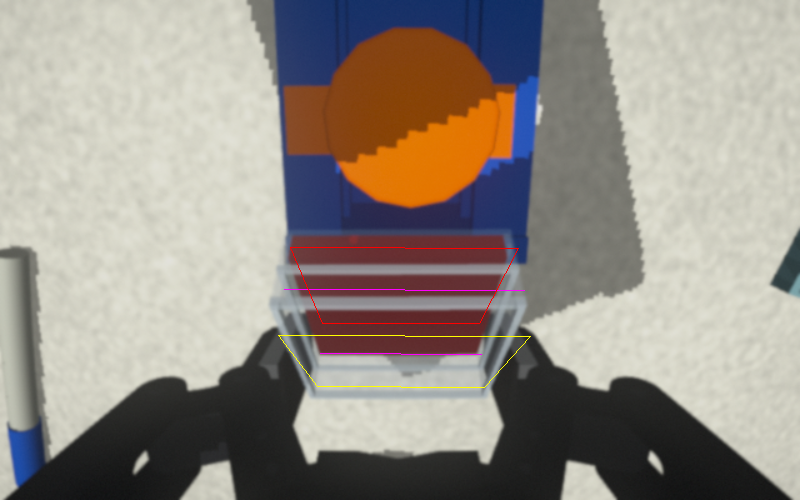

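>>> play_rows(
  steps=[
    [-0.002, 0, -0.003, 0, 0.05],
    [-0.003, 0, -0.006, 0, 0.05],
    [-0.004, 0, -0.009, 0, 0.05],
    [-0.005, 0, -0.012, 0, 0.05],
    [-0.006, 0, -0.015, 0, 0.05],
    [-0.007, 0, -0.018, 0, 0.05],
    [-0.007, 0, -0.018, 0, 0.05],
  ],
)

```text
time_s: 42.45
eef_pos: [0.5622, 0.344, 0.0289]
eef_rot: [-1.256, 1.553, 0.426]
force: [14.6, -3.5, 18.1]
finger_gap: 0.695
```

Run:
```python
from ov import *
s=get_state();T=s['eef_pos'];print(T,s['force'],s['finger_gap'])
c=camera_info('wrist')
img=get_image('wrist')
overlay(img,plate(T+[0,0,.008],np.array([-.9945,-.105]),np.radians(60)),c,'pics/m6.png')
```

```text
[0.5622 0.344  0.0289] [14.5803 -3.5377 18.1133] 0.6949443537562554
```

View pics/m6.png

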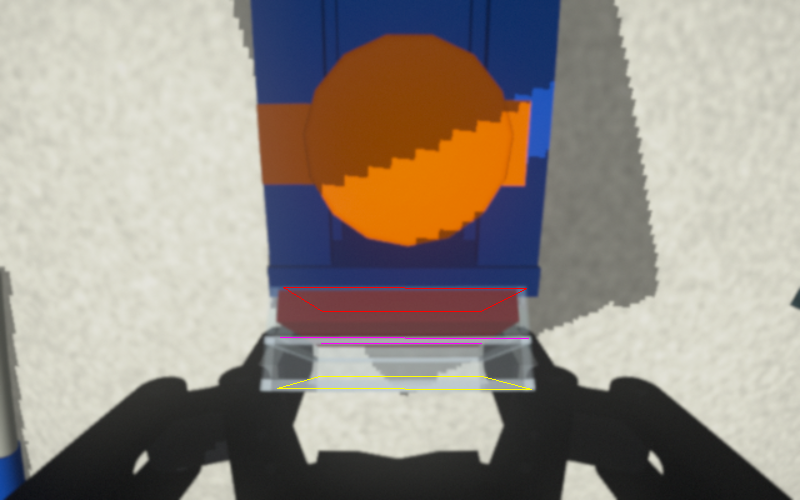

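>>> play_rows(
  steps=[
    [0.006, 0, 0.001, 0, 0.05],
    [0.01, 0, -0.002, 0, 0.05],
    [0.011, 0, -0.008, 0, 0.05],
    [0.011, 0, -0.013, 0, 0.05],
    [0.011, 0, -0.016, 0, 0.05],
    [0.011, 0, -0.016, 0, 0.05],
  ],
)

```text
time_s: 43.1
eef_pos: [0.5674, 0.3423, 0.0079]
eef_rot: [-1.224, 1.566, 0.458]
force: [6.6, 1.2, 1.3]
finger_gap: 0.699
```

Run:
```python
from ov import *
s=get_state();T=s['eef_pos'];print(T,s['force'],s['finger_gap'])
c=camera_info('wrist')
img=get_image('wrist')
cv2.imwrite('pics/m7.png',img[:,:,::-1])
```

```text
[0.5674 0.3423 0.0079] [6.5649 1.2091 1.2563] 0.6991982626650722
```

View pics/m7.png

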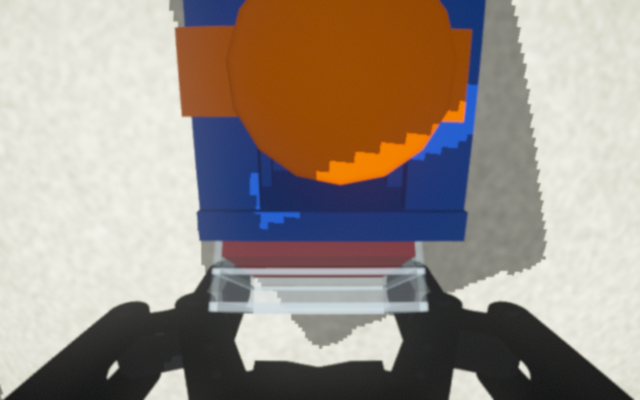

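Same state as with the green plate; release, withdraw and get behind it.

>>> play_rows(
  steps=[
    [0.001, 0, -0.001, 0, 0.057],
    [0.001, 0, -0.001, 0, 0.06],
    [0.001, 0, -0.001, 0, 0.063],
    [0.001, 0, -0.001, 0, 0.07],
    [0.001, 0, -0.001, 0, 0.08],
    [0.001, 0, -0.001, 0, 0.0854],
    [0.001, 0, 0.0, 0, 0.0854],
    [0.001, 0, 0.04, 0, 0.0854],
    [0.001, 0, 0.085, 0, 0.0854],
    [0.02, 0.002, 0.1, 0, 0.04],
    [0.036, 0.004, 0.1, 0, 0],
    [0.038, 0.004, 0.1, 0, 0],
    [0.038, 0.004, 0.07, 0, 0],
    [0.038, 0.004, 0.03, 0, 0],
    [0.038, 0.004, 0.005, 0, 0],
    [0.038, 0.004, -0.001, 0, 0],
    [0.038, 0.004, -0.001, 0, 0],
  ],
)

```text
time_s: 44.85
eef_pos: [0.6015, 0.3449, 0.0048]
eef_rot: [1.946, 1.567, -2.654]
force: [0.4, 0.5, 0.8]
finger_gap: -0.001
```

Run:
```python
from ov import *
s=get_state();T=s['eef_pos'];print(T,s['force'],s['finger_gap'])
img=get_image('wrist')
cv2.imwrite('pics/m8.png',img[:,:,::-1])
crop('side',160,240,360,390,4,'pics/m9.png')
```

```text
[0.6015 0.3449 0.0048] [0.3938 0.4786 0.7867] -0.0007330206100781425
```

View pics/m8.png

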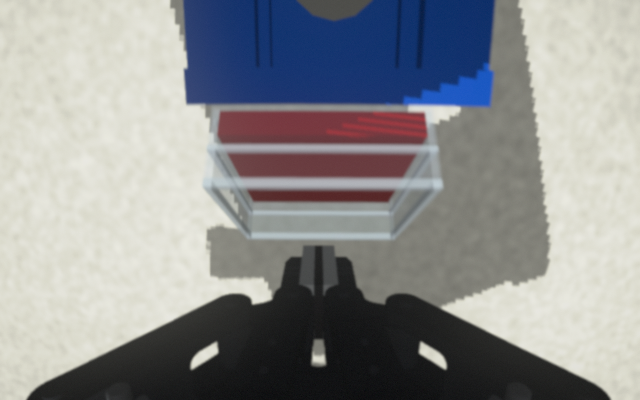

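View pics/m9.png

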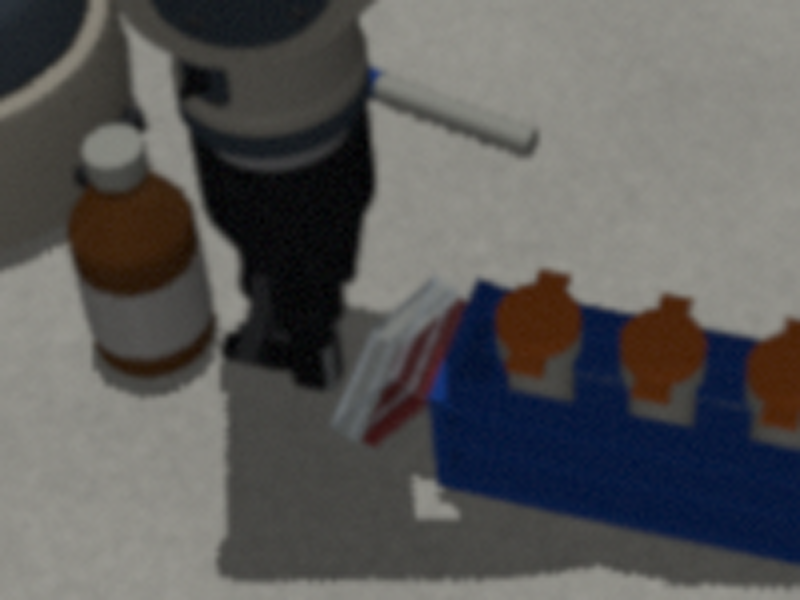

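>>> play_rows(
  steps=[
    [-0.003, 0.002, 0, 0, 0],
    [-0.007, 0.001, 0, 0, 0],
    [-0.01, 0.001, 0, 0, 0],
    [-0.013, 0.001, 0, 0, 0],
    [-0.016, 0, 0, 0, 0],
    [-0.019, 0, 0, 0, 0],
    [-0.022, 0, 0, 0, 0],
    [-0.025, -0.001, 0, 0, 0],
    [-0.027, -0.001, 0, 0, 0],
    [-0.029, -0.001, 0, 0, 0],
    [-0.031, -0.001, 0, 0, 0],
    [-0.033, -0.001, 0, 0, 0],
    [-0.034, -0.001, 0, 0, 0],
    [-0.034, -0.001, 0, 0, 0],
  ],
)

```text
time_s: 46.35
eef_pos: [0.5694, 0.3447, 0.0065]
eef_rot: [-1.284, 1.57, 0.399]
force: [1.6, -0.8, -1.0]
finger_gap: 0.001
```

Run:
```python
from ov import *
s=get_state();c=camera_info('wrist');T=s['eef_pos'];print(T,s['force'])
Ld=np.array([-.9947,-.1028])
img=get_image('wrist')
A=np.array([T[0]+Ld[0]*.024,T[1]+Ld[1]*.024,0.015]); 
overlay(img,plate(A,Ld,np.pi/2),c,'pics/m10.png')
```

```text
[0.5694 0.3447 0.0065] [ 1.632  -0.7863 -1.0254]
```

View pics/m10.png

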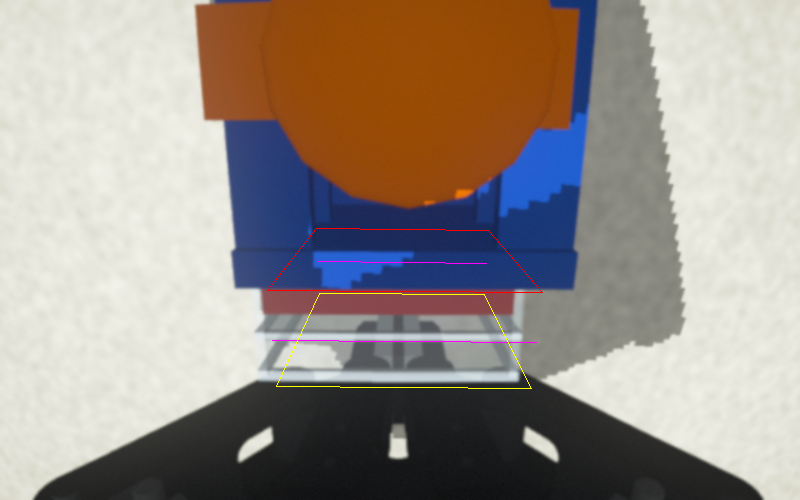

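>>> play_rows(
  steps=[
    [0.004, 0, 0, 0, 0],
    [0.004, 0, 0.03, 0, 0],
    [0.004, 0, 0.07, 0, 0],
    [0, -0.002, 0.1, 0, 0.0854],
    [-0.0215, -0.0045, 0.1, 0, 0.0854],
    [-0.0215, -0.0045, 0.1, 0, 0.0854],
    [-0.0215, -0.0045, 0.1, 0, 0.0854],
    [-0.0215, -0.0045, 0.1, 0, 0.0854],
  ],
)

```text
time_s: 47.2
eef_pos: [0.5478, 0.34, 0.1057]
eef_rot: [2.055, 1.57, -2.546]
force: [0.5, 1.3, 0.1]
finger_gap: 0.847
```

Run:
```python
from ov import *
s=get_state();c=camera_info('wrist');T=s['eef_pos'];print(T,s['force'])
img=get_image('wrist');cv2.imwrite('pics/n1.png',img[:,:,::-1])
```

```text
[0.5478 0.34   0.1057] [0.5475 1.2676 0.0628]
```

View pics/n1.png

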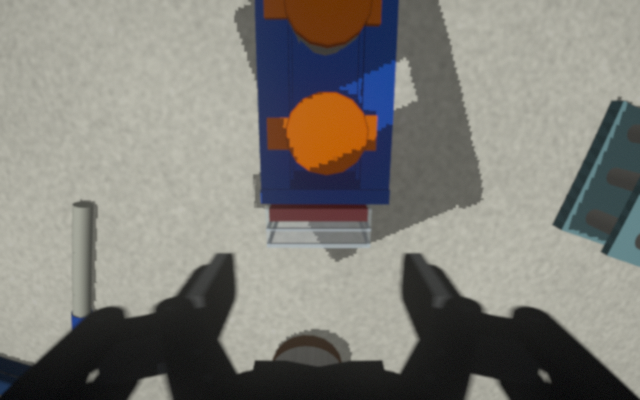

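>>> play_rows(
  steps=[
    [-0.001, -0.001, -0.03, 0, 0.0854],
    [-0.001, -0.001, -0.06, 0, 0.0854],
    [-0.001, -0.001, -0.0755, 0, 0.0854],
    [-0.001, -0.001, -0.0755, 0, 0.07],
    [-0.001, -0.001, -0.0755, 0, 0.06],
    [-0.001, -0.001, -0.0755, 0, 0.05],
    [-0.001, -0.001, -0.0755, 0, 0.05],
    [-0.001, -0.001, -0.0755, 0, 0.05],
    [-0.001, -0.001, -0.0755, 0, 0.05],
    [0.004, 0, -0.075, 0, 0.05],
    [0.008, 0, -0.07, 0, 0.05],
    [0.01, 0, -0.04, 0, 0.05],
    [0.01, 0, 0.0, 0, 0.05],
    [0.01, -0.02, 0.02, 0, 0.05],
    [0.01, -0.06, 0.02, 0, 0.05],
  ],
  newtons=30,
)

```text
time_s: 48.75
eef_pos: [0.5606, 0.2827, 0.1308]
eef_rot: [-1.202, 1.562, 0.484]
force: [1.2, -0.4, -1.6]
finger_gap: 0.694
```

Run:
```python
from ov import *
s=get_state();c=camera_info('wrist');T=s['eef_pos'];print(T,s['force'],s['finger_gap'])
img=get_image('wrist');cv2.imwrite('pics/n2.png',img[:,:,::-1])
```

```text
[0.5606 0.2827 0.1308] [ 1.234  -0.4039 -1.6139] 0.6939002037976782
```

View pics/n2.png

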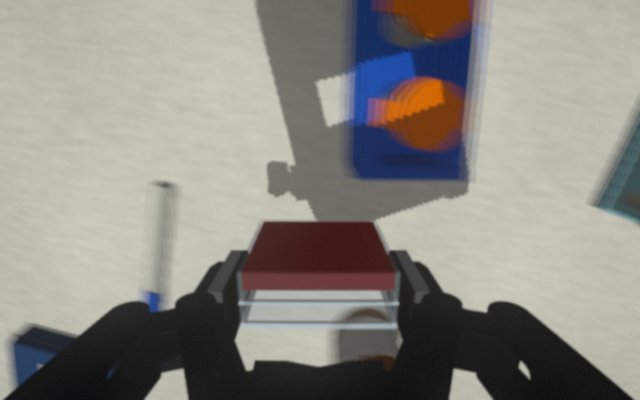

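>>> play_rows(
  steps=[
    [-0.01, -0.04, 0, 0, 0.05],
    [-0.02, -0.08, 0, 0, 0.05],
    [-0.03, -0.12, 0, 0, 0.05],
    [-0.04, -0.16, 0, 0, 0.05],
    [-0.05, -0.2, 0, 0, 0.05],
    [-0.06, -0.24, 0, 0, 0.05],
    [-0.07, -0.28, 0, 0, 0.05],
    [-0.08, -0.32, 0, -1.5, 0.05],
    [-0.088, -0.36, 0, -3, 0.05],
    [-0.088, -0.4, 0, -5, 0.05],
    [-0.088, -0.43, 0, -5, 0.05],
    [-0.088, -0.43, -0.03, -5, 0.05],
    [-0.088, -0.43, -0.06, -5, 0.05],
    [-0.088, -0.43, -0.08, -5, 0.05],
    [-0.088, -0.43, -0.09, -5, 0.05],
    [-0.088, -0.43, -0.092, -5, 0.05],
    [-0.088, -0.43, -0.094, -5, 0.05],
    [-0.088, -0.43, -0.095, -5, 0.05],
    [-0.088, -0.43, -0.095, -5, 0.05],
  ],
)

```text
time_s: 50.7
eef_pos: [0.4701, -0.1501, 0.0321]
eef_rot: [-1.939, 1.569, -0.344]
force: [0.5, 0.3, -1.0]
finger_gap: 0.699
```

>>> play_rows(
  steps=[
    [0, 0, -0.001, 0, 0.05],
    [0, 0, -0.002, 0, 0.05],
    [0, 0, -0.003, 0, 0.05],
    [0, 0, -0.003, 0, 0.05],
  ],
)

```text
time_s: 51.1
eef_pos: [0.4703, -0.1501, 0.0309]
eef_rot: [-1.872, 1.569, -0.277]
force: [-5.3, 2.3, 31.5]
finger_gap: 0.697
```

>>> play_rows(
  steps=[
    [0, 0, 0.002, 0, 0.05],
    [0, 0, 0.002, 0, 0.06],
    [0, 0, 0.002, 0, 0.064],
    [0, 0, 0.002, 0, 0.07],
    [0, 0, 0.002, 0, 0.08],
    [0, 0, 0.002, 0, 0.0854],
    [0, 0, 0.03, 0, 0.0854],
    [0, 0, 0.07, 0, 0.0854],
    [0, 0, 0.09, 0, 0.0854],
    [0, 0, 0.09, -8.5, 0.07],
    [0, 0, 0.09, -17, 0.06],
    [0, 0, 0.09, -25.5, 0.06],
    [0, 0, 0.09, -34, 0.06],
    [0, 0, 0.09, -42.5, 0.06],
    [0, 0, 0.09, -51, 0.06],
    [0, 0, 0.09, -59.5, 0.06],
    [0, 0, 0.09, -68, 0.06],
    [0, 0, 0.09, -76.5, 0.06],
    [0, 0, 0.09, -85, 0.06],
    [0, 0, 0.09, -90, 0.06],
  ],
)

```text
time_s: 53.1
eef_pos: [0.4693, -0.1499, 0.1181]
eef_rot: [2.802, 1.57, 2.821]
force: [-0.3, -0.1, -0.4]
finger_gap: 0.704
```

Run:
```python
from ov import *
s=get_state();c=camera_info('wrist');T=s['eef_pos'];print(T,s['force'],s['finger_gap'])
img=get_image('wrist');cv2.imwrite('pics/n3.png',img[:,:,::-1])
```

```text
[ 0.4693 -0.1499  0.1181] [-0.2538 -0.1006 -0.374 ] 0.7039433932134362
```

View pics/n3.png

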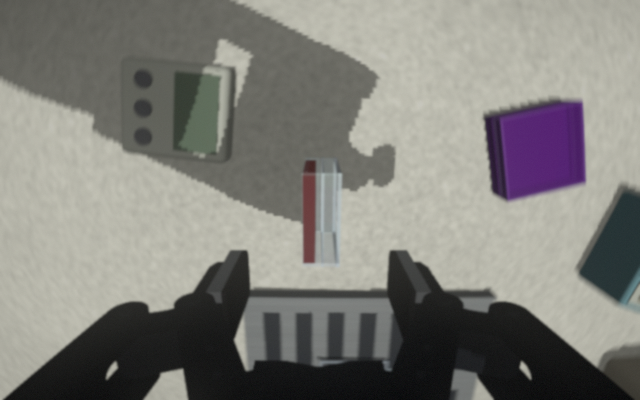

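>>> play_rows(
  steps=[
    [0, 0, -0.03, 0, 0.06],
    [0, 0, -0.06, 0, 0.06],
    [0, 0, -0.081, 0, 0.06],
    [0, 0, -0.081, 0, 0.05],
    [0.001, 0, -0.081, 0, 0.038],
    [0.001, 0, -0.081, 0, 0.038],
    [0.005, 0, -0.081, 0, 0.038],
    [0.009, 0, -0.081, 0, 0.038],
    [0.013, 0, -0.081, 0, 0.038],
    [0.017, 0, -0.081, 0, 0.038],
    [0.021, 0, -0.081, 0, 0.038],
    [0.025, 0, -0.081, 0, 0.038],
    [0.025, 0, -0.081, 0, 0.038],
  ],
)

```text
time_s: 54.45
eef_pos: [0.4953, -0.1501, 0.0373]
eef_rot: [-0.313, 1.57, -0.288]
force: [0.1, -0.1, 0.2]
finger_gap: 0.445
```

Run:
```python
from ov import *
s=get_state();c=camera_info('wrist');T=s['eef_pos'];print(T,s['force'],s['finger_gap'])
img=get_image('wrist');cv2.imwrite('pics/n4.png',img[:,:,::-1])
crop('side',300,130,460,260,4.5,'pics/n5.png')
```

```text
[ 0.4953 -0.1501  0.0373] [ 0.0554 -0.0534  0.2029] 0.4446119186353974
```

View pics/n4.png

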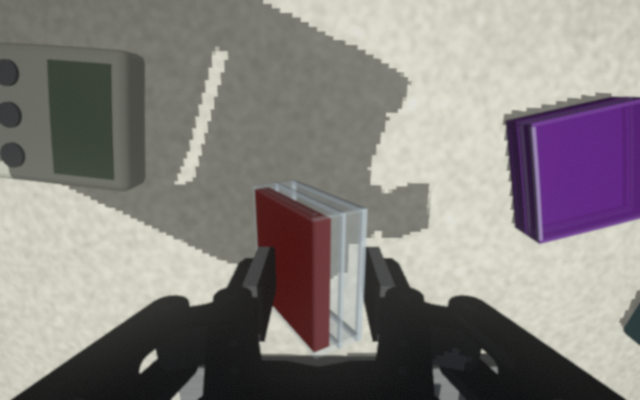

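View pics/n5.png

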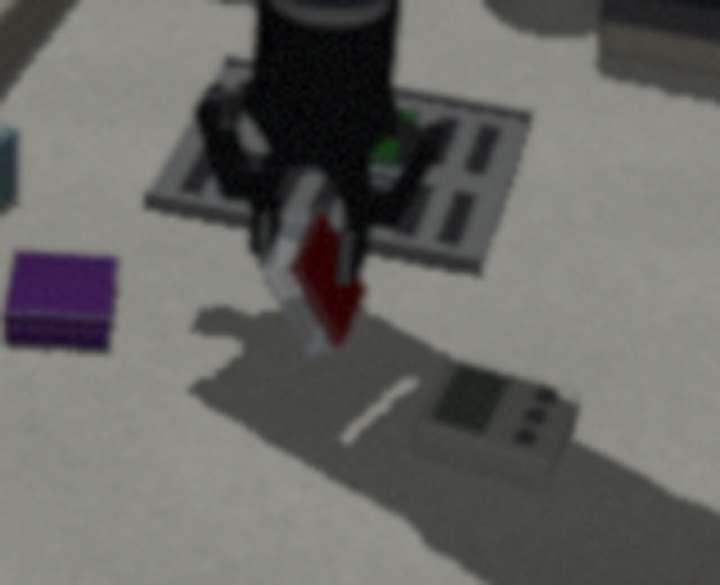

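>>> play_rows(
  steps=[
    [0.003, 0, 0, 0, 0.044],
    [0.005, 0, -0.002, 0, 0.05],
    [0.005, 0, -0.006, 0, 0.056],
    [0.005, 0, -0.01, 0, 0.062],
    [0.005, 0, -0.014, 0, 0.068],
    [0.005, 0, -0.016, 0, 0.072],
    [0.005, 0, -0.016, 0, 0.072],
  ],
)

```text
time_s: 55.25
eef_pos: [0.499, -0.1498, 0.0208]
eef_rot: [2.825, 1.57, 2.849]
force: [0.6, 0.4, -0.3]
finger_gap: 0.841
```

Run:
```python
from ov import *
s=get_state();c=camera_info('wrist');T=s['eef_pos'];print(T,s['force'],s['finger_gap'])
img=get_image('wrist');cv2.imwrite('pics/n6.png',img[:,:,::-1])
crop('side',300,130,460,260,4.5,'pics/n7.png')
```

```text
[ 0.499  -0.1498  0.0208] [ 0.5946  0.4006 -0.3194] 0.8407890697071976
```

View pics/n6.png

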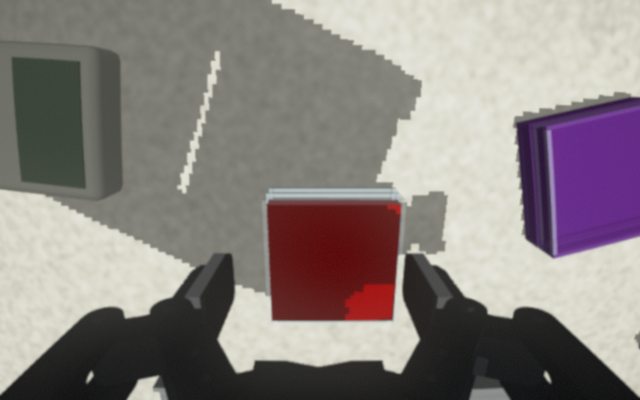

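View pics/n7.png

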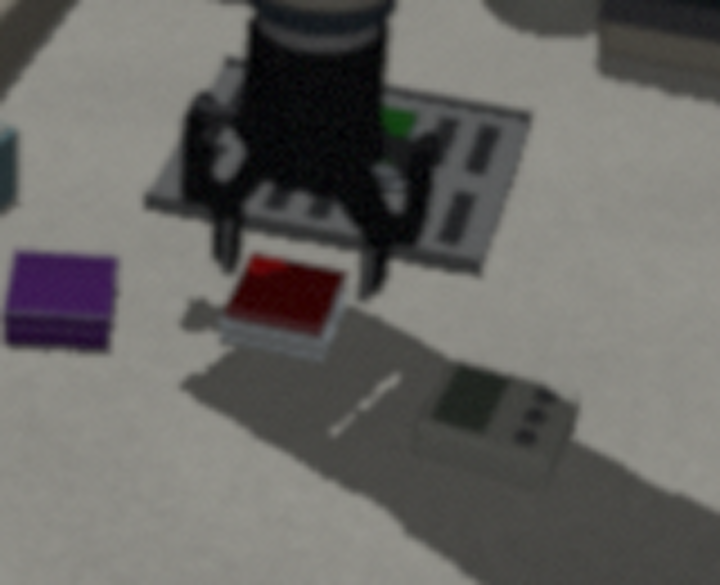

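Run:
```python
from ov import *
q=w('wrist',[(267,202),(402,202),(394,320),(272,320)],.024);print(q,q.mean(0))
```

```text
[[ 0.4772 -0.1221  0.024 ]
 [ 0.5333 -0.1206  0.024 ]
 [ 0.5351 -0.1777  0.024 ]
 [ 0.4784 -0.179   0.024 ]] [ 0.506  -0.1498  0.024 ]
```

>>> play_rows(
  steps=[
    [0, 0, 0, 0, 0.0854],
    [0.003, 0, 0, 0, 0.0854],
    [0.007, 0, 0, 0, 0.0854],
    [0.007, 0, -0.01, 0, 0.0854],
    [0.007, 0, -0.017, 0, 0.0854],
    [0.007, 0, -0.017, 0, 0.07],
    [0.007, 0, -0.017, 0, 0.06],
    [0.007, 0, -0.017, 0, 0.05],
    [0.007, 0, -0.017, 0, 0.05],
    [0.007, 0, -0.017, 0, 0.05],
    [0.007, 0, -0.017, 0, 0.05],
  ],
  newtons=30,
)

```text
time_s: 56.45
eef_pos: [0.5065, -0.15, 0.0044]
eef_rot: [-0.349, 1.571, -0.324]
force: [-0.7, -1.1, -0.8]
finger_gap: 0.695
```

>>> play_rows(
  steps=[
    [0, 0, 0.01, 0, 0.05],
    [0, 0, 0.04, 0, 0.05],
    [0, 0, 0.08, 0, 0.05],
    [0, -0.03, 0.11, 0, 0.05],
    [0, -0.06, 0.12, 0, 0.05],
    [0, -0.06, 0.12, 0, 0.05],
    [0, -0.06, 0.12, 0, 0.05],
  ],
)

```text
time_s: 57.15
eef_pos: [0.5063, -0.2103, 0.125]
eef_rot: [-0.256, 1.57, -0.233]
force: [-0.2, 0.2, -0.4]
finger_gap: 0.693
```

Run:
```python
from ov import *
s=get_state();c=camera_info('wrist');T=s['eef_pos'];print(T,s['force'],s['finger_gap'],s['eef_rot'])
img=get_image('wrist');cv2.imwrite('pics/o1.png',img[:,:,::-1])
crop('side',320,120,430,200,7,'pics/o2.png')
crop('scene',130,210,280,350,5,'pics/o3.png')
```

```text
[ 0.5063 -0.2103  0.125 ] [-0.2055  0.2353 -0.386 ] 0.6932117528249018 [-0.2563  1.57   -0.2334]
```

View pics/o1.png

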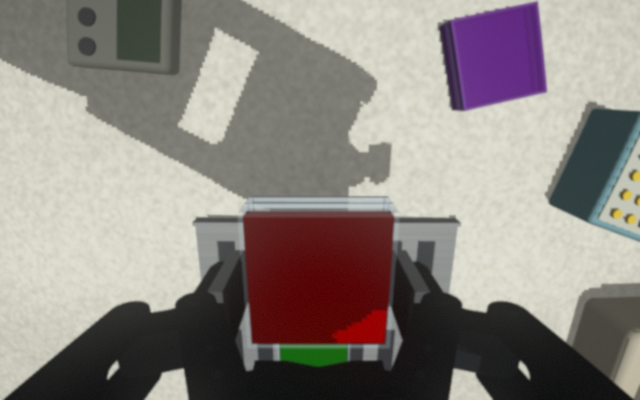

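View pics/o2.png

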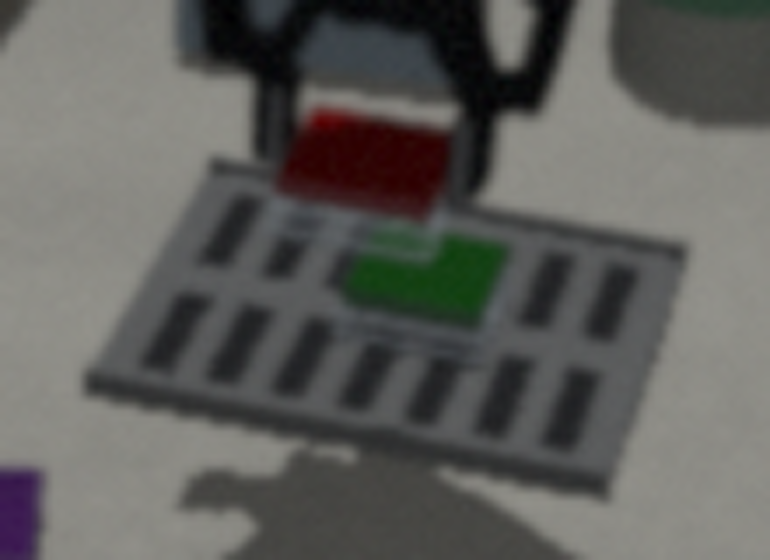

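View pics/o3.png

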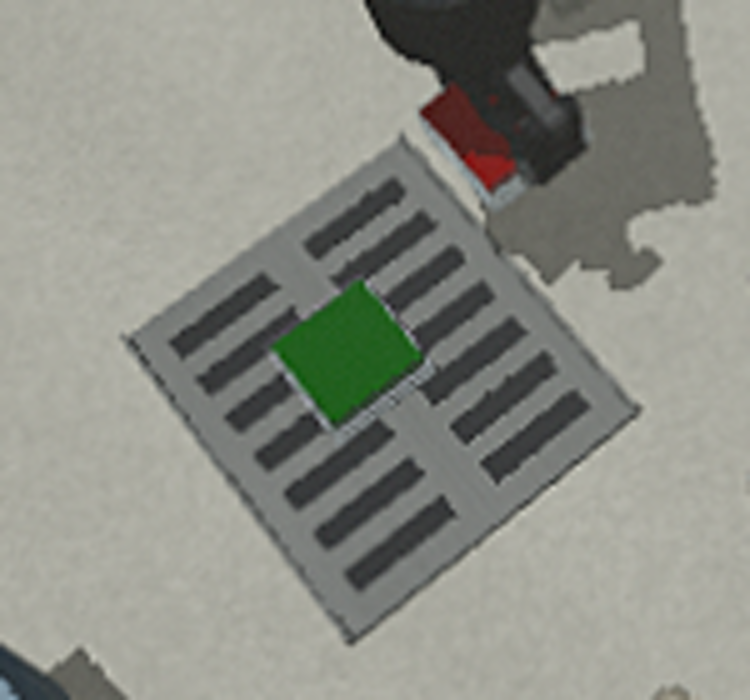

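Run:
```python
from ov import *
for n,p in (('scene',np.array([(272,348),(362,282),(425,357),(335,425)])/5+[130,210]),('side',np.array([(368,152),(507,178),(475,253),(338,222)])/7+[320,130])):
    q=w(n,p,.030);d=q[1]-q[0];e=q[2]-q[1];print(n,q[:,:2].tolist(),q.mean(0),np.degrees(np.arctan2(d[1],d[0])),np.degrees(np.arctan2(e[1],e[0])),np.linalg.norm(np.roll(q,-1,0)-q,axis=1))
t=np.array([(400,140),(638,408),(352,640),(125,335)])/5+[130,210]
print('tray',w('scene',t,.012),w('scene',t,.012).mean(0))
```

```text
scene [[0.4794543540862899, -0.3527748281480731], [0.47884041091413554, -0.29765921743318396], [0.534286147737338, -0.2958993160530788], [0.5349319536328735, -0.3505422805754633]] [ 0.5069 -0.3242  0.03  ] 90.63820208767774 1.818013147802378 [0.0551 0.0555 0.0546 0.0555]
side [[0.5359815464592455, -0.347690950674611], [0.4777207015407549, -0.3487371504743494], [0.47651571017753436, -0.2886735648665538], [0.5330177771407227, -0.2910220758063423]] [ 0.5058 -0.319   0.03  ] -178.97124061057863 91.14930965988158 [0.0583 0.0601 0.0566 0.0567]
tray [[ 0.4128 -0.2344  0.012 ]
 [ 0.6196 -0.2275  0.012 ]
 [ 0.6236 -0.4034  0.012 ]
 [ 0.4141 -0.4075  0.012 ]] [ 0.5175 -0.3182  0.012 ]
```

Run:
```python
from ov import *
c=camera_info('wrist');T=get_state()['eef_pos'];T9=np.array([.5171,-.3125,.0469])
c2=dict(c);c2['t']=np.array(c['t'])-c['R']@(T9-T)
q=w('wrist',[(265,190),(384,189),(376,297),(270,298)],.030,c2);print(q,q.mean(0))
```

```text
[[ 0.4912 -0.2846  0.03  ]
 [ 0.5469 -0.2826  0.03  ]
 [ 0.5474 -0.34    0.03  ]
 [ 0.4927 -0.342   0.03  ]] [ 0.5196 -0.3123  0.03  ]
```

>>> play_rows(
  steps=[
    [0, -0.03, 0.02, 0, 0.05],
    [0, -0.07, 0.04, 0, 0.05],
    [0, -0.11, 0.06, 0, 0.05],
    [0, -0.14, 0.075, 0, 0.05],
    [0, -0.16, 0.075, 0, 0.05],
    [0, -0.16, 0.075, 0, 0.05],
    [0, -0.16, 0.075, 0, 0.05],
    [0, -0.16, 0.075, 0, 0.05],
  ],
)

```text
time_s: 58.1
eef_pos: [0.5059, -0.3681, 0.1978]
eef_rot: [2.384, 1.568, 2.41]
force: [-0.2, 0.8, -1.5]
finger_gap: 0.695
```

Run:
```python
from ov import *
s=get_state();c=camera_info('wrist');T=s['eef_pos'];print(T,s['force'],s['finger_gap'],s['eef_rot'])
img=get_image('wrist');cv2.imwrite('pics/p1.png',img[:,:,::-1])
cv2.imwrite('pics/p2.png',cv2.resize(img[40:240,220:420,::-1],None,fx=3,fy=3,interpolation=cv2.INTER_CUBIC))
```

```text
[ 0.5059 -0.3681  0.1978] [-0.1868  0.7685 -1.477 ] 0.6951231851274865 [2.384  1.5676 2.4095]
```

View pics/p1.png

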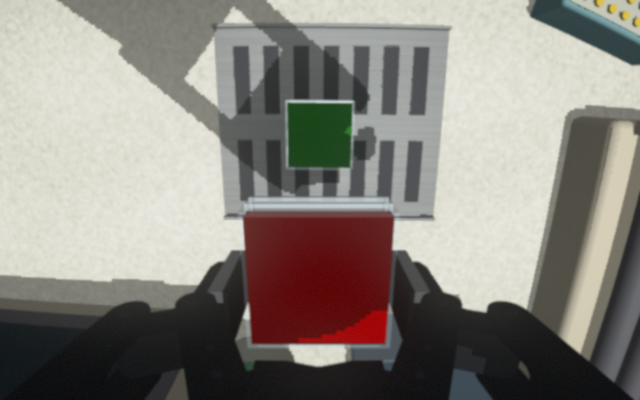

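View pics/p2.png

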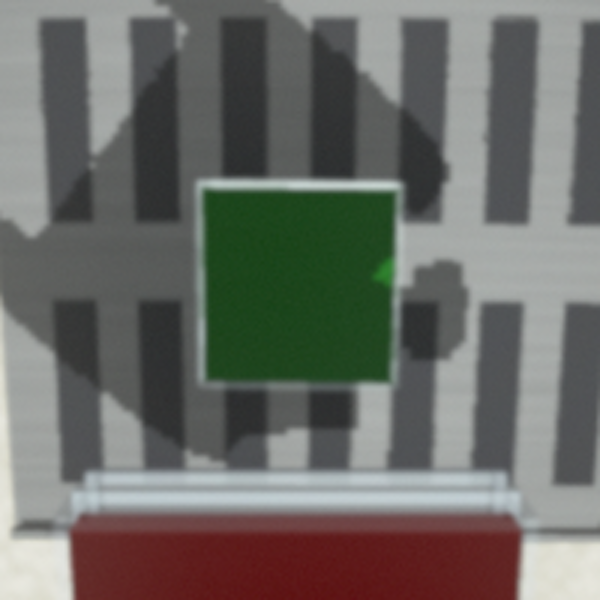

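Run:
```python
from ov import *
p=np.array([(199,181),(401,182),(395,384),(202,384)])/3+[220,40]
q=w('wrist',p,.030);d=q[1]-q[0];print(q,q.mean(0),np.degrees(np.arctan2(d[1],d[0])))
t=np.array([(216,27),(449,27),(434,216),(226,216)]);q=w('wrist',t,.012);print('tray',q,q.mean(0))
```

```text
[[ 0.4764 -0.299   0.03  ]
 [ 0.534  -0.2977  0.03  ]
 [ 0.5352 -0.3562  0.03  ]
 [ 0.4776 -0.3578  0.03  ]] [ 0.5058 -0.3277  0.03  ] 1.2679705750413741
tray [[ 0.4127 -0.2374  0.012 ]
 [ 0.6164 -0.2314  0.012 ]
 [ 0.6214 -0.4051  0.012 ]
 [ 0.4153 -0.4108  0.012 ]] [ 0.5164 -0.3212  0.012 ]
```

>>> play_rows(
  steps=[
    [0, 0.02, -0.03, 0, 0.05],
    [0, 0.044, -0.07, 0, 0.05],
    [0, 0.045, -0.11, 0, 0.05],
    [0, 0.045, -0.138, 0, 0.05],
    [0, 0.045, -0.15, 0, 0.05],
    [0, 0.045, -0.15, 0, 0.05],
    [0, 0.045, -0.15, 0, 0.05],
  ],
)

```text
time_s: 58.85
eef_pos: [0.5072, -0.3251, 0.0502]
eef_rot: [-0.602, 1.57, -0.577]
force: [-0.1, -0.3, -0.3]
finger_gap: 0.692
```

Run:
```python
from ov import *
s=get_state();c=camera_info('wrist');T=s['eef_pos'];print(T,s['force'],s['finger_gap'],s['eef_rot'])
crop('side',320,120,430,200,7,'pics/q1.png')
crop('scene',130,210,280,350,5,'pics/q2.png')
```

```text
[ 0.5072 -0.3251  0.0502] [-0.131  -0.3155 -0.3456] 0.6924058622789347 [-0.6018  1.5697 -0.577 ]
```

View pics/q1.png

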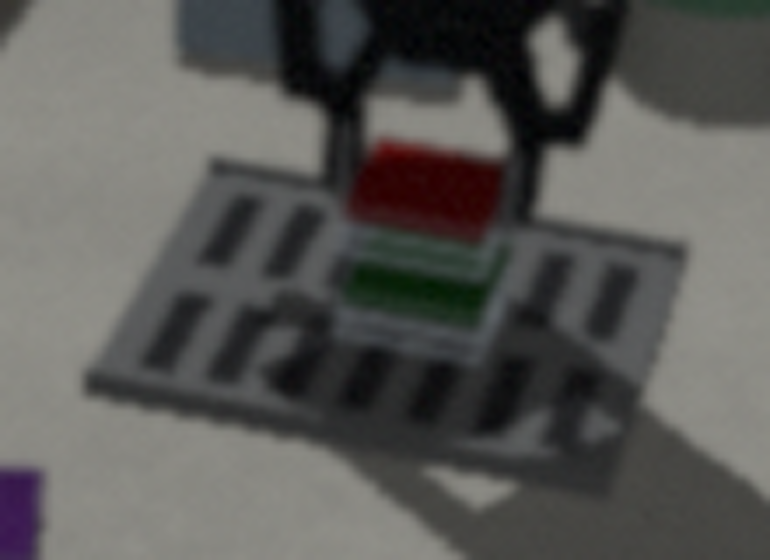

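View pics/q2.png

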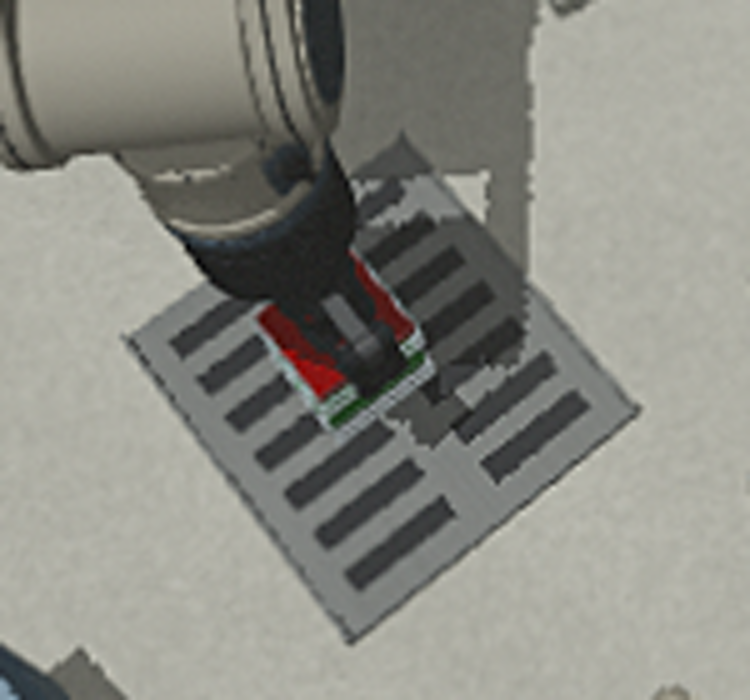

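Run:
```python
from ov import *
p=np.array([(378,143),(507,163),(480,240),(350,215)])/7+[320,120]
q=w('side',p,.070);print(q[:,:2].tolist(),q.mean(0))
p=np.array([(258,315),(330,396),(418,330),(350,250)])/5+[130,210]
q=w('scene',p,.070);print(q[:,:2].tolist(),q.mean(0))
```

```text
[[0.5335977279940662, -0.3432402904604285], [0.48120210244533945, -0.3468595113784775], [0.4773482181670688, -0.2848496180651744], [0.5291610322490081, -0.2844664137864402]] [ 0.5053 -0.3149  0.07  ]
[[0.4803947114734871, -0.34954323732982984], [0.5391349901620908, -0.34520114670889124], [0.538520053313206, -0.2935261282932071], [0.4806105391660277, -0.295561073597127]] [ 0.5097 -0.321   0.07  ]
```

>>> play_rows(
  steps=[
    [-0.001, -0.0035, 0, 0, 0.05],
    [-0.001, -0.0035, -0.005, 0, 0.05],
    [-0.001, -0.0035, -0.01, 0, 0.05],
    [-0.001, -0.0035, -0.013, 0, 0.05],
    [-0.001, -0.0035, -0.0145, 0, 0.05],
    [-0.001, -0.0035, -0.0145, 0, 0.05],
  ],
)

```text
time_s: 59.55
eef_pos: [0.5052, -0.3283, 0.0343]
eef_rot: [2.493, 1.57, 2.517]
force: [-0.9, 0.4, -0.7]
finger_gap: 0.693
```

>>> play_rows(
  steps=[
    [0, 0, -0.001, 0, 0.05],
    [0, 0, -0.001, 0, 0.05],
    [0, 0, -0.002, 0, 0.05],
    [0, 0, -0.002, 0, 0.05],
  ],
)

```text
time_s: 59.95
eef_pos: [0.5056, -0.3285, 0.0339]
eef_rot: [-0.907, 1.571, -0.882]
force: [-2.5, 1.7, 11.0]
finger_gap: 0.691
```

Contact. Ease up and release.

>>> play_rows(
  steps=[
    [0, 0, 0.001, 0, 0.05],
    [0, 0, 0.001, 0, 0.058],
    [0, 0, 0.001, 0, 0.062],
    [0, 0, 0.001, 0, 0.07],
    [0, 0, 0.001, 0, 0.08],
    [0, 0, 0.001, 0, 0.0854],
    [0, 0, 0.001, 0, 0.0854],
    [0, 0, 0.03, 0, 0.0854],
    [0, 0, 0.07, 0, 0.0854],
    [0, -0.02, 0.11, 0, 0.0854],
    [0, -0.05, 0.14, 0, 0.0854],
    [0, -0.05, 0.16, 0, 0.0854],
    [0, -0.05, 0.16, 0, 0.0854],
  ],
)

```text
time_s: 61.25
eef_pos: [0.5069, -0.3804, 0.1963]
eef_rot: [-0.681, 1.564, -0.658]
force: [-0.0, 0.3, -1.0]
finger_gap: 1.002
```

Run:
```python
from ov import *
s=get_state();c=camera_info('wrist');T=s['eef_pos'];print(T,s['force'],s['finger_gap'],s['eef_rot'])
crop('side',320,100,430,200,7,'pics/r1.png')
crop('scene',130,210,280,350,5,'pics/r2.png')
img=get_image('wrist');cv2.imwrite('pics/r3.png',img[:,:,::-1])
cv2.imwrite('pics/r4.png',cv2.resize(img[40:240,220:420,::-1],None,fx=3,fy=3,interpolation=cv2.INTER_CUBIC))
```

```text
[ 0.5069 -0.3804  0.1963] [-0.0026  0.3247 -1.0094] 1.0015726847073216 [-0.681   1.5645 -0.6577]
```

View pics/r1.png

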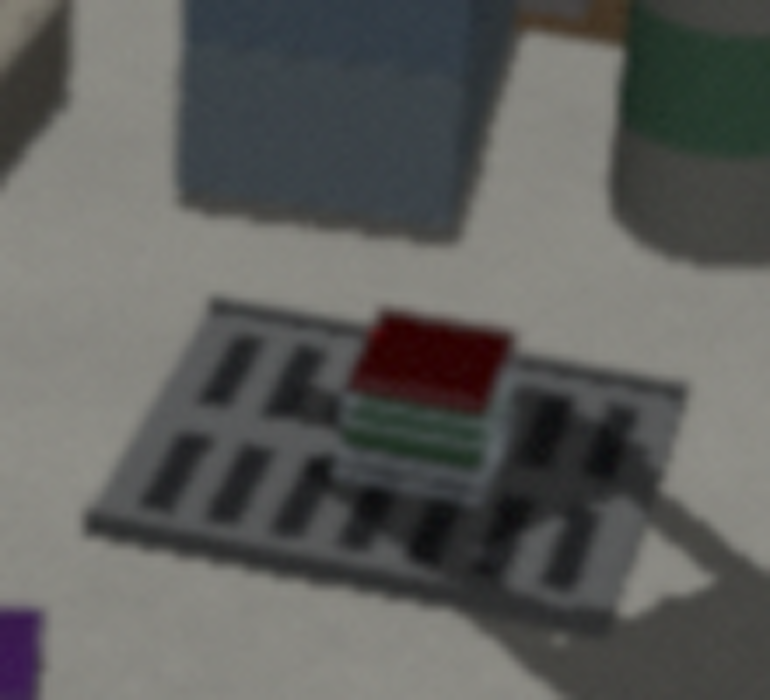

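View pics/r2.png

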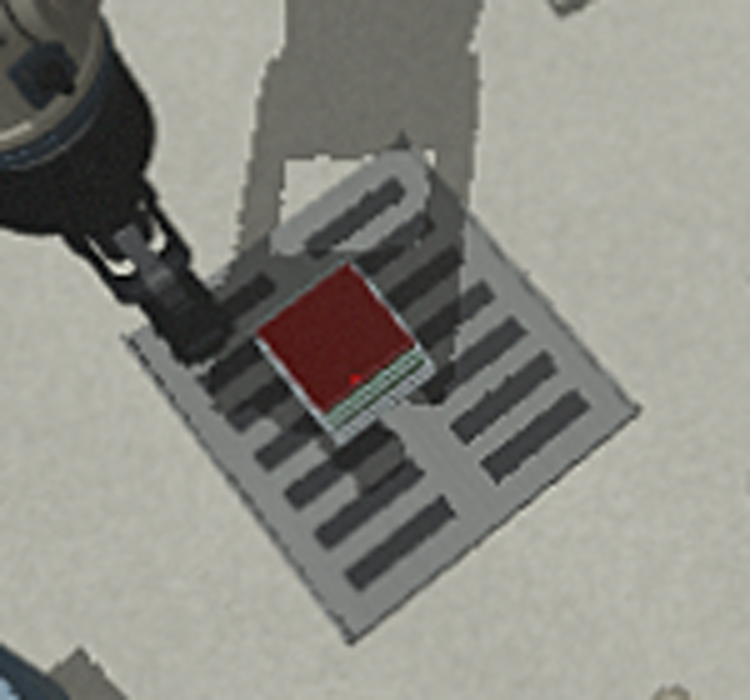

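View pics/r4.png

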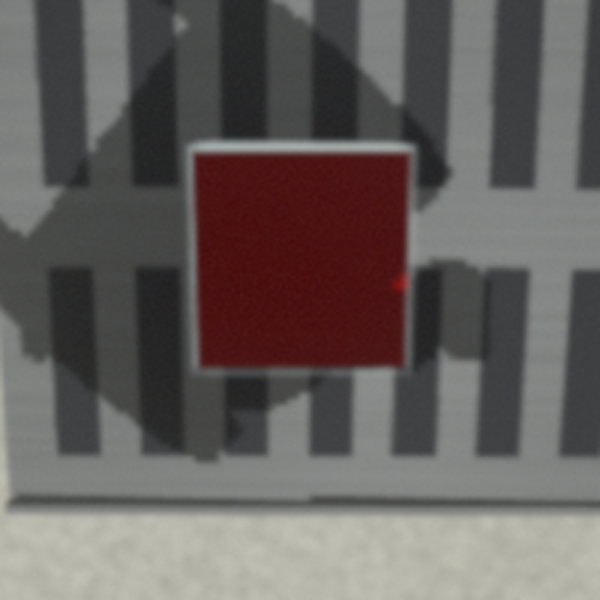

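Run:
```python
from ov import *
p=np.array([(381,313),(513,332),(487,410),(352,388)])/7+[320,100]
print(w('side',p,.054).mean(0))
p=np.array([(257,335),(330,415),(415,348),(349,264)])/5+[130,210]
print(w('scene',p,.054).mean(0))
p=np.array([(190,148),(412,148),(408,368),(197,369)])/3+[220,40]
print(w('wrist',p,.054).mean(0))
cv2.imwrite('pics/s1.png',get_image('side')[:,:,::-1])
```

```text
[ 0.5032 -0.3193  0.054 ]
[ 0.5093 -0.3258  0.054 ]
[ 0.5049 -0.3282  0.054 ]
```

View pics/s1.png

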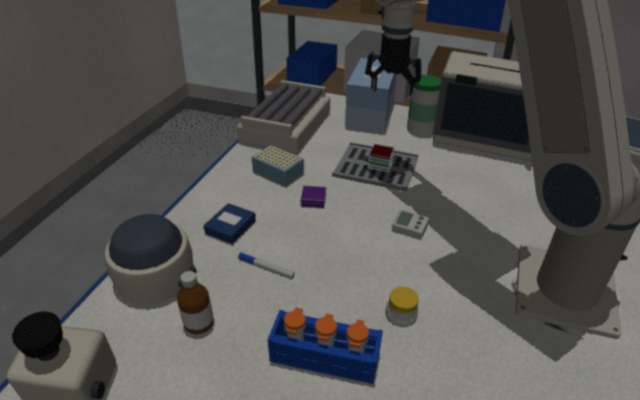

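Run:
```python
from cell import *
print(get_state()['force']); print(hand_in())
```

```text
[-0.23345067 -0.91320788  0.0568772 ]
the job is handed in; nothing more can be done
None
```

The job is handed in at about 61 s. All three flip caps were pressed shut first. Then the two plates present, green and red, were turned upside down and stacked on the tray, green at the bottom; the amber plate was absent.

**How the plates were flipped:** the tool could only turn about the vertical. I tilted each gripped plate against the end of the rack and pushed it upright against that wall. I then carried it off standing on edge and tipped it over onto its lid. Red was set on top of green with a light 11 N press.

**Last checks:**
- **Pile:** the side and wrist cameras agree on the plate centres within about 3 mm and the sides line up, yaw within about 1°. Scene and side estimates of the same point differed by up to about 6 mm, so I relied on differences measured within one camera.
- **Pile position:** it sits about 10 mm (x) and 7 mm (y) off the tray's centre.
- **Lids and caps:** in the pictures both lids look fully on, all caps are shut and the rack is upright. Lid gaps and cap angles could only be judged by eye.
- **Bystanders:** all appear to be where they started, and the gripper was clear of everything.

**What went off plan:**
- The rack slid about 16 mm while I tilted the green plate against it.
- The green plate tipped the last part freely instead of being caught. It then shifted about 15 mm on the tray, either brushed as I retreated or knocked. I measured it again before stacking.
- Setting the standing red plate on the bench briefly pressed with 31 N.

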